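# Load the pigment mill and set it running

### The arm

A 6-joint arm with a two-finger parallel gripper is mounted at the origin on the work surface. World frame = base frame: x ahead of the robot, y to its left, z up, the work surface at z = 0. Lengths are in m, angles in degrees, forces in N, time in s.
With the tool pointing down it reaches from about 0.35 to 0.875 m from the base axis. Payload 4.2 kg.
Tool frame: the origin (TCP) lies at the very end of the fingers, on their centre line; the grasp point (between the pads) lies 19 mm behind it (tcp_to_grasp is the z of the grasp point in the tool frame, in m); z points along the fingers, y is the direction in which the jaws open and shut (so a half turn about z gives the same grasp; the last joint's range is limited). The gripper opens to 87 mm and grips with 3 to 60 N. Pads are 19 mm wide; open, the fingers measure 117 mm over their backs; the gripper's body (75 mm by 190 mm) begins 51 mm behind the grasp point.
Start: joints at [81.91, 22.042, 0.453, 0, -68.411, -14.817], TCP at [0.243, 0.576, 0.223] pointing down, gripper open.
Joint ranges: [-179.83, 179.83], [-69.29, 118.12], [-61.27, 80.66], [-181.25, 117.63], [-171.15, -9.14], [-177.46, 177.46]. Speed limits (degrees/s): [159.86, 159.86, 180, 180, 180, 180].

### API

Orientations are given as a 3x3 rotation matrix whose columns are the frame's x, y, z axes.
In Python, from station import sense, capture, camera_params, finish_job, tcp_to_grasp gives the robot as it stands.
- The arm moves only by the shell command python3 -m inch 'ROWS'. ROWS is JSON, a list of rows, each an object of numbers: "jaw": the closure in counts, from 0 (fully open) to 255 (shut); "x", "y", "z": the shift along the world's x, y, z normalised to -1 to 1, where 1 is 0.06 m; "ax", "ay", "az": the turn, a rotation vector about the world's x, y, z normalised to -1 to 1, where 1 is 10 degrees. A call has 1 to 12 rows; each row shifts and turns the pose as measured when the row begins; what a row does not reach is not made up. A row lasts 1/8 s, in which the tool goes at most 62.5 mm and 10.7 degrees, less where a joint would pass 70% of its speed; a pose out of reach is approached as far as the arm can. A call with a number of a shift or a turn outside -1 to 1 is refused whole. A call with a gripper value outside its range is refused whole. The fingers move at their own pace and stop on an object; the grip force is fixed at half the most. Time passes only in rows, so rows that do not move let the fingers close. It gives the time, the measured TCP pose, the force and the opening at its end, in the units of the state.
- sense(): the state, without advancing time (a new reading comes with each control period).
- capture(name): name is "scene" or "top" or "wrist"; returns the picture (400x640x3 uint8, red, green, blue); there is no depth.
- camera_params(name): a dict with "vfov" (degrees; the focal length in pixels is half the picture's height over the tangent of half this angle, whatever the lens; pixels are square), "cx", "cy" (the principal point, pixels), "R" (3x3) and "t" (3): a world point X has camera coordinates R X + t. Camera axes: x right, y down, z forward; pixel columns grow to the right and rows downward; lengths in m; the calibration is good to about 2 mm. A picture is of the moment at which its call begins: read the wrist's pose just before it. camera_params takes no time and is no camera call; for the wrist camera it gives the pose at the moment of the call.
- finish_job(): hands the job in, once; it reports no verdict.
The state is a dict: "time_s": time; "joints": joint angles; "joint_velocities": joint speeds; "effort": joint torques, N m; "tcp_pos": TCP position; "ee_rot": TCP orientation; "wrist_force": force on the tool from outside, world axes, zero at the start; "moment": the same for the moment, N m; "gripper_width": opening from 0.0 (shut) to 1.0 (fully open).
Only numpy, scipy, OpenCV 4.12 (cv2) and the standard library are available. Lean on these libraries where they do the work, as an engineer would, in place of code of your own. Each camera call takes 0.05 s, during which the arm holds its last target.

### The job

Get the pigment mill going: stand every open pigment pot upright on the mill's tray and press a lid onto each until it is fully home and level. Then take the bent-tip stylus from its rest, flip the orange rocker with its tip so that its far end is down (keep fingers off the rockers and leave the white ones as they are), lay the stylus back on its rest, and last of all flip the red-tipped toggle over to its far side. Leave the bottle, spray can and jar alone.

Things in the scene. Friction and masses are not known exactly. Their poses are not given: they have to be found in the camera images.
- pot1: Open round white plastic pot, 60 mm outer diameter, 60 mm tall, wall 3 mm, about 0.16 kg, with a hard brick-brown pigment cake in its bottom. Origin: centre of its underside, z up its axis. May be absent (None). A lid just laid in stops about 7 mm high on nibs inside the rim; a firm push of about 8 N (12 to 20 to be sure) drives it home.
- pot2: Open round white plastic pot, 60 mm outer diameter, 60 mm tall, wall 3 mm, about 0.16 kg, with a hard yellow pigment cake in its bottom. Origin: centre of its underside, z up its axis. May be absent (None). A lid just laid in stops about 7 mm high on nibs inside the rim; a firm push of about 8 N (12 to 20 to be sure) drives it home.
- pot3: Open round white plastic pot, 60 mm outer diameter, 60 mm tall, wall 3 mm, about 0.16 kg, with a hard red pigment cake in its bottom. Origin: centre of its underside, z up its axis. May be absent (None). A lid just laid in stops about 7 mm high on nibs inside the rim; a firm push of about 8 N (12 to 20 to be sure) drives it home.
- lid1: Loose blue push-on lid, 50 g; any lid fits any pot (one may be spare). From below: plug 51 mm across, 14 mm tall, chamfered foot; flange 66 mm across (14 to 18 mm above the origin); black round knob 22 mm across, 26 mm tall, top at 44 mm. Origin: centre of the plug underside, z up. Push down on the knob: home when the flange lies on the rim, its origin 46 mm above the pot origin.
- lid2: Loose blue push-on lid, 50 g; any lid fits any pot (one may be spare). From below: plug 51 mm across, 14 mm tall, chamfered foot; flange 66 mm across (14 to 18 mm above the origin); black round knob 22 mm across, 26 mm tall, top at 44 mm. Origin: centre of the plug underside, z up. Push down on the knob: home when the flange lies on the rim, its origin 46 mm above the pot origin.
- lid3: Loose blue push-on lid, 50 g; any lid fits any pot (one may be spare). From below: plug 51 mm across, 14 mm tall, chamfered foot; flange 66 mm across (14 to 18 mm above the origin); black round knob 22 mm across, 26 mm tall, top at 44 mm. Origin: centre of the plug underside, z up. Push down on the knob: home when the flange lies on the rim, its origin 46 mm above the pot origin.
- tray_floor (a point): Centre of the dark rubber floor of the mill's tray, 40 mm above the table. Tray inside: 130 mm along its x, 270 mm along its y, with a lip 10 mm above the floor; the three pots fit in a row along y, 85 mm apart. The grey mill is fixed to the table; its place and yaw vary.
- console: Blue control console fixed to the table, 150 (x) x 250 (y) x 50 mm high; origin: centre of its underside; its -x side faces the robot. On its top: five rockers side by side, 26 mm apart along y, at console x 0, y -97 to +7 mm; and the toggle at x 0, y +75 mm, its pivot 62 mm above the origin.
- rock_a (a joint): A white rocker switch. Angle in rad: -0.3 = near end (console -x, towards the robot) down and far end up; +0.3 = far end down. Stiff: about 2 N on the raised end tips it over, 11 mm of travel there, and it stays where it is left, so press it right down. Starts at -0.3 and must stay so.
- rock_b (a joint): A white rocker switch. Angle in rad: -0.3 = near end (console -x, towards the robot) down and far end up; +0.3 = far end down. Stiff: about 2 N on the raised end tips it over, 11 mm of travel there, and it stays where it is left, so press it right down. Starts at +0.3 and must stay so.
- rock_c (a joint): The ORANGE rocker switch. Angle in rad: -0.3 = near end (console -x, towards the robot) down and far end up; +0.3 = far end down. Stiff: about 2 N on the raised end tips it over, 11 mm of travel there, and it stays where it is left, so press it right down. Starts at -0.3.
- rock_c_far (a point): Top of the far end of the orange rocker: 18 mm beyond its pivot, 5 mm short of the end of its 46 x 16 mm paddle. Its place in the row varies.
- rock_d (a joint): A white rocker switch. Angle in rad: -0.3 = near end (console -x, towards the robot) down and far end up; +0.3 = far end down. Stiff: about 2 N on the raised end tips it over, 11 mm of travel there, and it stays where it is left, so press it right down. Starts at -0.3 and must stay so.
- rock_e (a joint): A white rocker switch. Angle in rad: -0.3 = near end (console -x, towards the robot) down and far end up; +0.3 = far end down. Stiff: about 2 N on the raised end tips it over, 11 mm of travel there, and it stays where it is left, so press it right down. Starts at +0.3 and must stay so.
- power (a joint): Bat toggle, angle in rad: -0.45 leans to the near side (console -x, towards the robot; off, as at the start), +0.45 leans to the far side (on). Stiff: about 2.5 N at the tip moves it, and it stays where it is left, so push it right over.
- power_tip (a point): Centre of the red ball (18 mm across) at the end of the toggle's steel stem (10 mm thick), 45 mm from the pivot.
- stylus: Bent-tip stylus, 70 g: black square handle 125 x 14 x 14 mm along its x, then a steel rod 8 mm thick that runs on to x = +80 mm and bends straight down, ending 45 mm below the handle's axis. Origin: centre of the handle, the place to grip it (the rest's forks leave the middle 72 mm free).
- stylus_tip (a point): Round lower end of the stylus tip, at (80, 0, -45) mm in the stylus's frame.
- rest_cradle (a point): Wooden rest fixed to the table: this is where the handle centre lies, 78 mm above the table. The handle lies along its x, tip towards +x (away from the robot), in two forks at x = -43 and +43 mm (14 mm thick): slots open upward, 26 mm wide, prongs reaching 7 mm above the handle axis, their floor 7 mm below it.
- bottle: White plastic bottle with a red cap, 52 mm across, 130 mm tall; a bystander. Origin: centre of its underside.
- spray: Red spray can, 60 mm across, 170 mm tall; a bystander. Origin: centre of its underside.
- jar: Closed glass jar with a brass lid, 72 mm across, 85 mm tall; a bystander. Origin: centre of its underside.
Not all that is in view belongs to the job. What is shaped like the pot2 but purple is not meant. Leave any turquoise look-alike of the lid1 alone.

How it is judged:
By the outcome, as a careful person would: the job done as asked, in the order asked, and still so for the second after the job is handed in, with the robot touching nothing.
Of pot1, pot2, pot3 only 2 to 3 are there at a start; the rules pass over those that are not, and their reading is None.
At some moment in a run one of pot1, pot2, pot3, lid1, lid2, lid3 may be knocked a few centimetres aside while the robot is not near it.
It also fails if it takes over 210 s, if anything falls off the work surface, if the arm or the gripper's body presses on something with over 40 N, if the wrist force passes 120 N, or if a joint passes its speed limit or range.

## Working session

There is one attempt and no reset: what is moved stays moved. The work goes in short steps, Python scripts to look and compute and a shell command to move; the robot and the scene stay as the last step left them, time stands still between calls to the robot, and variables do not carry over. Pictures are saved under pics/ and viewed, and the job is handed in when it is done.

```bash
ls; mkdir -p pics; python3 - <<'E'
from station import sense,capture,camera_params,tcp_to_grasp
import cv2,numpy as np
print(sense(),tcp_to_grasp)
for n in("scene","top","wrist"):
    p=camera_params(n);print(n,p)
    cv2.imwrite(f"pics/{n}0.png",capture(n)[:,:,::-1])
E
```

```text
pics
{'time_s': 0.0, 'joints': array([ 8.19084944e+01,  2.20911297e+01,  3.80049905e-01, -2.90009668e-02,
       -6.84107874e+01, -1.48163415e+01]), 'joint_velocities': array([ 0.05517694, -0.06737402,  0.05915308, -0.06479065,  0.01188649,
        0.0717024 ]), 'effort': array([ 2.50766243e-04, -3.90661383e+01,  1.87410629e+01,  4.22001243e+00,
        1.10706798e-02, -1.90740848e-04]), 'tcp_pos': array([0.24303191, 0.57516244, 0.22145753]), 'ee_rot': array([[ 9.21059432e-01, -3.89421285e-01, -7.65343427e-04],
       [-3.89422027e-01, -9.21057178e-01, -2.03951746e-03],
       [ 8.93064553e-05,  2.17655839e-03, -9.99997627e-01]]), 'wrist_force': array([-0.29289205, -0.18749784,  0.42313299]), 'moment': array([-0.06716655,  0.0251191 , -0.04698961]), 'gripper_width': 1.0008127679513406} -0.0187
scene {'vfov': 55.974628909572445, 'cx': 318.2442357083253, 'cy': 192.96692658139239, 'R': array([[ 0.32767032,  0.94471274, -0.01224783],
       [ 0.70404982, -0.25280093, -0.66363058],
       [-0.63003652,  0.20882896, -0.74796019]]), 't': array([-0.15241494, -0.28432865,  1.40074028])}
top {'vfov': 46.26427388151082, 'cx': 320.40796395240926, 'cy': 197.9874181165787, 'R': array([[-0.02881368, -0.99955312,  0.0079583 ],
       [-0.99581411,  0.02801319, -0.08700302],
       [ 0.0867412 , -0.01043187, -0.99617626]]), 't': array([1.12710876e-03, 4.94953500e-01, 1.28639789e+00])}
wrist {'vfov': 61.566310016256146, 'cx': 321.14525732160166, 'cy': 196.7012611314404, 'R': array([[-0.3893396 , -0.92109089,  0.00249969],
       [-0.88198592,  0.3735898 ,  0.28728294],
       [-0.26554756,  0.10964593, -0.9578425 ]]), 't': array([ 0.62414657, -0.03618347,  0.3926561 ])}
```

View pics/scene0.png

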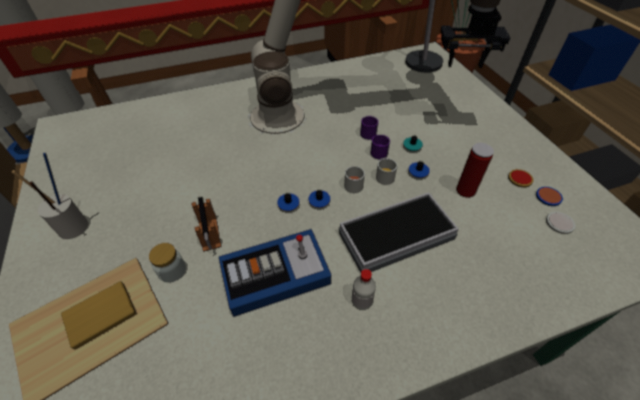

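View pics/top0.png

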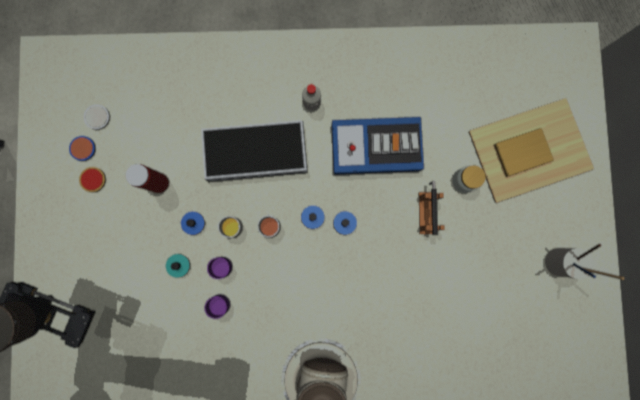

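View pics/wrist0.png

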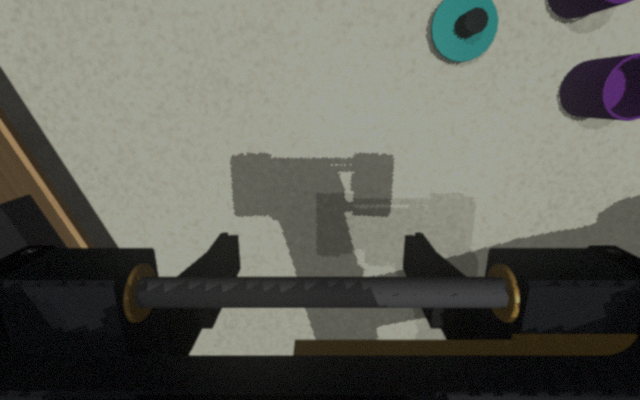

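```bash
cat > h.py <<'E'
import numpy as np,cv2
from station import sense,capture,camera_params
def P(n):
    p=camera_params(n);f=200/np.tan(np.radians(p["vfov"]/2));return p,f
def ray(p,u,v):
    f=200/np.tan(np.radians(p["vfov"]/2))
    R=np.array(p["R"]);t=np.array(p["t"]);d=R.T@np.array([(u-p["cx"])/f,(v-p["cy"])/f,1]);return -R.T@t,d
def onz(p,u,v,z):
    o,d=ray(p,u,v);return o+d*(z-o[2])/d[2]
def proj(p,X):
    f=200/np.tan(np.radians(p["vfov"]/2))
    c=np.array(p["R"])@np.array(X)+np.array(p["t"]);return p["cx"]+f*c[0]/c[2],p["cy"]+f*c[1]/c[2]
def tri(rays):
    A=np.zeros((3,3));b=np.zeros(3)
    for o,d in rays:
        d=d/np.linalg.norm(d);M=np.eye(3)-np.outer(d,d);A+=M;b+=M@o
    return np.linalg.solve(A,b)
def blobs(im,lo,hi,amin=30):
    h=cv2.cvtColor(im,cv2.COLOR_RGB2HSV);m=cv2.inRange(h,np.array(lo),np.array(hi))
    n,l,s,c=cv2.connectedComponentsWithStats(m)
    return [(tuple(c[i].round(1)),tuple(s[i])) for i in range(1,n) if s[i][4]>=amin],m
def state():
    s=sense();print("t",round(s["time_s"],2),"tcp",s["tcp_pos"].round(4),"F",s["wrist_force"].round(1),"w",round(s["gripper_width"],3),"j",np.round(s["joints"]));return s
def shot(n,name,crop=None,k=1):
    p=camera_params(n);im=capture(n);o=im
    if crop: x,y,w,h=crop;o=im[y:y+h,x:x+w]
    cv2.imwrite(f"pics/{name}.png",cv2.resize(o,None,fx=k,fy=k,interpolation=cv2.INTER_CUBIC)[:,:,::-1]);return p,im
E
python3 - <<'E'
from h import *
p,im=shot("top","topc",(180,60,260,200),3)
print(blobs(im,(105,120,60),(125,255,255))[0])
for b,_ in blobs(im,(105,120,60),(125,255,255))[0]:
    print(b,onz(p,*b,.018).round(3))
shot("scene","scenec",(180,110,290,190),2.7)
E
```

```text
[((np.float64(374.1), np.float64(147.6)), (np.int32(332), np.int32(118), np.int32(91), np.int32(55), np.int32(1451))), ((np.float64(91.3), np.float64(151.0)), (np.int32(84), np.int32(140), np.int32(11), np.int32(20), np.int32(34))), ((np.float64(312.2), np.float64(216.9)), (np.int32(302), np.int32(207), np.int32(21), np.int32(21), np.int32(312))), ((np.float64(192.5), np.float64(222.7)), (np.int32(181), np.int32(212), np.int32(23), np.int32(22), np.int32(344))), ((np.float64(344.5), np.float64(222.7)), (np.int32(334), np.int32(212), np.int32(22), np.int32(22), np.int32(319)))]
(np.float64(374.1), np.float64(147.6)) [ 0.634 -0.169  0.018]
(np.float64(91.3), np.float64(151.0)) [0.646 0.628 0.018]
(np.float64(312.2), np.float64(216.9)) [0.443 0.011 0.018]
(np.float64(192.5), np.float64(222.7)) [0.436 0.345 0.018]
(np.float64(344.5), np.float64(222.7)) [ 0.424 -0.078  0.018]
```

View pics/topc.png

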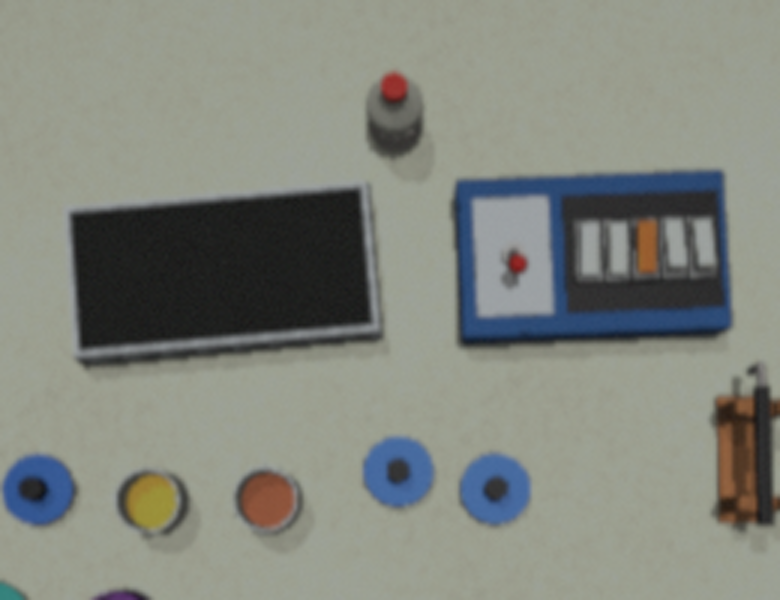

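View pics/scenec.png

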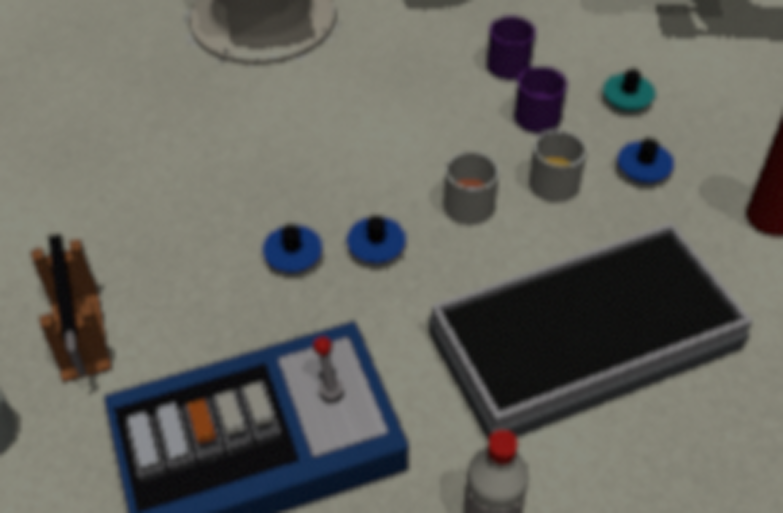

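```bash
python3 - <<'E'
from h import *
p,im=shot("top","t1")
print("cam",ray(p,0,0)[0], "wr",ray(camera_params("wrist"),0,0)[0])
for n,(u,v) in dict(yel=(231,227),brn=(269.7,226.7)).items(): print(n,onz(p,u,v,.06).round(3))
c=lambda x,y:(180+x/3,60+y/3)
for n,z,pts in (("tray outer lip",.05,[(68,212),(367,185),(379,330),(80,352)]),("tray in",.05,[(75,213),(360,188),(372,326),(83,347)]),("console",.05,[(457,182),(722,172),(729,325),(462,335)]),("rock",.06,[(590,250),(618,250),(647,247),(677,244),(704,244)]),("tipball",.1025,[(517,262)]),("lidtop",.018,[(39,489),(398,472),(495,489)]),("knob",.044,[(35,488),(398,470),(495,488)]),("stylus ends",.085,[(763,388),(763,522)])):
    for q in pts: print(n,onz(p,*c(*q),z).round(3))
E
```

```text
cam [3.81330459e-01 6.80910171e-04 1.32453251e+00] wr [0.3154223  0.5454971  0.38554346]
yel [0.42 0.23 0.06]
brn [0.418 0.126 0.06 ]
tray outer lip [0.688 0.307 0.05 ]
tray outer lip [0.706 0.031 0.05 ]
tray outer lip [0.571 0.024 0.05 ]
tray outer lip [0.558 0.297 0.05 ]
tray in [0.687 0.301 0.05 ]
tray in [0.703 0.038 0.05 ]
tray in [0.574 0.03  0.05 ]
tray in [0.562 0.294 0.05 ]
console [ 0.707 -0.052  0.05 ]
console [ 0.709 -0.298  0.05 ]
console [ 0.566 -0.297  0.05 ]
console [ 0.564 -0.052  0.05 ]
rock [ 0.637 -0.171  0.06 ]
rock [ 0.637 -0.197  0.06 ]
rock [ 0.639 -0.223  0.06 ]
rock [ 0.641 -0.251  0.06 ]
rock [ 0.64  -0.276  0.06 ]
tipball [ 0.62  -0.1    0.103]
lidtop [0.435 0.343 0.018]
lidtop [0.442 0.01  0.018]
lidtop [ 0.423 -0.08   0.018]
knob [0.435 0.34  0.044]
knob [0.442 0.01  0.044]
knob [ 0.423 -0.078  0.044]
stylus ends [ 0.504 -0.317  0.085]
stylus ends [ 0.385 -0.311  0.085]
```

```bash
python3 -m inch '[{"x":0.42,"y":-0.82,"az":-0.96,"jaw":0},{"x":0.42,"y":-0.82,"az":-0.96},{"x":0.42,"y":-0.82,"az":-0.96},{"x":0.42,"y":-0.82,"az":-0.96},{"x":0.42,"y":-0.82,"az":-0.96},{"x":0.42,"y":-0.82,"az":-0.96},{"x":0.42,"y":-0.82,"az":-0.96},{"x":0}]'
python3 - <<'E'
from h import *
s=state();print(s["ee_rot"].round(3))
p,im=shot("wrist","w1");print(ray(p,0,0)[0])
E
```

```text
t 0.3 tcp [0.2432 0.5755 0.2222] F [ 0.5 -0.6 -0.9] w 1.002 j [ 82.  22.   0.  -0. -68. -15.]
[[ 0.921 -0.389 -0.   ]
 [-0.389 -0.921 -0.001]
 [ 0.     0.001 -1.   ]]
[0.3154223  0.5454971  0.38554346]$[0]: bad value
```

View pics/w1.png

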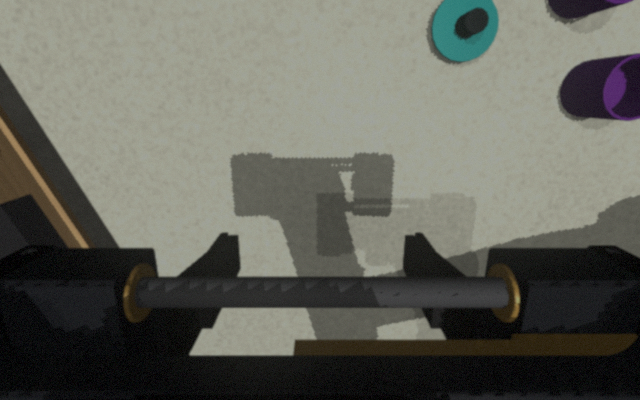

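```bash
python3 -m inch '[{"jaw":0,"x":0.42,"y":-0.82,"z":0,"ax":0,"ay":0,"az":-0.96}]'
```

```text
time_s: 0.48
tcp_pos: [0.2677, 0.528, 0.2213]
ee_rot: [[0.843, -0.538, -0.0], [-0.538, -0.843, -0.0], [0.0, 0.0, -1.0]]
wrist_force: [1.5, 0.2, -0.1]
gripper_width: 0.997
```

```bash
python3 -m inch '[{"jaw":0,"x":0.42,"y":-0.82,"az":-0.96},{"jaw":0,"x":0.42,"y":-0.82,"az":-0.96},{"jaw":0,"x":0.42,"y":-0.82,"az":-0.96},{"jaw":0,"x":0.42,"y":-0.82,"az":-0.96},{"jaw":0,"x":0.42,"y":-0.82,"az":-0.96},{"jaw":0,"x":0.42,"y":-0.82,"az":-0.96},{"jaw":0}]'

```

```text
$[0]: bad value
```

```bash
python3 -m inch '[{"jaw":0,"x":0.42,"y":-0.82,"z":0,"ax":0,"ay":0,"az":-0.96},{"jaw":0,"x":0.42,"y":-0.82,"z":0,"ax":0,"ay":0,"az":-0.96},{"jaw":0,"x":0.42,"y":-0.82,"z":0,"ax":0,"ay":0,"az":-0.96},{"jaw":0,"x":0.42,"y":-0.82,"z":0,"ax":0,"ay":0,"az":-0.96},{"jaw":0,"x":0.42,"y":-0.82,"z":0,"ax":0,"ay":0,"az":-0.96},{"jaw":0,"x":0.42,"y":-0.82,"z":0,"ax":0,"ay":0,"az":-0.96},{"jaw":0,"x":0,"y":0,"z":0,"ax":0,"ay":0,"az":0}]'
python3 - <<'E'
from h import *
s=state();print(s["ee_rot"].round(3))
p,im=shot("wrist","w2");print(ray(p,0,0)[0])
E
```

```text
time_s: 1.35
tcp_pos: [0.4227, 0.221, 0.2223]
ee_rot: [[-0.039, -0.999, 0.002], [-0.999, 0.039, 0.001], [-0.001, -0.002, -1.0]]
wrist_force: [-0.5, 0.2, 0.4]
gripper_width: 1.001
t 1.35 tcp [0.4227 0.221  0.2223] F [-0.5  0.2  0.4] w 1.001 j [ 47.   7. -20.   0. -63. -49.]
[[-0.039 -0.999  0.002]
 [-0.999  0.039  0.001]
 [-0.001 -0.002 -1.   ]]
[0.41875607 0.14252812 0.38555979]
```

View pics/w2.png

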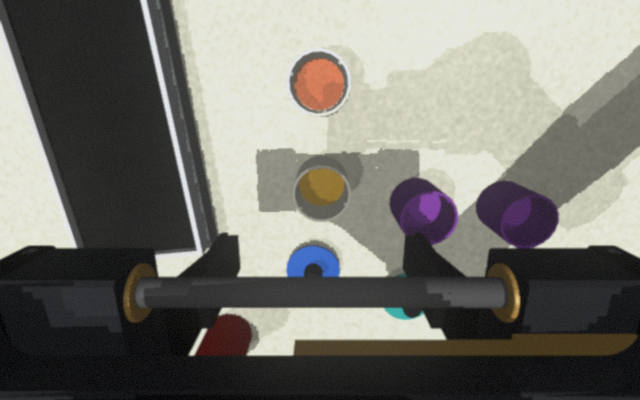

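```bash
python3 - <<'E'
from h import *
p,im=shot("wrist","w2c",(270,30,110,210),2.8)
for n,q in dict(y=(322,189),b=(320,82)).items(): print(n,onz(p,*q,.06).round(4))
o,d=ray(p,0,0)
for X in [(.42,.23,.06),(.418,.126,.06)]: print(proj(p,X))
E
```

```text
y [0.4216 0.2337 0.06  ]
b [0.4199 0.1318 0.06  ]
(np.float64(323.5110109436807), np.float64(185.40666789670075))
(np.float64(321.8254087797715), np.float64(75.2694737603083))
```

View pics/w2c.png

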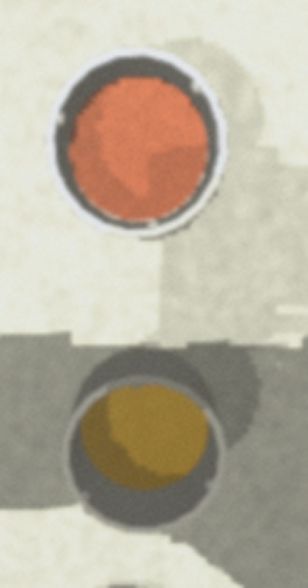

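```bash
python3 - <<'E'
from h import *
p=camera_params("wrist")
for n,q in dict(y=(322.1,191.8),b=(318.9,80.4)).items(): print(n,onz(p,*q,.06).round(4))
for a,b in (((66+270*2.8)/2.8,(226+270*2.8)/2.8),): print(onz(p,a,191.8,.06)-onz(p,b,191.8,.06))
E
```

```text
y [0.4213 0.2377 0.06  ]
b [0.4208 0.1315 0.06  ]
[ 0.05758643 -0.00191801  0.        ]
```

```bash
python3 -m inch '[{"jaw":0,"x":-0.03,"y":0.25,"z":-0.4,"ax":0,"ay":0,"az":0.2},{"jaw":0,"x":0,"y":0,"z":-0.8,"ax":0,"ay":0,"az":0},{"jaw":0,"x":0,"y":0,"z":-0.7,"ax":0,"ay":0,"az":0},{"jaw":0,"x":0,"y":0,"z":0,"ax":0,"ay":0,"az":0}]'
python3 - <<'E'
from h import *
s=state();p,im=shot("wrist","w3")
shot("scene","s3",(280,100,200,150),3)
E
```

```text
time_s: 1.95
tcp_pos: [0.4197, 0.2445, 0.1073]
ee_rot: [[0.013, -1.0, 0.007], [-1.0, -0.013, 0.006], [-0.006, -0.007, -1.0]]
wrist_force: [0.6, -0.2, 0.5]
gripper_width: 1.003
t 1.95 tcp [0.4197 0.2445 0.1073] F [ 0.6 -0.2  0.5] w 1.003 j [ 49.  15. -28.   0. -46. -49.]
```

View pics/w3.png

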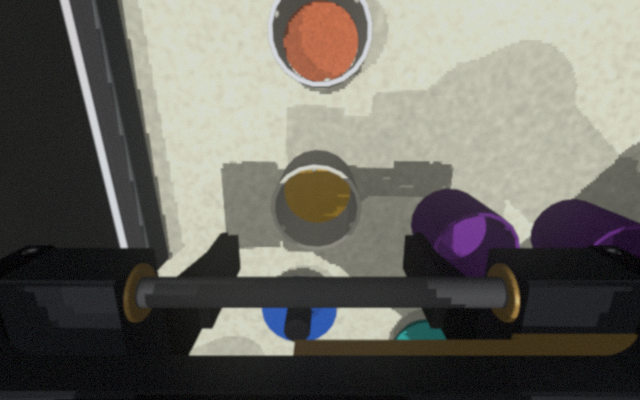

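View pics/s3.png

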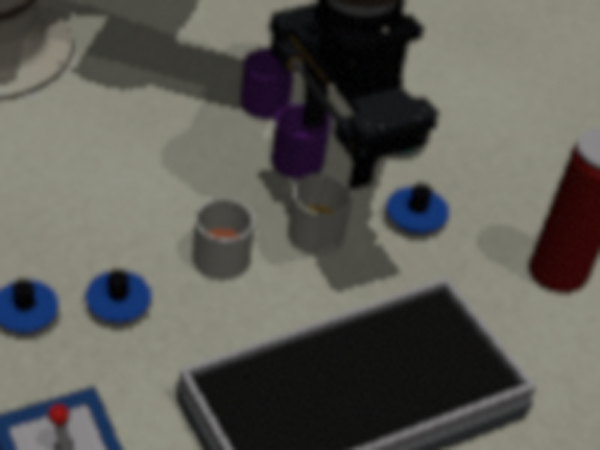

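```bash
python3 - <<'E'
from h import *
p=camera_params("wrist")
for n,q in dict(y=(317,206),yl=(274,206),yr=(360,206),b=(320,38),pur_r=(487,243),pur_l=(436,243)).items(): print(n,onz(p,*q,.06).round(4))
p=camera_params("top")
for q in [(219.5,267),(217,306)]: print(onz(p,*q,.06))
E
```

```text
y [0.4249 0.2392 0.06  ]
yl [0.4538 0.2396 0.06  ]
yr [0.3961 0.2387 0.06  ]
b [0.4241 0.1363 0.06  ]
pur_r [0.3073 0.2641 0.06  ]
pur_l [0.3423 0.2648 0.06  ]
[0.31396754 0.26234145 0.06      ]
[0.21159709 0.26999655 0.06      ]
```

```bash
python3 -m inch '[{"jaw":0,"x":0.07,"y":-0.1,"z":-0.4,"ax":0,"ay":0,"az":0},{"jaw":0,"x":0,"y":0,"z":-0.6,"ax":0,"ay":0,"az":0},{"jaw":0,"x":0,"y":0,"z":-0.3,"ax":0,"ay":0,"az":0},{"jaw":0,"x":0,"y":0,"z":0,"ax":0,"ay":0,"az":0}]'
python3 - <<'E'
from h import *
s=state();p,im=shot("wrist","w4")
E
```

```text
time_s: 2.55
tcp_pos: [0.432, 0.2481, 0.0405]
ee_rot: [[0.019, -0.999, 0.028], [-0.999, -0.019, 0.027], [-0.026, -0.029, -0.999]]
wrist_force: [0.2, 1.0, -0.0]
gripper_width: 0.999
t 2.55 tcp [0.432  0.2481 0.0405] F [ 0.2  1.  -0. ] w 0.999 j [ 49.  22. -32.   0. -34. -48.]
```

View pics/w4.png

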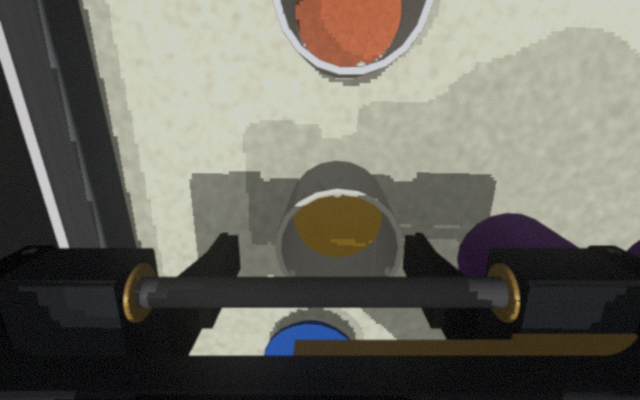

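```bash
cat >> h.py <<'E'
from scipy.spatial.transform import Rotation as Ro
def to(x=None,y=None,z=None,yaw=None):
    """print deltas in units; yaw = angle of tool y axis in deg (mod 180)"""
    s=sense();t=s["tcp_pos"];R=s["ee_rot"]
    d=[0 if a is None else (a-b)/.06 for a,b in zip((x,y,z),t)]
    cur=np.degrees(np.arctan2(R[1,1],R[0,1]))
    if yaw is None: yaw=cur
    yaw=cur+((yaw-cur+90)%180-90)
    c,q=np.cos(np.radians(yaw)),np.sin(np.radians(yaw))
    T=np.array([[q,c,0],[-c,q,0],[0,0,-1.]])
    r=Ro.from_matrix(T@R.T).as_rotvec(degrees=True)/10
    print("t",round(s["time_s"],2),"tcp",t.round(4),"F",s["wrist_force"].round(1),"M",s["moment"].round(2),"w",round(s["gripper_width"],3),"yaw",round(cur,1))
    print("  shift units",np.round(d,3),"turn units",r.round(3))
E
python3 -m inch '[{"jaw":0,"x":-0.13,"y":-0.16,"z":0,"ax":-0.15,"ay":0.16,"az":0}]'
python3 -c "
from h import *
to(.424,.238,.022,180)"
```

```text
time_s: 2.72
tcp_pos: [0.4257, 0.2402, 0.0433]
ee_rot: [[0.02, -1.0, 0.004], [-1.0, -0.02, 0.004], [-0.004, -0.004, -1.0]]
wrist_force: [0.7, -0.1, -0.3]
gripper_width: 1.0Traceback (most recent call last):
  File "<string>", line 3, in <module>
    to(.424,.238,.022,180)
    ~~^^^^^^^^^^^^^^^^^^^^
  File "h.py", line 38, in to
    r=Ro.from_matrix(T@R.T).as_rotvec(degrees=True)/10
      ~~~~~~~~~~~~~~^^^^^^^
  File "scipy/spatial/transform/_rotation.pyx", line 1143, in scipy.spatial.transform._rotation.Rotation.from_matrix
ValueError: Non-positive determinant (left-handed or null coordinate frame) in rotation matrix 0: [[ 0.99978449  0.02031954  0.00425257]
 [ 0.02033571 -0.999786   -0.00379533]
 [-0.00417454 -0.00388099  0.99998376]].
```

```bash
sed -i 's/\[\[q,c,0\],\[-c,q,0\]/[[-q,c,0],[c,q,0]/' h.py
python3 -m inch '[{"jaw":0,"x":-0.02,"y":-0.03,"z":-0.35,"ax":-0.02,"ay":0.02,"az":0},{"jaw":0,"x":0,"y":0,"z":0,"ax":0,"ay":0,"az":0}]'
python3 -c "
from h import *
to(.424,.238,.022,180)"
```

```text
time_s: 2.98
tcp_pos: [0.4269, 0.2411, 0.0263]
ee_rot: [[0.022, -1.0, 0.007], [-1.0, -0.022, 0.007], [-0.006, -0.007, -1.0]]
wrist_force: [-0.1, -0.4, 0.2]
gripper_width: 0.998
t 2.98 tcp [0.4269 0.2411 0.0263] F [-0.1 -0.4  0.2] M [ 0.09 -0.07 -0.  ] w 0.998 yaw -178.8
  shift units [-0.048 -0.052 -0.072] turn units [-0.037  0.04  -0.125]
```

```bash

python3 -m inch '[{"jaw":0,"x":-0.04,"y":-0.05,"z":-0.07,"ax":-0.04,"ay":0.04,"az":0},{"jaw":255,"x":0,"y":0,"z":0,"ax":0,"ay":0,"az":0},{"jaw":255,"x":0,"y":0,"z":0,"ax":0,"ay":0,"az":0},{"jaw":255,"x":0,"y":0,"z":0,"ax":0,"ay":0,"az":0},{"jaw":255,"x":0,"y":0,"z":0,"ax":0,"ay":0,"az":0}]'
python3 -c "
from h import *
to(.424,.238,.022,180)
shot('wrist','w5')"
```

```text
time_s: 3.6
tcp_pos: [0.4261, 0.2399, 0.0255]
ee_rot: [[0.023, -1.0, 0.004], [-1.0, -0.023, 0.004], [-0.004, -0.004, -1.0]]
wrist_force: [-1.5, -0.1, -0.7]
gripper_width: 0.667
t 3.6 tcp [0.4261 0.2399 0.0255] F [-1.5 -0.1 -0.7] M [0.12 0.22 0.01] w 0.667 yaw -178.7
  shift units [-0.034 -0.032 -0.058] turn units [-0.022  0.025 -0.13 ]
```

View pics/w5.png

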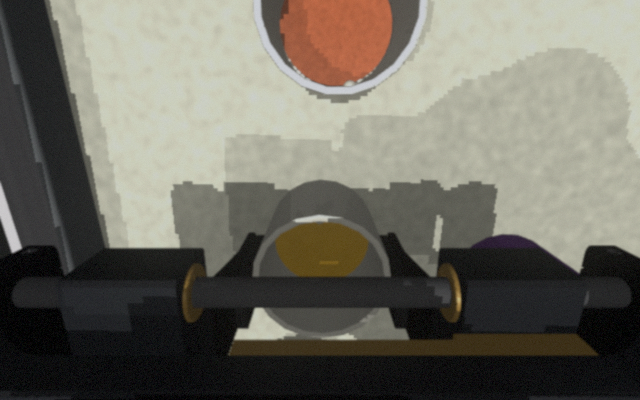

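```bash

python3 -m inch '[{"jaw":255,"x":0,"y":0,"z":0.4,"ax":0,"ay":0,"az":0},{"jaw":255,"x":0,"y":0,"z":0.8,"ax":0,"ay":0,"az":0},{"jaw":255,"x":0,"y":0,"z":0.8,"ax":0,"ay":0,"az":0},{"jaw":255,"x":0.5,"y":0,"z":0.2,"ax":0,"ay":0,"az":0},{"jaw":255,"x":0.8,"y":0,"z":0,"ax":0,"ay":0,"az":0},{"jaw":255,"x":0.8,"y":0,"z":0,"ax":0,"ay":0,"az":0},{"jaw":255,"x":0.6,"y":0,"z":0,"ax":0,"ay":0,"az":0},{"jaw":255,"x":0.2,"y":0,"z":0,"ax":0,"ay":0,"az":0},{"jaw":255,"x":0,"y":0,"z":0,"ax":0,"ay":0,"az":0}]'
python3 -c "
from h import *
to(.627,.231,.1,183)
shot('wrist','w6');shot('scene','s6',(280,100,200,150),3)"
```

```text
time_s: 4.78
tcp_pos: [0.6004, 0.2366, 0.1564]
ee_rot: [[0.022, -1.0, -0.006], [-1.0, -0.022, -0.001], [0.001, 0.006, -1.0]]
wrist_force: [-0.1, 0.5, -2.2]
gripper_width: 0.673
t 4.78 tcp [0.6004 0.2366 0.1564] F [-0.1  0.5 -2.2] M [0.11 0.02 0.02] w 0.673 yaw -178.7
  shift units [ 0.444 -0.094 -0.94 ] turn units [ 0.009 -0.032  0.173]
```

View pics/w6.png

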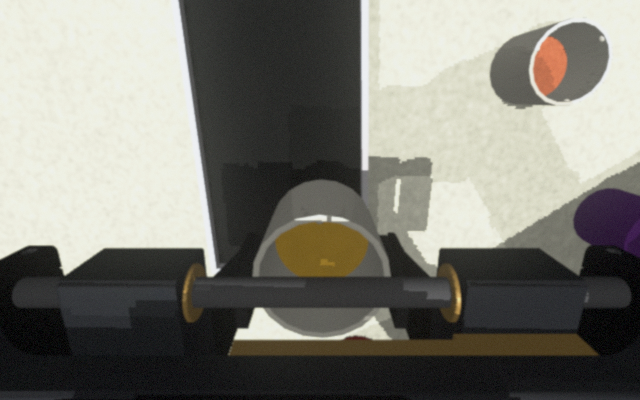

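View pics/s6.png

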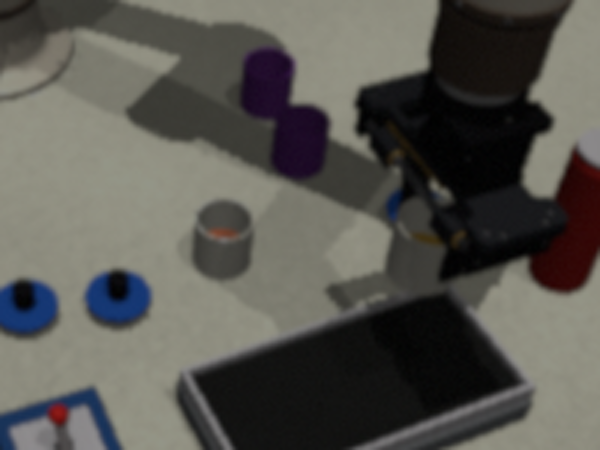

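```bash
python3 -c "
from h import *
p=camera_params('wrist')
for q in [(184,10),(212,240),(361,10),(360,180),(218,267)]: print(q,onz(p,*q,.05).round(4))"

```

```text
(184, 10) [0.7    0.1012 0.05  ]
(212, 240) [0.6924 0.2806 0.05  ]
(361, 10) [0.5727 0.098  0.05  ]
(360, 180) [0.5663 0.224  0.05  ]
(218, 267) [0.6888 0.3067 0.05  ]
```

```bash

python3 -m inch '[{"jaw":255,"x":0.45,"y":-0.06,"z":-0.1,"ax":0.01,"ay":-0.03,"az":0.17},{"jaw":255,"x":0,"y":0,"z":-0.5,"ax":0,"ay":0,"az":0},{"jaw":255,"x":0,"y":0,"z":-0.4,"ax":0,"ay":0,"az":0},{"jaw":255,"x":0,"y":0,"z":0,"ax":0,"ay":0,"az":0}]'
python3 -c "
from h import *
to(.629,.233,.0665,183)"
```

```text
time_s: 5.38
tcp_pos: [0.6223, 0.2344, 0.098]
ee_rot: [[0.058, -0.998, -0.0], [-0.998, -0.058, 0.001], [-0.001, 0.0, -1.0]]
wrist_force: [-0.3, 0.2, -1.4]
gripper_width: 0.671
t 5.38 tcp [0.6223 0.2344 0.098 ] F [-0.3  0.2 -1.4] M [ 0.02 -0.04 -0.  ] w 0.671 yaw -176.7
  shift units [ 0.112 -0.024 -0.526] turn units [-0.008 -0.001 -0.033]
```

```bash

python3 -m inch '[{"jaw":255,"x":0.11,"y":-0.02,"z":-0.25,"ax":0,"ay":0,"az":0},{"jaw":255,"x":0,"y":0,"z":-0.2,"ax":0,"ay":0,"az":0},{"jaw":255,"x":0,"y":0,"z":0,"ax":0,"ay":0,"az":0}]'
python3 -c "
from h import *
to(.629,.233,.0665,183)"
```

```text
time_s: 5.75
tcp_pos: [0.6294, 0.2342, 0.0722]
ee_rot: [[0.06, -0.998, 0.003], [-0.998, -0.06, 0.003], [-0.003, -0.003, -1.0]]
wrist_force: [-0.6, 0.6, -3.4]
gripper_width: 0.668
t 5.75 tcp [0.6294 0.2342 0.0722] F [-0.6  0.6 -3.4] M [ 0.07 -0.03  0.03] w 0.668 yaw -176.6
  shift units [-0.007 -0.021 -0.095] turn units [-0.018  0.019 -0.043]
```

```bash

python3 -m inch '[{"jaw":255,"x":0,"y":0,"z":-0.09,"ax":-0.02,"ay":0.02,"az":0},{"jaw":255,"x":0,"y":0,"z":0,"ax":0,"ay":0,"az":0}]'
python3 -c "
from h import *
to(.629,.233,.0655,183)"
```

```text
time_s: 6.0
tcp_pos: [0.6298, 0.2344, 0.0672]
ee_rot: [[0.06, -0.998, 0.001], [-0.998, -0.06, -0.0], [0.0, -0.001, -1.0]]
wrist_force: [-0.6, 0.5, -1.5]
gripper_width: 0.674
t 6.0 tcp [0.6298 0.2344 0.0672] F [-0.6  0.5 -1.5] M [ 0.08 -0.08  0.03] w 0.674 yaw -176.6
  shift units [-0.014 -0.023 -0.028] turn units [ 0.     0.003 -0.043]
```

```bash

python3 -m inch '[{"jaw":255,"x":0,"y":0,"z":-0.04,"ax":0,"ay":0,"az":0},{"jaw":0,"x":0,"y":0,"z":0,"ax":0,"ay":0,"az":0},{"jaw":0,"x":0,"y":0,"z":0,"ax":0,"ay":0,"az":0},{"jaw":0,"x":0,"y":0,"z":0,"ax":0,"ay":0,"az":0}]'
python3 -m inch '[{"jaw":0,"x":0,"y":0,"z":0.5,"ax":0,"ay":0,"az":0},{"jaw":0,"x":0,"y":0,"z":0.8,"ax":0,"ay":0,"az":0},{"jaw":0,"x":0,"y":0,"z":0.5,"ax":0,"ay":0,"az":0},{"jaw":0,"x":0,"y":0,"z":0,"ax":0,"ay":0,"az":0}]'
python3 -c "
from h import *
to(.421,.133,.15,180)
shot('wrist','w7')"
```

```text
time_s: 6.5
tcp_pos: [0.6314, 0.2351, 0.0671]
ee_rot: [[0.061, -0.998, 0.005], [-0.998, -0.061, 0.002], [-0.001, -0.005, -1.0]]
wrist_force: [0.1, 0.3, -0.2]
gripper_width: 0.925
time_s: 7.0
tcp_pos: [0.6309, 0.2346, 0.1778]
ee_rot: [[0.06, -0.998, 0.004], [-0.998, -0.06, 0.001], [-0.001, -0.004, -1.0]]
wrist_force: [-0.0, -0.0, -0.3]
gripper_width: 0.999
t 7.0 tcp [0.6309 0.2346 0.1778] F [-0.  -0.  -0.3] M [ 0.13 -0.01 -0.02] w 0.999 yaw -176.5
  shift units [-3.499 -1.694 -0.463] turn units [-0.005  0.025 -0.347]
```

View pics/w7.png

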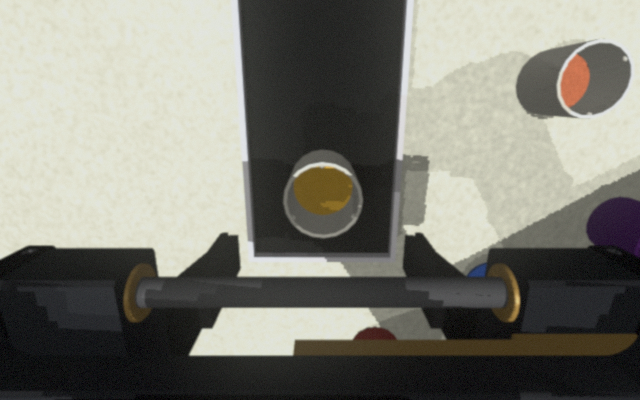

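```bash

python3 -m inch '[{"jaw":0,"x":-0.4,"y":-0.2,"z":0,"ax":0,"ay":0,"az":0},{"jaw":0,"x":-0.8,"y":-0.4,"z":0,"ax":0,"ay":0,"az":0},{"jaw":0,"x":-0.8,"y":-0.4,"z":0,"ax":0,"ay":0,"az":-0.3},{"jaw":0,"x":-0.8,"y":-0.4,"z":0,"ax":0,"ay":0,"az":0},{"jaw":0,"x":-0.6,"y":-0.2,"z":-0.2,"ax":0,"ay":0,"az":0},{"jaw":0,"x":0,"y":0,"z":0,"ax":0,"ay":0,"az":0}]'
python3 -c "
from h import *
to(.421,.133,.15,180)
shot('wrist','w8')"
```

```text
time_s: 7.8
tcp_pos: [0.4141, 0.1316, 0.1521]
ee_rot: [[0.004, -1.0, -0.016], [-1.0, -0.004, -0.009], [0.009, 0.016, -1.0]]
wrist_force: [0.8, 0.1, 0.7]
gripper_width: 0.998
t 7.8 tcp [0.4141 0.1316 0.1521] F [0.8 0.1 0.7] M [ 0.1  -0.12  0.01] w 0.998 yaw -179.8
  shift units [ 0.115  0.023 -0.035] turn units [ 0.052 -0.091 -0.021]
```

View pics/w8.png

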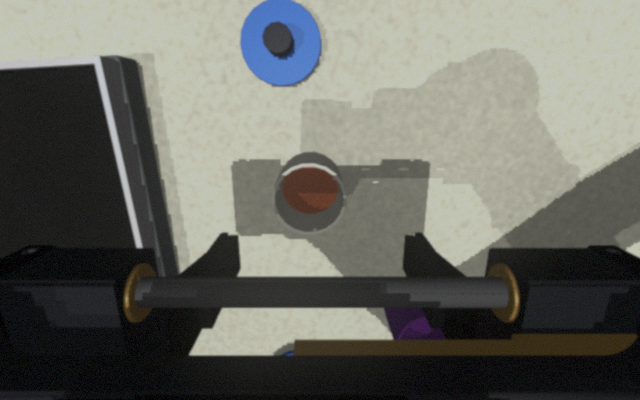

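Brown pot rim centred about (309,198); blue lid at (281,42). Compute.

```bash
python3 -c "
from h import *
p=camera_params('wrist')
print(onz(p,309,198,.06),onz(p,281,42,.018),onz(p,277,39,.044))"
python3 -m inch '[{"jaw":0,"x":0.15,"y":0.05,"z":-0.4,"ax":0.05,"ay":-0.09,"az":0},{"jaw":0,"x":0,"y":0,"z":-0.6,"ax":0,"ay":0,"az":0},{"jaw":0,"x":-0.05,"y":-0.05,"z":-0.3,"ax":-0.05,"ay":0.05,"az":0},{"jaw":0,"x":0,"y":0,"z":0,"ax":0,"ay":0,"az":0}]'
python3 -c "
from h import *
to(.421,.133,.023,180)"
```

```text
[0.42386011 0.13132567 0.06      ] [0.44685345 0.01093209 0.018     ] [0.44725809 0.01278893 0.044     ]
time_s: 8.35
tcp_pos: [0.4264, 0.1349, 0.0719]
ee_rot: [[0.005, -1.0, -0.004], [-1.0, -0.005, -0.007], [0.007, 0.004, -1.0]]
wrist_force: [0.5, -0.0, -0.1]
gripper_width: 0.998
t 8.35 tcp [0.4264 0.1349 0.0719] F [ 0.5 -0.  -0.1] M [ 0.11 -0.06 -0.  ] w 0.998 yaw -179.7
  shift units [-0.09  -0.032 -0.815] turn units [ 0.042 -0.021 -0.028]
```

```bash

python3 -m inch '[{"jaw":0,"x":-0.05,"y":-0.05,"z":-0.35,"ax":0.04,"ay":-0.02,"az":0},{"jaw":0,"x":-0.05,"y":-0.03,"z":-0.35,"ax":-0.03,"ay":0.03,"az":0},{"jaw":0,"x":-0.02,"y":-0.02,"z":-0.15,"ax":-0.03,"ay":0.03,"az":0},{"jaw":0,"x":0,"y":0,"z":0,"ax":0,"ay":0,"az":0}]'
python3 -c "
from h import *
to(.424,.132,.024,180)"
```

```text
time_s: 8.85
tcp_pos: [0.4242, 0.1319, 0.0216]
ee_rot: [[0.006, -1.0, -0.004], [-1.0, -0.006, -0.007], [0.007, 0.004, -1.0]]
wrist_force: [0.7, -0.2, 0.9]
gripper_width: 0.998
t 8.85 tcp [0.4242 0.1319 0.0216] F [ 0.7 -0.2  0.9] M [ 0.12 -0.05  0.03] w 0.998 yaw -179.7
  shift units [-0.003  0.001  0.041] turn units [ 0.042 -0.025 -0.034]
```

```bash

python3 -m inch '[{"jaw":255,"x":0,"y":0,"z":0.04,"ax":0.04,"ay":-0.03,"az":0},{"jaw":255,"x":0,"y":0,"z":0,"ax":0,"ay":0,"az":0},{"jaw":255,"x":0,"y":0,"z":0,"ax":0,"ay":0,"az":0},{"jaw":255,"x":0,"y":0,"z":0,"ax":0,"ay":0,"az":0}]'
python3 -m inch '[{"jaw":255,"x":0,"y":0,"z":0.4,"ax":0,"ay":0,"az":0},{"jaw":255,"x":0,"y":0,"z":0.8,"ax":0,"ay":0,"az":0},{"jaw":255,"x":0,"y":0,"z":0.8,"ax":0,"ay":0,"az":0},{"jaw":255,"x":0.5,"y":-0.1,"z":0.2,"ax":0,"ay":0,"az":0},{"jaw":255,"x":0.8,"y":-0.1,"z":0,"ax":0,"ay":0,"az":0},{"jaw":255,"x":0.8,"y":-0.1,"z":0,"ax":0,"ay":0,"az":0},{"jaw":255,"x":0.7,"y":-0.1,"z":0,"ax":0,"ay":0,"az":0.3},{"jaw":255,"x":0.6,"y":-0.1,"z":0,"ax":0,"ay":0,"az":0},{"jaw":255,"x":0.2,"y":0,"z":0,"ax":0,"ay":0,"az":0},{"jaw":255,"x":0,"y":0,"z":0,"ax":0,"ay":0,"az":0}]'
python3 -c "
from h import *
to(.637,.103,.065,183)
shot('wrist','w9')"
```

```text
time_s: 9.35
tcp_pos: [0.4255, 0.133, 0.0262]
ee_rot: [[0.006, -1.0, 0.005], [-1.0, -0.006, 0.003], [-0.003, -0.005, -1.0]]
wrist_force: [-0.9, -0.8, -2.0]
gripper_width: 0.686
time_s: 10.6
tcp_pos: [0.643, 0.0998, 0.1589]
ee_rot: [[0.06, -0.998, -0.003], [-0.998, -0.06, 0.002], [-0.002, 0.003, -1.0]]
wrist_force: [-0.1, -1.0, -2.0]
gripper_width: 0.684
t 10.6 tcp [0.643  0.0998 0.1589] F [-0.1 -1.  -2. ] M [ 0.11 -0.01 -0.04] w 0.684 yaw -176.5
  shift units [-0.099  0.053 -1.565] turn units [-0.01  -0.017 -0.046]
```

View pics/w9.png

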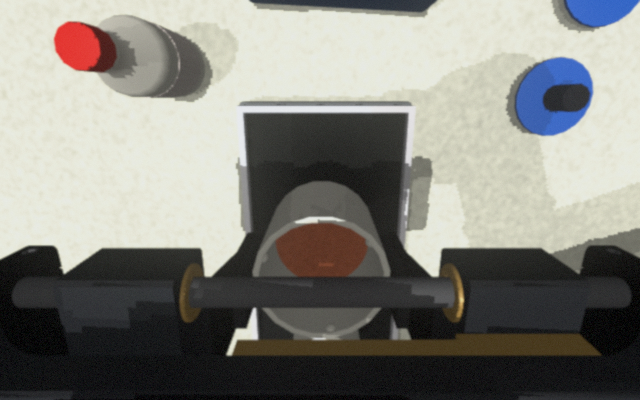

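```bash

python3 -m inch '[{"jaw":255,"x":-0.1,"y":0.05,"z":-0.4,"ax":0,"ay":0,"az":0},{"jaw":255,"x":-0.02,"y":0,"z":-0.5,"ax":0,"ay":0,"az":0},{"jaw":255,"x":-0.03,"y":0,"z":-0.3,"ax":-0.02,"ay":0.02,"az":0},{"jaw":255,"x":0,"y":0,"z":0,"ax":0,"ay":0,"az":0}]'
python3 -c "
from h import *
to(.637,.103,.067,183)"
```

```text
time_s: 11.15
tcp_pos: [0.629, 0.1041, 0.0873]
ee_rot: [[0.063, -0.998, -0.007], [-0.998, -0.063, -0.001], [0.001, 0.007, -1.0]]
wrist_force: [0.2, 0.2, -1.1]
gripper_width: 0.685
t 11.15 tcp [0.629  0.1041 0.0873] F [ 0.2  0.2 -1.1] M [ 0.08 -0.06  0.02] w 0.685 yaw -176.4
  shift units [ 0.133 -0.019 -0.339] turn units [ 0.007 -0.039 -0.063]
```

```bash

python3 -m inch '[{"jaw":255,"x":0.08,"y":0,"z":-0.2,"ax":0,"ay":-0.04,"az":0},{"jaw":255,"x":0.02,"y":-0.02,"z":-0.12,"ax":0,"ay":0,"az":0},{"jaw":255,"x":0,"y":0,"z":-0.02,"ax":0,"ay":0,"az":0},{"jaw":255,"x":0,"y":0,"z":0,"ax":0,"ay":0,"az":0}]'
python3 -c "
from h import *
to(.637,.103,.067,183)"
```

```text
time_s: 11.65
tcp_pos: [0.6371, 0.1035, 0.0684]
ee_rot: [[0.064, -0.998, 0.006], [-0.998, -0.064, 0.0], [0.0, -0.006, -1.0]]
wrist_force: [-0.1, -0.4, -1.7]
gripper_width: 0.684
t 11.65 tcp [0.6371 0.1035 0.0684] F [-0.1 -0.4 -1.7] M [ 0.07 -0.03 -0.01] w 0.684 yaw -176.3
  shift units [-0.002 -0.008 -0.023] turn units [ 0.     0.032 -0.068]
```

```bash

python3 -m inch '[{"jaw":255,"x":0,"y":0,"z":-0.04,"ax":0,"ay":0.03,"az":0},{"jaw":255,"x":0,"y":0,"z":0,"ax":0,"ay":0,"az":0},{"jaw":0,"x":0,"y":0,"z":0,"ax":0,"ay":0,"az":0},{"jaw":0,"x":0,"y":0,"z":0,"ax":0,"ay":0,"az":0},{"jaw":0,"x":0,"y":0,"z":0,"ax":0,"ay":0,"az":0}]'
python3 -m inch '[{"jaw":0,"x":0,"y":0,"z":0.5,"ax":0,"ay":0,"az":0},{"jaw":0,"x":0,"y":0,"z":0.8,"ax":0,"ay":0,"az":0},{"jaw":0,"x":0,"y":0.2,"z":0.8,"ax":0,"ay":0,"az":0},{"jaw":0,"x":0,"y":0.2,"z":0.4,"ax":0,"ay":0,"az":0},{"jaw":0,"x":0,"y":0,"z":0,"ax":0,"ay":0,"az":0}]'
python3 -c "
from h import *
to(.446,.012,.15,180)
shot('wrist','w10')"
```

```text
time_s: 12.28
tcp_pos: [0.6386, 0.1038, 0.0678]
ee_rot: [[0.064, -0.998, 0.004], [-0.998, -0.064, 0.001], [-0.001, -0.004, -1.0]]
wrist_force: [-0.4, -0.1, 0.5]
gripper_width: 0.934
time_s: 12.9
tcp_pos: [0.6375, 0.1276, 0.2224]
ee_rot: [[0.064, -0.998, 0.004], [-0.998, -0.064, 0.001], [-0.0, -0.004, -1.0]]
wrist_force: [-0.3, 0.2, -0.1]
gripper_width: 1.002
t 12.9 tcp [0.6375 0.1276 0.2224] F [-0.3  0.2 -0.1] M [0.11 0.02 0.03] w 1.002 yaw -176.3
  shift units [-3.192 -1.927 -1.207] turn units [-0.003  0.02  -0.368]
```

View pics/w10.png

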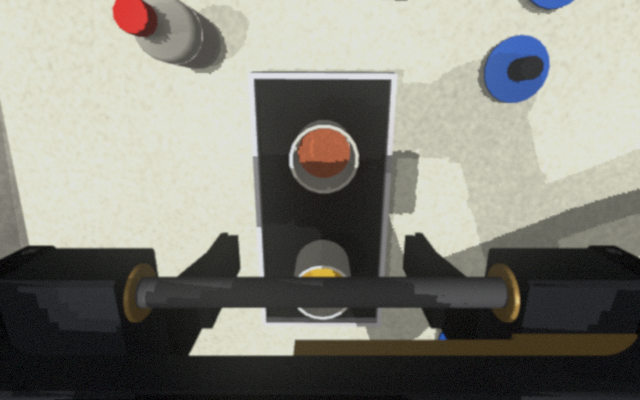

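```bash
python3 -c "
from h import *
p=camera_params('wrist')
c=onz(p,323.5,157.5,.1);print(c, onz(p,289,157,.1)-onz(p,358,157,.1))"
python3 -m inch '[{"jaw":0,"x":-0.5,"y":-0.3,"z":0,"ax":0,"ay":0,"az":0},{"jaw":0,"x":-0.8,"y":-0.5,"z":-0.2,"ax":0,"ay":0,"az":0},{"jaw":0,"x":-0.8,"y":-0.5,"z":-0.3,"ax":0,"ay":0,"az":-0.3},{"jaw":0,"x":-0.7,"y":-0.4,"z":-0.3,"ax":0,"ay":0,"az":0},{"jaw":0,"x":-0.4,"y":-0.2,"z":-0.2,"ax":0,"ay":0,"az":0},{"jaw":0,"x":0,"y":0,"z":0,"ax":0,"ay":0,"az":0}]'
python3 -c "
from h import *
to(.446,.012,.15,180)
shot('wrist','w11')"
```

```text
[0.63605164 0.09874236 0.1       ] [0.05878369 0.00374727 0.        ]
time_s: 13.7
tcp_pos: [0.4311, 0.0054, 0.1474]
ee_rot: [[0.006, -1.0, -0.02], [-1.0, -0.005, -0.006], [0.006, 0.02, -1.0]]
wrist_force: [0.7, -0.7, 0.1]
gripper_width: 1.0
t 13.7 tcp [0.4311 0.0054 0.1474] F [ 0.7 -0.7  0.1] M [ 0.15 -0.13 -0.  ] w 1.0 yaw -179.7
  shift units [0.248 0.11  0.043] turn units [ 0.034 -0.113 -0.031]
```

View pics/w11.png

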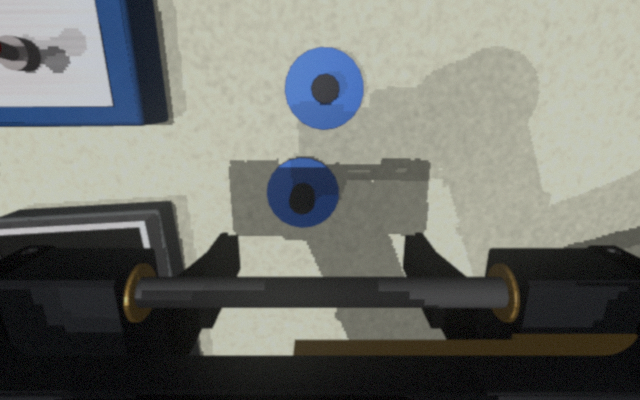

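```bash
python3 -c "
from h import *
p=camera_params('wrist')
for u,v,z in [(303,192,.017),(302,202,.044),(324.5,88,.017),(325,88,.044)]: print(onz(p,u,v,z).round(4))"

```

```text
[0.4462 0.0106 0.017 ]
[0.4462 0.0117 0.044 ]
[ 0.4274 -0.0797  0.017 ]
[ 0.4278 -0.0789  0.044 ]
```

```bash

python3 -m inch '[{"jaw":0,"x":0.25,"y":0.1,"z":-0.4,"ax":0.03,"ay":-0.11,"az":0},{"jaw":0,"x":-0.02,"y":-0.02,"z":-0.6,"ax":0,"ay":0,"az":0},{"jaw":0,"x":-0.05,"y":-0.02,"z":-0.5,"ax":-0.03,"ay":0.05,"az":0},{"jaw":0,"x":-0.02,"y":0,"z":-0.2,"ax":-0.02,"ay":0.05,"az":0},{"jaw":0,"x":0,"y":0,"z":0,"ax":0,"ay":0,"az":0}]'
python3 -c "
from h import *
to(.446,.011,.021,180)"
```

```text
time_s: 14.38
tcp_pos: [0.4501, 0.0121, 0.0438]
ee_rot: [[0.009, -1.0, -0.009], [-1.0, -0.008, -0.008], [0.008, 0.009, -1.0]]
wrist_force: [0.2, -0.1, 0.5]
gripper_width: 1.001
t 14.38 tcp [0.4501 0.0121 0.0438] F [ 0.2 -0.1  0.5] M [ 0.08 -0.08 -0.04] w 1.001 yaw -179.5
  shift units [-0.068 -0.018 -0.38 ] turn units [ 0.048 -0.05  -0.049]
```

```bash

python3 -m inch '[{"jaw":0,"x":-0.07,"y":-0.02,"z":-0.2,"ax":0.05,"ay":-0.05,"az":0},{"jaw":0,"x":-0.02,"y":0,"z":-0.14,"ax":0,"ay":0,"az":0},{"jaw":0,"x":0,"y":0,"z":0,"ax":0,"ay":0,"az":0}]'
python3 -c "
from h import *
to(.446,.011,.021,180)
shot('wrist','w12')"
```

```text
time_s: 14.75
tcp_pos: [0.4485, 0.0123, 0.0253]
ee_rot: [[0.01, -1.0, 0.007], [-1.0, -0.01, 0.002], [-0.002, -0.007, -1.0]]
wrist_force: [-0.2, 0.2, 0.2]
gripper_width: 0.999
t 14.75 tcp [0.4485 0.0123 0.0253] F [-0.2  0.2  0.2] M [ 0.1  -0.06 -0.02] w 0.999 yaw -179.4
  shift units [-0.042 -0.021 -0.072] turn units [-0.013  0.04  -0.057]
```

View pics/w12.png

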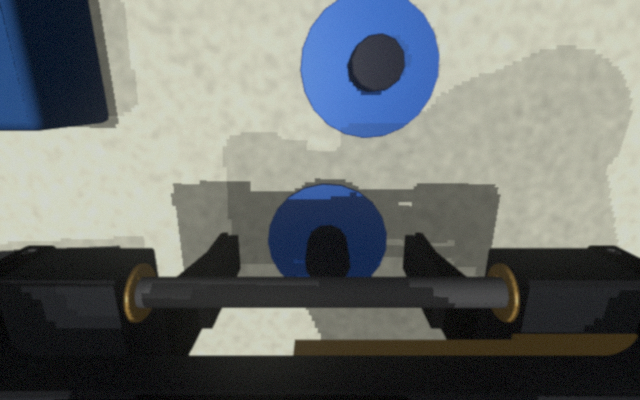

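```bash

python3 -m inch '[{"jaw":0,"x":-0.04,"y":-0.02,"z":-0.06,"ax":0,"ay":0.03,"az":0},{"jaw":255,"x":0,"y":0,"z":0,"ax":0,"ay":0,"az":0},{"jaw":255,"x":0,"y":0,"z":0,"ax":0,"ay":0,"az":0},{"jaw":255,"x":0,"y":0,"z":0,"ax":0,"ay":0,"az":0},{"jaw":255,"x":0,"y":0,"z":0,"ax":0,"ay":0,"az":0},{"jaw":255,"x":0,"y":0,"z":0,"ax":0,"ay":0,"az":0},{"jaw":255,"x":0,"y":0,"z":0,"ax":0,"ay":0,"az":0}]'
python3 -c "
from h import *
to(.446,.011,.021,180)
shot('wrist','w13')"
```

```text
time_s: 15.68
tcp_pos: [0.4476, 0.0116, 0.0232]
ee_rot: [[0.011, -1.0, 0.005], [-1.0, -0.011, 0.004], [-0.003, -0.005, -1.0]]
wrist_force: [-1.4, -0.5, -0.6]
gripper_width: 0.401
t 15.68 tcp [0.4476 0.0116 0.0232] F [-1.4 -0.5 -0.6] M [-0.   -0.02 -0.06] w 0.401 yaw -179.4
  shift units [-0.026 -0.01  -0.036] turn units [-0.02   0.03  -0.061]
```

View pics/w13.png

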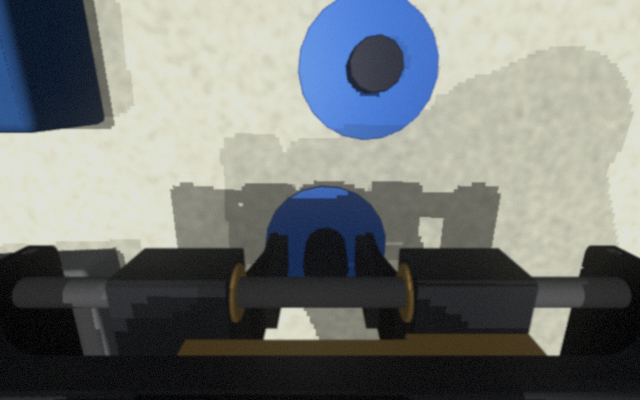

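```bash

python3 -m inch '[{"jaw":255,"x":0,"y":0,"z":0,"ax":0,"ay":0,"az":0},{"jaw":255,"x":0,"y":0,"z":0,"ax":0,"ay":0,"az":0},{"jaw":255,"x":0,"y":0,"z":0,"ax":0,"ay":0,"az":0}]'
python3 -m inch '[{"jaw":255,"x":0,"y":0,"z":0,"ax":0,"ay":0,"az":0}]'
python3 -c "
from h import *
to(.446,.011,.021,180)"
```

```text
time_s: 16.1
tcp_pos: [0.4474, 0.0115, 0.0231]
ee_rot: [[0.011, -1.0, 0.005], [-1.0, -0.011, 0.003], [-0.003, -0.005, -1.0]]
wrist_force: [0.6, 0.1, 0.4]
gripper_width: 0.247
time_s: 16.23
tcp_pos: [0.4474, 0.0116, 0.0231]
ee_rot: [[0.011, -1.0, 0.005], [-1.0, -0.011, 0.003], [-0.003, -0.005, -1.0]]
wrist_force: [0.4, 0.2, 0.7]
gripper_width: 0.245
t 16.23 tcp [0.4474 0.0116 0.0231] F [0.4 0.2 0.7] M [0.07 0.11 0.03] w 0.245 yaw -179.4
  shift units [-0.024 -0.009 -0.036] turn units [-0.019  0.028 -0.061]
```

```bash

python3 -m inch '[{"jaw":255,"x":0,"y":0,"z":0.4,"ax":0,"ay":0,"az":0},{"jaw":255,"x":0,"y":0,"z":0.8,"ax":0,"ay":0,"az":0},{"jaw":255,"x":0,"y":0,"z":0.8,"ax":0,"ay":0,"az":0},{"jaw":255,"x":0.3,"y":0.3,"z":0.6,"ax":0,"ay":0,"az":0},{"jaw":255,"x":0.7,"y":0.6,"z":0.3,"ax":0,"ay":0,"az":0},{"jaw":255,"x":0.8,"y":0.6,"z":0,"ax":0,"ay":0,"az":0.3},{"jaw":255,"x":0.7,"y":0.5,"z":0,"ax":0,"ay":0,"az":0},{"jaw":255,"x":0.4,"y":0.2,"z":0,"ax":0,"ay":0,"az":0},{"jaw":255,"x":0,"y":0,"z":0,"ax":0,"ay":0,"az":0}]'
python3 -c "
from h import *
to(.637,.15,.2,180)
shot('wrist','w14')"
```

```text
time_s: 17.35
tcp_pos: [0.6227, 0.1468, 0.2016]
ee_rot: [[0.063, -0.998, 0.001], [-0.998, -0.063, 0.004], [-0.004, -0.001, -1.0]]
wrist_force: [-0.1, -0.5, -0.6]
gripper_width: 0.241
t 17.35 tcp [0.6227 0.1468 0.2016] F [-0.1 -0.5 -0.6] M [ 0.05 -0.02 -0.03] w 0.241 yaw -176.4
  shift units [ 0.239  0.054 -0.026] turn units [-0.022  0.008 -0.361]
```

View pics/w14.png

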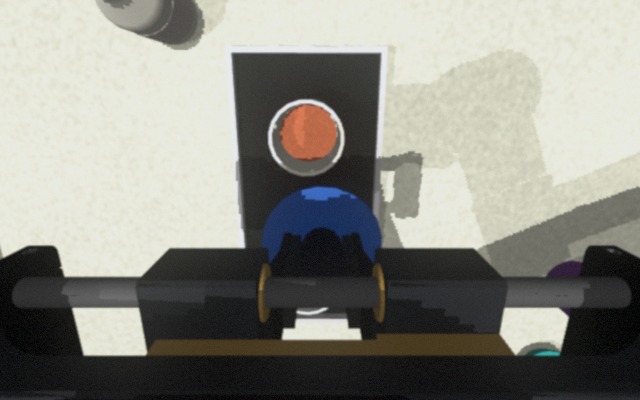

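```bash
cat >> h.py <<'E'
from scipy.optimize import least_squares
def circ(pts,r):
    pts=np.array(pts)[:,:2]
    f=lambda c:np.hypot(pts[:,0]-c[0],pts[:,1]-c[1])-r
    s=least_squares(f,pts.mean(0),loss="soft_l1",f_scale=.001);e=f(s.x);return s.x,np.sqrt(np.mean(e**2)),np.median(e)
def plane_pts(p,cs,z): return [onz(p,u,v,z) for u,v in cs]
def rim(p,im,c,rpx,z,r=.03,name=None):
    """outer rim edge: along radial rays from approx centre, the outermost strong bright->other edge of the white ring within +-30% of rpx"""
    g=cv2.GaussianBlur(im,(0,0),.7).astype(float).min(2);pts=[]
    for a in np.linspace(0,2*np.pi,72,endpoint=False):
        rr=np.arange(rpx*.75,rpx*1.3,.25);u=c[0]+rr*np.cos(a);v=c[1]+rr*np.sin(a)
        val=cv2.remap(g.astype(np.float32),u.astype(np.float32)[None],v.astype(np.float32)[None],cv2.INTER_LINEAR)[0]
        k=val.argmax()
        if val[k]>130: pts.append((u[k],v[k]))
    q=plane_pts(p,pts,z);return circ(q,r-.0015),len(pts),pts
def flange(p,im,z,near,r=.033,box=None,lo=(105,120,40)):
    b,m=blobs(im,lo,(125,255,255),100)
    n,l,s,c=cv2.connectedComponentsWithStats(m)
    i=min(range(1,n),key=lambda i:np.hypot(*(c[i]-near)) if s[i][4]>100 else 1e9)
    cs,_=cv2.findContours((l==i).astype(np.uint8),cv2.RETR_EXTERNAL,cv2.CHAIN_APPROX_NONE)
    pts=max(cs,key=len)[:,0,:].astype(float)
    if box: pts=np.array([q for q in pts if q[1]<box])
    q=plane_pts(p,pts,z);return circ(q,r),len(pts),pts
E
python3 - <<'E'
from h import *
p=camera_params("wrist");im=capture("wrist");s=sense()
r,n,pts=rim(p,im,(306,137),37,.1);print(r,n)
z=s["tcp_pos"][2]-.0231+.0175
f,n,pf=flange(p,im,z,(322,215),box=228);print(f,n,"tcp",s["tcp_pos"])
o=im.copy()
for u,v in pts: cv2.circle(o,(int(round(u)),int(round(v))),0,(0,255,0),-1)
for u,v in pf: cv2.circle(o,(int(u),int(v)),0,(255,0,0),-1)
cv2.imwrite("pics/f1.png",cv2.resize(o[80:260,220:420],None,fx=3,fy=3)[:,:,::-1])
E
```

```text
(array([0.63693453, 0.1014961 ]), np.float64(0.00029895188925663414), np.float64(-0.0001894993236644417)) 56
(array([0.62117521, 0.14562821]), np.float64(0.003823627373460374), np.float64(-6.239230037372728e-06)) 142 tcp [0.62107769 0.14569971 0.2020928 ]
```

View pics/f1.png

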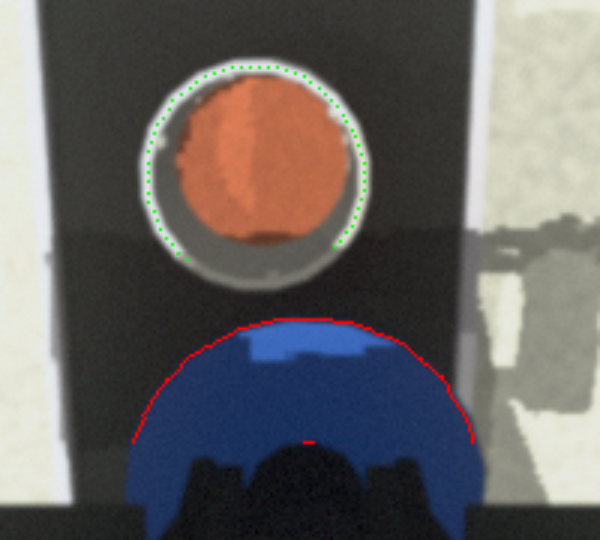

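```bash

python3 -m inch '[{"jaw":255,"x":0.2,"y":-0.6,"z":-0.2,"ax":0,"ay":0,"az":0},{"jaw":255,"x":0.06,"y":-0.13,"z":-0.4,"ax":0,"ay":0,"az":0},{"jaw":255,"x":0,"y":0,"z":-0.2,"ax":0,"ay":0,"az":0},{"jaw":255,"x":0,"y":0,"z":0,"ax":0,"ay":0,"az":0}]'
python3 -c "
from h import *
to(.637,.1015,.126,183)"
```

```text
time_s: 17.95
tcp_pos: [0.6334, 0.0992, 0.155]
ee_rot: [[0.062, -0.998, 0.001], [-0.998, -0.062, 0.004], [-0.004, -0.001, -1.0]]
wrist_force: [0.7, 0.7, -0.3]
gripper_width: 0.247
t 17.95 tcp [0.6334 0.0992 0.155 ] F [ 0.7  0.7 -0.3] M [ 0.02 -0.07 -0.01] w 0.247 yaw -176.4
  shift units [ 0.061  0.039 -0.484] turn units [-0.025  0.006 -0.057]
```

```bash

python3 -m inch '[{"jaw":255,"x":0.06,"y":0.04,"z":-0.2,"ax":-0.02,"ay":0,"az":0},{"jaw":255,"x":0.02,"y":0,"z":-0.2,"ax":0,"ay":0,"az":0},{"jaw":255,"x":0,"y":0,"z":0,"ax":0,"ay":0,"az":0}]'
python3 -c "
from h import *
to(.637,.1015,.126,183)"
```

```text
time_s: 18.32
tcp_pos: [0.6386, 0.1029, 0.1313]
ee_rot: [[0.064, -0.998, 0.004], [-0.998, -0.064, 0.001], [-0.001, -0.004, -1.0]]
wrist_force: [-0.4, 0.0, -0.2]
gripper_width: 0.242
t 18.32 tcp [0.6386 0.1029 0.1313] F [-0.4  0.  -0.2] M [ 0.06  0.   -0.03] w 0.242 yaw -176.3
  shift units [-0.027 -0.024 -0.088] turn units [-0.008  0.021 -0.066]
```

```bash

python3 -m inch '[{"jaw":255,"x":-0.03,"y":-0.025,"z":-0.06,"ax":0,"ay":0.02,"az":0},{"jaw":255,"x":0,"y":0,"z":0,"ax":0,"ay":0,"az":0}]'
python3 -c "
from h import *
to(.637,.1015,.118,183)"
```

```text
time_s: 18.58
tcp_pos: [0.637, 0.1017, 0.1277]
ee_rot: [[0.064, -0.998, 0.001], [-0.998, -0.064, 0.001], [-0.001, -0.001, -1.0]]
wrist_force: [0.3, 0.1, -1.0]
gripper_width: 0.244
t 18.57 tcp [0.637  0.1017 0.1277] F [ 0.3  0.1 -1. ] M [ 0.02 -0.05 -0.05] w 0.244 yaw -176.3
  shift units [ 0.001 -0.003 -0.161] turn units [-0.008  0.003 -0.069]
```

Spot on. Lower in.

```bash

python3 -m inch '[{"jaw":255,"x":0,"y":0,"z":-0.08,"ax":0,"ay":0,"az":0},{"jaw":255,"x":0,"y":0,"z":-0.06,"ax":0,"ay":0,"az":0},{"jaw":255,"x":0,"y":0,"z":0,"ax":0,"ay":0,"az":0}]'
python3 -c "
from h import *
to(.637,.1015,.118,183)"
```

```text
time_s: 18.95
tcp_pos: [0.6372, 0.1017, 0.1192]
ee_rot: [[0.064, -0.998, 0.001], [-0.998, -0.064, 0.002], [-0.002, -0.002, -1.0]]
wrist_force: [0.1, -0.4, -0.6]
gripper_width: 0.242
t 18.95 tcp [0.6372 0.1017 0.1192] F [ 0.1 -0.4 -0.6] M [0.08 0.03 0.02] w 0.242 yaw -176.3
  shift units [-0.003 -0.003 -0.019] turn units [-0.01   0.008 -0.069]
```

```bash

python3 -m inch '[{"jaw":255,"x":0,"y":0,"z":-0.06,"ax":0,"ay":0,"az":0},{"jaw":255,"x":0,"y":0,"z":-0.06,"ax":0,"ay":0,"az":0}]'
python3 -m inch '[{"jaw":255,"x":0,"y":0,"z":-0.06,"ax":0,"ay":0,"az":0}]'
python3 -m inch '[{"jaw":255,"x":0,"y":0,"z":-0.06,"ax":0,"ay":0,"az":0}]'
```

```text
time_s: 19.2
tcp_pos: [0.6381, 0.1021, 0.1141]
ee_rot: [[0.065, -0.998, 0.004], [-0.998, -0.065, 0.002], [-0.002, -0.004, -1.0]]
wrist_force: [-4.0, 1.2, 9.1]
gripper_width: 0.244
time_s: 19.32
tcp_pos: [0.6382, 0.1023, 0.1125]
ee_rot: [[0.066, -0.998, 0.005], [-0.998, -0.066, 0.002], [-0.002, -0.005, -1.0]]
wrist_force: [-3.9, 1.2, 10.3]
gripper_width: 0.244
time_s: 19.45
tcp_pos: [0.6383, 0.1023, 0.1112]
ee_rot: [[0.067, -0.998, 0.006], [-0.998, -0.067, 0.002], [-0.001, -0.006, -1.0]]
wrist_force: [-4.3, 0.2, 10.4]
gripper_width: 0.239
```

```bash

python3 -m inch '[{"jaw":255,"x":-0.025,"y":-0.01,"z":-0.08,"ax":0,"ay":0.04,"az":0}]'
python3 -m inch '[{"jaw":255,"x":-0.02,"y":0,"z":-0.08,"ax":0,"ay":0.02,"az":0}]'
python3 -m inch '[{"jaw":255,"x":-0.01,"y":0,"z":-0.08,"ax":0,"ay":0.02,"az":0}]'
```

```text
time_s: 19.58
tcp_pos: [0.6378, 0.1022, 0.1092]
ee_rot: [[0.068, -0.998, 0.003], [-0.998, -0.068, 0.002], [-0.002, -0.003, -1.0]]
wrist_force: [-1.8, 2.1, 8.3]
gripper_width: 0.242
time_s: 19.7
tcp_pos: [0.6379, 0.1023, 0.109]
ee_rot: [[0.07, -0.998, 0.004], [-0.998, -0.07, 0.002], [-0.001, -0.004, -1.0]]
wrist_force: [-7.2, -0.0, 21.4]
gripper_width: 0.246
time_s: 19.82
tcp_pos: [0.638, 0.1022, 0.1091]
ee_rot: [[0.071, -0.997, 0.003], [-0.997, -0.071, 0.001], [-0.001, -0.003, -1.0]]
wrist_force: [-7.2, 0.3, 18.8]
gripper_width: 0.244
```

```bash

python3 -m inch '[{"jaw":255,"x":0,"y":0,"z":0,"ax":0,"ay":0,"az":0},{"jaw":100,"x":0,"y":0,"z":0,"ax":0,"ay":0,"az":0},{"jaw":100,"x":0,"y":0,"z":0,"ax":0,"ay":0,"az":0},{"jaw":100,"x":0,"y":0,"z":0,"ax":0,"ay":0,"az":0},{"jaw":100,"x":0,"y":0,"z":0,"ax":0,"ay":0,"az":0},{"jaw":100,"x":0,"y":0,"z":0,"ax":0,"ay":0,"az":0}]'
python3 -m inch '[{"jaw":100,"x":0,"y":0,"z":0.3,"ax":0,"ay":0,"az":0},{"jaw":100,"x":0,"y":0,"z":0.6,"ax":0,"ay":0,"az":0},{"jaw":100,"x":0,"y":0.3,"z":0.6,"ax":0,"ay":0,"az":0},{"jaw":100,"x":0,"y":0.2,"z":0.2,"ax":0,"ay":0,"az":0},{"jaw":100,"x":0,"y":0,"z":0,"ax":0,"ay":0,"az":0}]'
python3 -c "
from h import *
to(.427,-.079,.15,180)
shot('wrist','w15');shot('scene','s15',(180,100,290,180),2.7)"
```

```text
time_s: 20.58
tcp_pos: [0.6379, 0.1022, 0.1084]
ee_rot: [[0.071, -0.997, 0.003], [-0.997, -0.071, 0.001], [-0.001, -0.003, -1.0]]
wrist_force: [-0.1, 0.3, -1.0]
gripper_width: 0.598
time_s: 21.2
tcp_pos: [0.6378, 0.1326, 0.2169]
ee_rot: [[0.071, -0.997, 0.005], [-0.997, -0.071, 0.002], [-0.001, -0.005, -1.0]]
wrist_force: [-0.5, -0.4, -0.5]
gripper_width: 0.608
t 21.2 tcp [0.6378 0.1326 0.2169] F [-0.5 -0.4 -0.5] M [ 0.03 -0.03  0.  ] w 0.608 yaw -175.9
  shift units [-3.514 -3.527 -1.115] turn units [-0.008  0.029 -0.407]
```

View pics/w15.png

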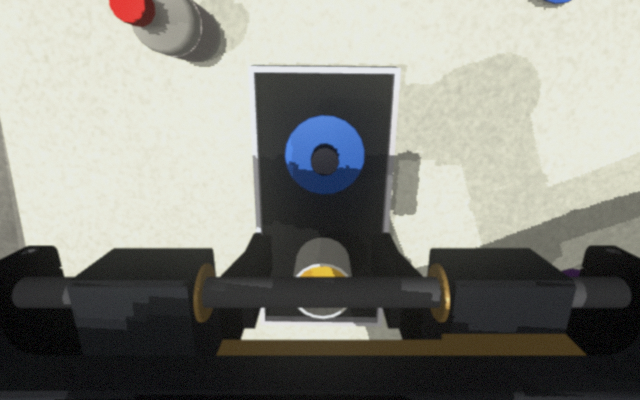

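View pics/s15.png

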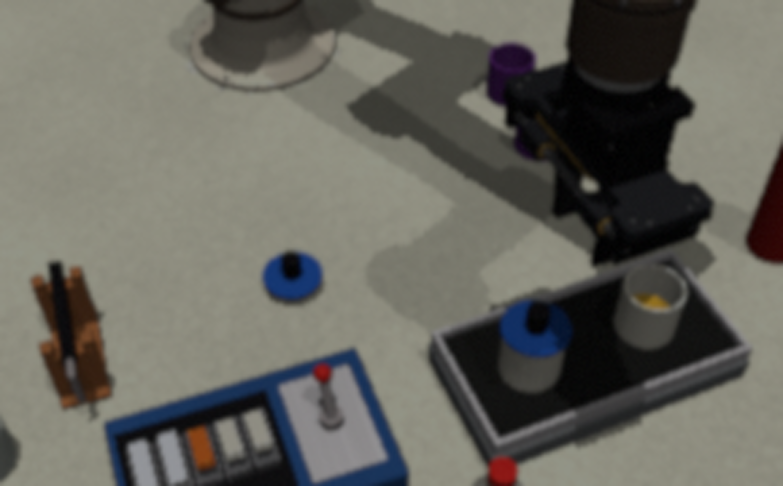

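```bash

python3 -m inch '[{"jaw":80,"x":-0.4,"y":-0.4,"z":0,"ax":0,"ay":0,"az":0},{"jaw":80,"x":-0.8,"y":-0.8,"z":-0.1,"ax":0,"ay":0,"az":0},{"jaw":80,"x":-0.8,"y":-0.8,"z":-0.2,"ax":0,"ay":0,"az":-0.4},{"jaw":80,"x":-0.7,"y":-0.7,"z":-0.3,"ax":0,"ay":0,"az":0},{"jaw":80,"x":-0.5,"y":-0.5,"z":-0.3,"ax":0,"ay":0,"az":0},{"jaw":80,"x":-0.2,"y":-0.2,"z":-0.1,"ax":0,"ay":0,"az":0},{"jaw":80,"x":0,"y":0,"z":0,"ax":0,"ay":0,"az":0}]'
python3 -c "
from h import *
to(.427,-.079,.15,180)
shot('wrist','w16')"
```

```text
time_s: 22.18
tcp_pos: [0.4297, -0.0701, 0.1452]
ee_rot: [[-0.007, -1.0, -0.02], [-1.0, 0.007, -0.005], [0.005, 0.02, -1.0]]
wrist_force: [0.8, 1.1, 0.6]
gripper_width: 0.691
t 22.18 tcp [ 0.4297 -0.0701  0.1452] F [0.8 1.1 0.6] M [ 0.05 -0.09 -0.07] w 0.691 yaw 179.6
  shift units [-0.046 -0.148  0.081] turn units [ 0.027 -0.117  0.038]
```

View pics/w16.png

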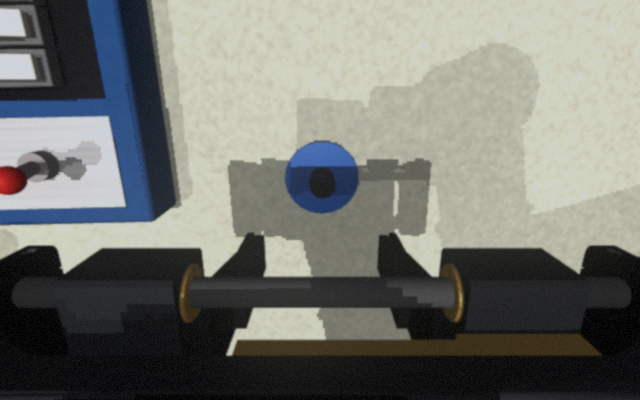

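```bash

python3 - <<'E'
from h import *
p=camera_params("wrist");im=capture("wrist")
print(flange(p,im,.0175,(322,177))[:2])
E
python3 -m inch '[{"jaw":80,"x":-0.02,"y":-0.13,"z":-0.4,"ax":0.03,"ay":-0.11,"az":0},{"jaw":80,"x":-0.02,"y":0,"z":-0.5,"ax":0,"ay":0,"az":0},{"jaw":80,"x":-0.03,"y":0,"z":-0.5,"ax":0,"ay":0.03,"az":0},{"jaw":80,"x":0,"y":0,"z":-0.2,"ax":0,"ay":0.03,"az":0},{"jaw":80,"x":0,"y":0,"z":0,"ax":0,"ay":0,"az":0}]'
python3 -c "
from h import *
to(.427,-.079,.023,180)"
```

```text
((array([ 0.42615616, -0.07919383]), np.float64(0.0014290492856362154), np.float64(-0.001397105897612199)), 200)
time_s: 22.9
tcp_pos: [0.4347, -0.0741, 0.049]
ee_rot: [[0.001, -1.0, -0.001], [-1.0, -0.001, 0.001], [-0.001, 0.001, -1.0]]
wrist_force: [0.3, -0.4, -0.8]
gripper_width: 0.688
t 22.9 tcp [ 0.4347 -0.0741  0.049 ] F [ 0.3 -0.4 -0.8] M [ 0.03 -0.11 -0.  ] w 0.688 yaw -180.0
  shift units [-0.129 -0.082 -0.433] turn units [-0.007 -0.006 -0.004]
```

```bash

python3 -m inch '[{"jaw":80,"x":-0.13,"y":-0.09,"z":-0.15,"ax":0,"ay":0,"az":0},{"jaw":80,"x":-0.02,"y":0,"z":-0.22,"ax":0,"ay":0,"az":0},{"jaw":80,"x":0,"y":0,"z":-0.05,"ax":0,"ay":0,"az":0},{"jaw":80,"x":0,"y":0,"z":0,"ax":0,"ay":0,"az":0}]'
python3 -c "
from h import *
to(.427,-.079,.023,180)"
```

```text
time_s: 23.4
tcp_pos: [0.4272, -0.0796, 0.0252]
ee_rot: [[0.001, -1.0, 0.005], [-1.0, -0.001, 0.002], [-0.002, -0.005, -1.0]]
wrist_force: [0.8, -0.3, -0.9]
gripper_width: 0.684
t 23.4 tcp [ 0.4272 -0.0796  0.0252] F [ 0.8 -0.3 -0.9] M [ 0.09 -0.05 -0.01] w 0.684 yaw -179.9
  shift units [-0.004  0.01  -0.037] turn units [-0.012  0.029 -0.008]
```

```bash

python3 -m inch '[{"jaw":255,"x":0,"y":0,"z":-0.04,"ax":0,"ay":0.03,"az":0},{"jaw":255,"x":0,"y":0,"z":0,"ax":0,"ay":0,"az":0},{"jaw":255,"x":0,"y":0,"z":0,"ax":0,"ay":0,"az":0},{"jaw":255,"x":0,"y":0,"z":0,"ax":0,"ay":0,"az":0},{"jaw":255,"x":0,"y":0,"z":0,"ax":0,"ay":0,"az":0},{"jaw":255,"x":0,"y":0,"z":0,"ax":0,"ay":0,"az":0},{"jaw":255,"x":0,"y":0,"z":0,"ax":0,"ay":0,"az":0}]'
python3 -c "
from h import *
to(.629,.28,.2,180)"
```

```text
time_s: 24.28
tcp_pos: [0.4281, -0.0795, 0.0239]
ee_rot: [[0.002, -1.0, 0.002], [-1.0, -0.002, 0.003], [-0.003, -0.002, -1.0]]
wrist_force: [-0.0, -0.1, -0.1]
gripper_width: 0.245
t 24.27 tcp [ 0.4281 -0.0795  0.0239] F [-0.  -0.1 -0.1] M [ 0.05 -0.07 -0.02] w 0.245 yaw -179.9
  shift units [3.348 5.991 2.936] turn units [-0.015  0.013 -0.009]
```

```bash

python3 -m inch '[{"jaw":255,"x":0,"y":0,"z":0.4,"ax":0,"ay":0,"az":0},{"jaw":255,"x":0,"y":0,"z":0.8,"ax":0,"ay":0,"az":0},{"jaw":255,"x":0,"y":0,"z":0.8,"ax":0,"ay":0,"az":0},{"jaw":255,"x":0.2,"y":0.4,"z":0.7,"ax":0,"ay":0,"az":0},{"jaw":255,"x":0.4,"y":0.8,"z":0.4,"ax":0,"ay":0,"az":0},{"jaw":255,"x":0.5,"y":0.9,"z":0.1,"ax":0,"ay":0,"az":0},{"jaw":255,"x":0.5,"y":0.9,"z":0,"ax":0,"ay":0,"az":0.4},{"jaw":255,"x":0.5,"y":0.9,"z":0,"ax":0,"ay":0,"az":0},{"jaw":255,"x":0.5,"y":0.9,"z":0,"ax":0,"ay":0,"az":0},{"jaw":255,"x":0.4,"y":0.8,"z":0,"ax":0,"ay":0,"az":0},{"jaw":255,"x":0.2,"y":0.3,"z":0,"ax":0,"ay":0,"az":0},{"jaw":255,"x":0,"y":0,"z":0,"ax":0,"ay":0,"az":0}]'
python3 -c "
from h import *
to(.629,.28,.2,183)
shot('wrist','w17')"
```

```text
time_s: 25.78
tcp_pos: [0.6181, 0.2833, 0.2188]
ee_rot: [[0.071, -0.998, -0.004], [-0.998, -0.071, 0.003], [-0.003, 0.004, -1.0]]
wrist_force: [-0.3, -0.4, -0.3]
gripper_width: 0.245
t 25.77 tcp [0.6181 0.2833 0.2188] F [-0.3 -0.4 -0.3] M [ 0.08  0.04 -0.  ] w 0.245 yaw -176.0
  shift units [ 0.182 -0.056 -0.314] turn units [-0.018 -0.021 -0.105]
```

View pics/w17.png

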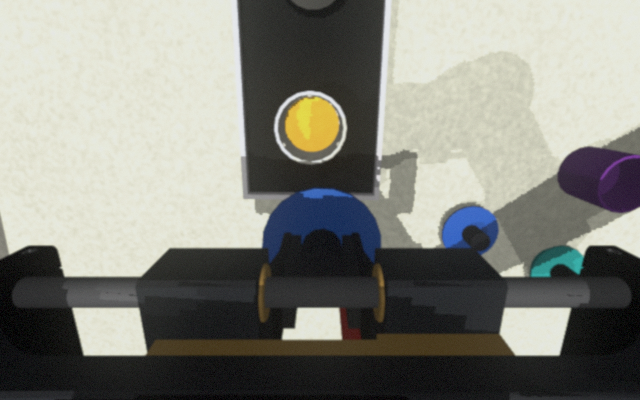

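```bash

python3 - <<'E'
from h import *
p=camera_params("wrist");im=capture("wrist");s=sense()
print(rim(p,im,(310.5,127.5),36,.1)[:2])
print(flange(p,im,s["tcp_pos"][2]-.0239+.0175,(322,215),box=228)[:2],s["tcp_pos"])
E
```

```text
((array([0.62994617, 0.2315419 ]), np.float64(0.00038862439848231833), np.float64(-0.00021399998972325418)), 70)
((array([0.61684121, 0.28325917]), np.float64(0.0006346571991002455), np.float64(-0.00014946964207680768)), 131) [0.61743646 0.28172529 0.21950198]
```

```bash

python3 -m inch '[{"jaw":255,"x":0.15,"y":-0.5,"z":-0.2,"ax":0,"ay":0,"az":-0.1},{"jaw":255,"x":0.06,"y":-0.25,"z":-0.5,"ax":0,"ay":0,"az":0},{"jaw":255,"x":0,"y":-0.05,"z":-0.4,"ax":0,"ay":0,"az":0},{"jaw":255,"x":0,"y":0,"z":0,"ax":0,"ay":0,"az":0}]'
python3 -c "
from h import *
to(.6303,.2308,.135,183)"
```

```text
time_s: 26.38
tcp_pos: [0.6281, 0.2276, 0.1548]
ee_rot: [[0.048, -0.999, -0.003], [-0.999, -0.048, 0.004], [-0.004, 0.002, -1.0]]
wrist_force: [0.2, 0.3, -0.0]
gripper_width: 0.241
t 26.38 tcp [0.6281 0.2276 0.1548] F [ 0.2  0.3 -0. ] M [ 0.02 -0.08 -0.02] w 0.241 yaw -177.3
  shift units [ 0.036  0.053 -0.329] turn units [-0.023 -0.015  0.026]
```

```bash

python3 -m inch '[{"jaw":255,"x":0.02,"y":0.05,"z":-0.2,"ax":-0.02,"ay":-0.02,"az":0},{"jaw":255,"x":0,"y":0,"z":-0.15,"ax":0,"ay":0,"az":0},{"jaw":255,"x":0,"y":0,"z":0,"ax":0,"ay":0,"az":0}]'
python3 -c "
from h import *
to(.6303,.2308,.128,183)"
```

```text
time_s: 26.75
tcp_pos: [0.6301, 0.231, 0.1358]
ee_rot: [[0.048, -0.999, 0.005], [-0.999, -0.048, 0.002], [-0.002, -0.006, -1.0]]
wrist_force: [0.9, 0.0, -0.3]
gripper_width: 0.242
t 26.75 tcp [0.6301 0.231  0.1358] F [ 0.9  0.  -0.3] M [ 0.09 -0.05 -0.02] w 0.242 yaw -177.2
  shift units [ 0.003 -0.003 -0.129] turn units [-0.014  0.031  0.025]
```

```bash

python3 -m inch '[{"jaw":255,"x":0,"y":0,"z":-0.13,"ax":0,"ay":0.03,"az":0},{"jaw":255,"x":0,"y":0,"z":-0.07,"ax":0,"ay":0.01,"az":0},{"jaw":255,"x":0,"y":0,"z":-0.07,"ax":0,"ay":0.01,"az":0},{"jaw":255,"x":0,"y":0,"z":0,"ax":0,"ay":0,"az":0}]'
python3 -c "
from h import *
to(.6303,.2308,.120,183)"
```

```text
time_s: 27.25
tcp_pos: [0.6305, 0.2316, 0.1191]
ee_rot: [[0.049, -0.999, -0.003], [-0.999, -0.049, 0.003], [-0.003, 0.003, -1.0]]
wrist_force: [0.4, 0.6, 0.2]
gripper_width: 0.242
t 27.25 tcp [0.6305 0.2316 0.1191] F [0.4 0.6 0.2] M [ 0.12 -0.04 -0.03] w 0.242 yaw -177.2
  shift units [-0.004 -0.014  0.016] turn units [-0.017 -0.016  0.021]
```

Plug is in (rim contact would be at .124). Press; home expected at .110.

```bash

python3 -m inch '[{"jaw":255,"x":-0.01,"y":-0.01,"z":-0.08,"ax":0,"ay":0,"az":0},{"jaw":255,"x":-0.01,"y":0,"z":-0.08,"ax":0,"ay":0.01,"az":0},{"jaw":255,"x":-0.01,"y":0,"z":-0.08,"ax":0,"ay":0.02,"az":0}]'
python3 -m inch '[{"jaw":255,"x":-0.01,"y":0,"z":-0.08,"ax":0,"ay":0.02,"az":0}]'
python3 -m inch '[{"jaw":255,"x":-0.01,"y":0,"z":-0.08,"ax":0,"ay":0.02,"az":0}]'
```

```text
time_s: 27.62
tcp_pos: [0.6308, 0.2315, 0.1108]
ee_rot: [[0.051, -0.999, -0.001], [-0.999, -0.051, 0.004], [-0.004, 0.001, -1.0]]
wrist_force: [-3.2, -1.3, 8.9]
gripper_width: 0.242
time_s: 27.75
tcp_pos: [0.631, 0.2315, 0.1098]
ee_rot: [[0.052, -0.999, -0.001], [-0.999, -0.052, 0.004], [-0.004, 0.001, -1.0]]
wrist_force: [-6.4, -1.1, 18.8]
gripper_width: 0.245
time_s: 27.88
tcp_pos: [0.6311, 0.2315, 0.1099]
ee_rot: [[0.054, -0.999, -0.001], [-0.999, -0.054, 0.004], [-0.004, 0.001, -1.0]]
wrist_force: [-7.3, -1.3, 18.9]
gripper_width: 0.244
```

Home at .1099. Release and look.

```bash

python3 -m inch '[{"jaw":255,"x":0,"y":0,"z":0,"ax":0,"ay":0,"az":0},{"jaw":100,"x":0,"y":0,"z":0,"ax":0,"ay":0,"az":0},{"jaw":100,"x":0,"y":0,"z":0,"ax":0,"ay":0,"az":0},{"jaw":100,"x":0,"y":0,"z":0,"ax":0,"ay":0,"az":0},{"jaw":100,"x":0,"y":0,"z":0,"ax":0,"ay":0,"az":0}]'
python3 -m inch '[{"jaw":100,"x":0,"y":0,"z":0.3,"ax":0,"ay":0,"az":0},{"jaw":100,"x":0,"y":0,"z":0.7,"ax":0,"ay":0,"az":0},{"jaw":100,"x":-0.5,"y":-0.2,"z":0.6,"ax":0,"ay":0,"az":0},{"jaw":100,"x":-0.8,"y":-0.8,"z":0.2,"ax":0,"ay":0,"az":-0.5},{"jaw":100,"x":-0.8,"y":-0.9,"z":0,"ax":0,"ay":0,"az":-1},{"jaw":100,"x":-0.5,"y":-0.9,"z":0,"ax":0,"ay":0,"az":-1},{"jaw":100,"x":-0.4,"y":-0.9,"z":0,"ax":0,"ay":0,"az":-1},{"jaw":100,"x":0,"y":-0.9,"z":0,"ax":0,"ay":0,"az":-1},{"jaw":100,"x":0,"y":-0.9,"z":0,"ax":0,"ay":0,"az":-1},{"jaw":100,"x":0,"y":-0.5,"z":0,"ax":0,"ay":0,"az":-1}]'
python3 -c "
from h import *
to(.444,-.31,.25,90)
shot('scene','s18',(180,100,290,180),2.7)"
```

```text
time_s: 28.5
tcp_pos: [0.631, 0.2314, 0.1094]
ee_rot: [[0.054, -0.999, -0.001], [-0.999, -0.054, 0.004], [-0.004, 0.001, -1.0]]
wrist_force: [0.4, 0.5, 0.1]
gripper_width: 0.582
time_s: 29.75
tcp_pos: [0.4573, -0.1261, 0.2328]
ee_rot: [[-0.895, -0.444, 0.025], [-0.445, 0.896, -0.005], [-0.02, -0.016, -1.0]]
wrist_force: [0.3, -0.5, 0.8]
gripper_width: 0.612
t 29.75 tcp [ 0.4573 -0.1261  0.2328] F [ 0.3 -0.5  0.8] M [ 0.12 -0.08 -0.  ] w 0.612 yaw 116.4
  shift units [-0.222 -3.065  0.287] turn units [ 0.062  0.132 -2.64 ]
```

View pics/s18.png

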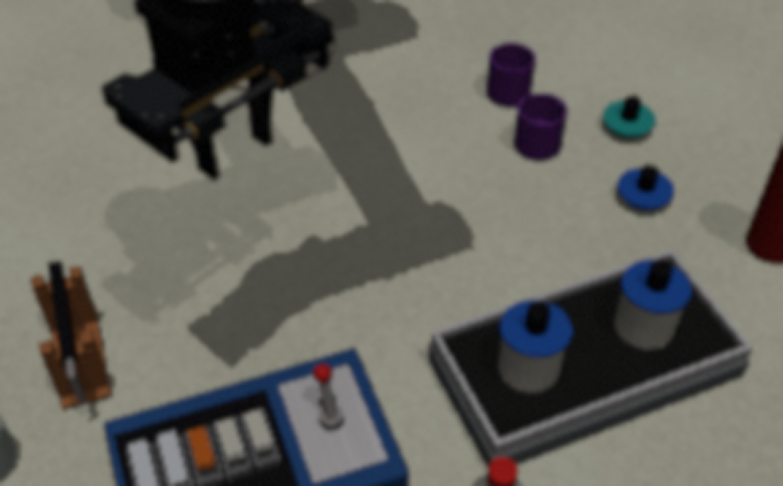

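```bash
python3 -c "
from h import *
state()"
```

```text
t 29.8 tcp [ 0.4574 -0.1278  0.2329] F [-0.1 -1.6  0.5] w 0.608 j [  4.   6. -20.   1. -63. -69.]
```

```bash

python3 -m inch '[{"jaw":100,"x":0,"y":-0.25,"z":0.1,"ax":0,"ay":0,"az":1},{"jaw":100,"x":0,"y":-0.25,"z":0,"ax":0,"ay":0,"az":1},{"jaw":100,"x":0,"y":-0.25,"z":0,"ax":0,"ay":0,"az":1},{"jaw":100,"x":0,"y":-0.25,"z":0,"ax":0,"ay":0,"az":1},{"jaw":100,"x":0,"y":-0.25,"z":0,"ax":0,"ay":0,"az":1},{"jaw":100,"x":0,"y":-0.25,"z":0,"ax":0,"ay":0,"az":1},{"jaw":100,"x":0,"y":-0.25,"z":0,"ax":0,"ay":0,"az":1},{"jaw":100,"x":0,"y":-0.25,"z":0,"ax":0,"ay":0,"az":1},{"jaw":100,"x":0,"y":-0.25,"z":0,"ax":0,"ay":0,"az":1},{"jaw":100,"x":0,"y":-0.25,"z":0,"ax":0,"ay":0,"az":1},{"jaw":100,"x":0,"y":-0.25,"z":0,"ax":0,"ay":0,"az":1},{"jaw":100,"x":0,"y":-0.2,"z":0,"ax":0,"ay":0,"az":1}]'
python3 -m inch '[{"jaw":100,"x":0,"y":0,"z":0,"ax":0,"ay":0,"az":1},{"jaw":100,"x":0,"y":0,"z":0,"ax":0,"ay":0,"az":1},{"jaw":100,"x":0,"y":0,"z":0,"ax":0,"ay":0,"az":0}]'
python3 -c "
from h import *
to(.444,-.31,.22,90)
shot('wrist','w19')"
```

```text
time_s: 31.3
tcp_pos: [0.4606, -0.3114, 0.2573]
ee_rot: [[0.872, -0.49, 0.007], [-0.49, -0.871, 0.037], [-0.012, -0.035, -0.999]]
wrist_force: [-0.3, 0.4, 0.1]
gripper_width: 0.608
time_s: 31.68
tcp_pos: [0.4614, -0.3124, 0.2612]
ee_rot: [[0.988, -0.152, -0.002], [-0.152, -0.988, 0.035], [-0.007, -0.034, -0.999]]
wrist_force: [-0.1, 0.2, -0.6]
gripper_width: 0.608
t 31.68 tcp [ 0.4614 -0.3124  0.2612] F [-0.1  0.2 -0.6] M [-0.05 -0.01  0.01] w 0.608 yaw -98.7
  shift units [-0.289  0.04  -0.686] turn units [-0.197 -0.027  0.872]
```

View pics/w19.png

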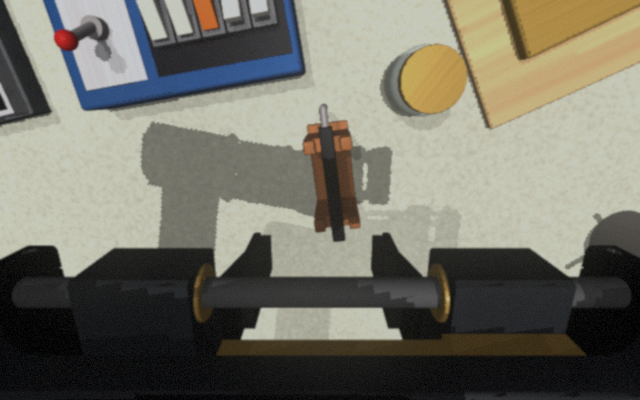

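```bash

python3 -m inch '[{"jaw":60,"x":-0.2,"y":0.04,"z":-0.3,"ax":-0.2,"ay":-0.03,"az":0.87},{"jaw":60,"x":-0.2,"y":0,"z":-0.2,"ax":0,"ay":0,"az":0},{"jaw":60,"x":0,"y":0,"z":0,"ax":0,"ay":0,"az":0}]'
python3 -c "
from h import *
to(.444,-.31,.22,90)
shot('wrist','w20',(220,0,200,270),3)"
```

```text
time_s: 32.1
tcp_pos: [0.4375, -0.3099, 0.2327]
ee_rot: [[1.0, -0.003, 0.005], [-0.003, -1.0, -0.003], [0.005, 0.003, -1.0]]
wrist_force: [0.1, -0.6, -0.5]
gripper_width: 0.752
t 32.1 tcp [ 0.4375 -0.3099  0.2327] F [ 0.1 -0.6 -0.5] M [-0.03 -0.06  0.05] w 0.752 yaw -90.2
  shift units [ 0.108 -0.002 -0.211] turn units [0.018 0.026 0.016]
```

View pics/w20.png

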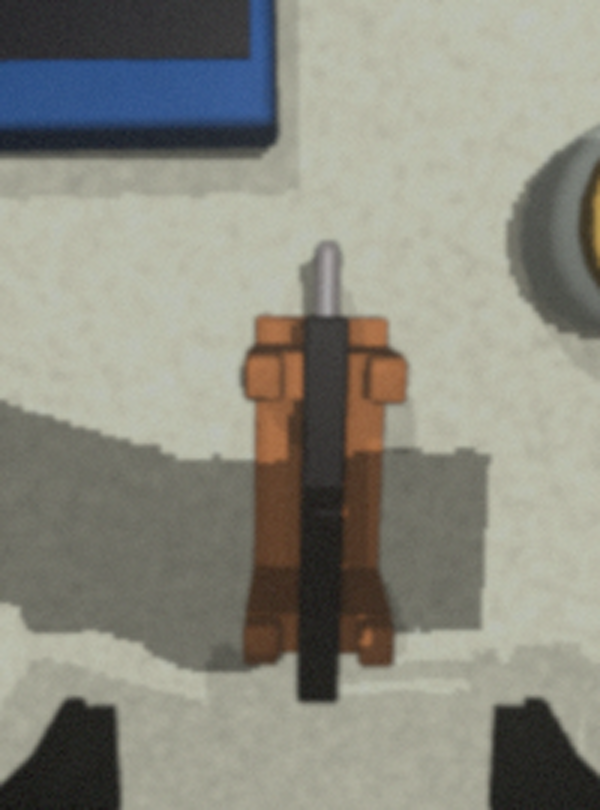

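```bash
python3 -c "
from h import *
p=camera_params('wrist')
a=onz(p,328.7,106,.085);b=onz(p,326.3,233.3,.085);print(a,b,(a+b)/2,np.linalg.norm(a-b))
print(onz(p,220+326/3,242/3,.082))"

```

```text
[ 0.50895803 -0.31721679  0.085     ] [ 0.3859053  -0.31532571  0.085     ] [ 0.44743166 -0.31627125  0.085     ] 0.12306725910821552
[ 0.5306194  -0.31717466  0.082     ]
```

```bash

python3 -m inch '[{"jaw":100,"x":0.15,"y":-0.1,"z":-0.5,"ax":0,"ay":0.02,"az":0},{"jaw":100,"x":0,"y":0,"z":-0.7,"ax":0,"ay":0,"az":0},{"jaw":100,"x":-0.03,"y":0,"z":-0.6,"ax":0,"ay":0,"az":0},{"jaw":100,"x":-0.03,"y":0,"z":-0.3,"ax":0,"ay":0,"az":0},{"jaw":100,"x":0,"y":0,"z":0,"ax":0,"ay":0,"az":0}]'
python3 -c "
from h import *
to(.4475,-.3162,.063,89)"
```

```text
time_s: 32.78
tcp_pos: [0.4504, -0.3185, 0.1097]
ee_rot: [[1.0, -0.007, 0.015], [-0.007, -1.0, -0.01], [0.015, 0.01, -1.0]]
wrist_force: [0.3, -0.4, -0.0]
gripper_width: 0.61
t 32.77 tcp [ 0.4504 -0.3185  0.1097] F [ 0.3 -0.4 -0. ] M [-0.07  0.02  0.03] w 0.61 yaw -90.4
  shift units [-0.048  0.039 -0.778] turn units [ 0.058  0.083 -0.062]
```

```bash

python3 -m inch '[{"jaw":100,"x":-0.05,"y":0.04,"z":-0.3,"ax":0.05,"ay":0.08,"az":-0.06},{"jaw":100,"x":-0.02,"y":0.02,"z":-0.4,"ax":0.01,"ay":0.02,"az":0},{"jaw":100,"x":0,"y":0,"z":-0.15,"ax":0,"ay":0,"az":0},{"jaw":100,"x":0,"y":0,"z":0,"ax":0,"ay":0,"az":0}]'
python3 -c "
from h import *
to(.4475,-.3162,.063,89)
shot('scene','s21',(180,140,150,120),4)"
```

```text
time_s: 33.28
tcp_pos: [0.4496, -0.3159, 0.0596]
ee_rot: [[1.0, -0.019, 0.003], [-0.019, -1.0, -0.002], [0.003, 0.002, -1.0]]
wrist_force: [0.7, -0.4, 0.7]
gripper_width: 0.61
t 33.27 tcp [ 0.4496 -0.3159  0.0596] F [ 0.7 -0.4  0.7] M [-0.01 -0.01 -0.01] w 0.61 yaw -91.1
  shift units [-0.035 -0.006  0.057] turn units [0.009 0.015 0.009]
```

View pics/s21.png

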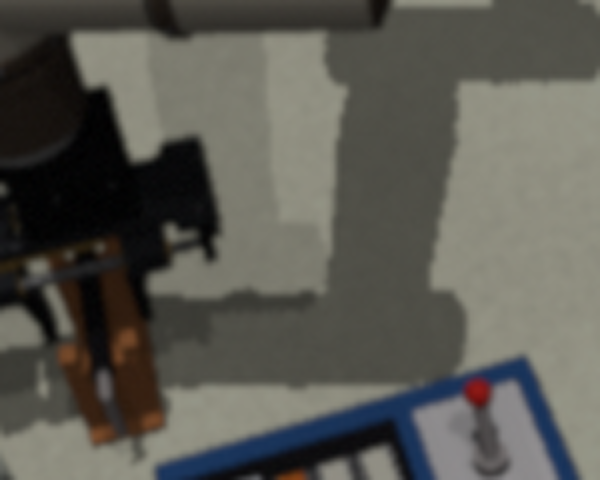

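```bash

python3 -m inch '[{"jaw":255,"x":-0.03,"y":0,"z":0.05,"ax":0,"ay":0,"az":0},{"jaw":255,"x":0,"y":0,"z":0,"ax":0,"ay":0,"az":0},{"jaw":255,"x":0,"y":0,"z":0,"ax":0,"ay":0,"az":0},{"jaw":255,"x":0,"y":0,"z":0,"ax":0,"ay":0,"az":0},{"jaw":255,"x":0,"y":0,"z":0,"ax":0,"ay":0,"az":0},{"jaw":255,"x":0,"y":0,"z":0,"ax":0,"ay":0,"az":0},{"jaw":255,"x":0,"y":0,"z":0,"ax":0,"ay":0,"az":0}]'
python3 -c "
from h import *
to(.4475,-.3162,.063,89)"
```

```text
time_s: 34.2
tcp_pos: [0.4493, -0.3166, 0.0657]
ee_rot: [[1.0, -0.019, 0.008], [-0.019, -1.0, -0.004], [0.008, 0.004, -1.0]]
wrist_force: [-0.1, 0.1, 0.6]
gripper_width: 0.157
t 34.2 tcp [ 0.4493 -0.3166  0.0657] F [-0.1  0.1  0.6] M [0.02 0.03 0.02] w 0.157 yaw -91.1
  shift units [-0.03   0.006 -0.044] turn units [0.022 0.045 0.008]
```

```bash

python3 -m inch '[{"jaw":255,"x":0,"y":0,"z":0.3,"ax":0,"ay":0,"az":0},{"jaw":255,"x":0,"y":0,"z":0.6,"ax":0,"ay":0,"az":0},{"jaw":255,"x":0,"y":0,"z":0.6,"ax":0,"ay":0,"az":0},{"jaw":255,"x":0.2,"y":0.2,"z":0.2,"ax":0,"ay":0,"az":0},{"jaw":255,"x":0.4,"y":0.4,"z":0,"ax":0,"ay":0,"az":0},{"jaw":255,"x":0.5,"y":0.4,"z":0,"ax":0,"ay":0,"az":0},{"jaw":255,"x":0.4,"y":0.4,"z":0,"ax":0,"ay":0,"az":0},{"jaw":255,"x":0.3,"y":0.1,"z":0,"ax":0,"ay":0,"az":0.1},{"jaw":255,"x":0,"y":0,"z":0,"ax":0,"ay":0,"az":0}]'
python3 -c "
from h import *
to(.575,-.221,.12,90)
shot('wrist','w22')"
```

```text
time_s: 35.33
tcp_pos: [0.5584, -0.2192, 0.164]
ee_rot: [[1.0, -0.002, -0.003], [-0.002, -1.0, 0.002], [-0.003, -0.002, -1.0]]
wrist_force: [0.7, 0.2, -1.2]
gripper_width: 0.155
t 35.33 tcp [ 0.5584 -0.2192  0.164 ] F [ 0.7  0.2 -1.2] M [-0.09  0.1  -0.03] w 0.155 yaw -90.1
  shift units [ 0.277 -0.03  -0.733] turn units [-0.011 -0.019  0.011]
```

View pics/w22.png

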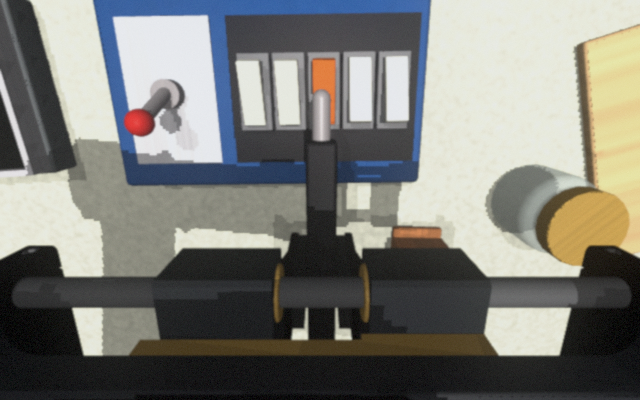

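```bash
python3 -c "
from h import *
s=sense();p=camera_params('wrist');t=s['tcp_pos'];print(t)
print('rod end',onz(p,321,90,t[2]+.0123),'expected',t+[.0822,0,.0123])
for n,u,v,z in [('or far',323,58,.072),('or far',323,58,.066),('bezel far',323,51,.055),('bezel near',322,128,.055),('console near L',129,183,.05),('near R',419,178,.05),('white b far',287,58,.062),('d',360,58,.062),('far frame a',249,57,.062),('far e',394,55,.062)]: print(n,onz(p,u,v,z).round(4))
shot('wrist','w22c',(220,30,210,160),3.5)"

```

```text
[ 0.55749662 -0.21947597  0.1638645 ]
rod end [ 0.63838956 -0.21913504  0.1761645 ] expected [ 0.63969662 -0.21947597  0.1761645 ]
or far [ 0.6611 -0.2204  0.072 ]
or far [ 0.6617 -0.2204  0.066 ]
bezel far [ 0.6676 -0.2204  0.055 ]
bezel near [ 0.611  -0.2196  0.055 ]
console near L [ 0.5648 -0.0549  0.05  ]
near R [ 0.5686 -0.3017  0.05  ]
white b far [ 0.6622 -0.194   0.062 ]
d [ 0.662  -0.2475  0.062 ]
far frame a [ 0.6629 -0.1662  0.062 ]
far e [ 0.664  -0.2723  0.062 ]
```

View pics/w22c.png

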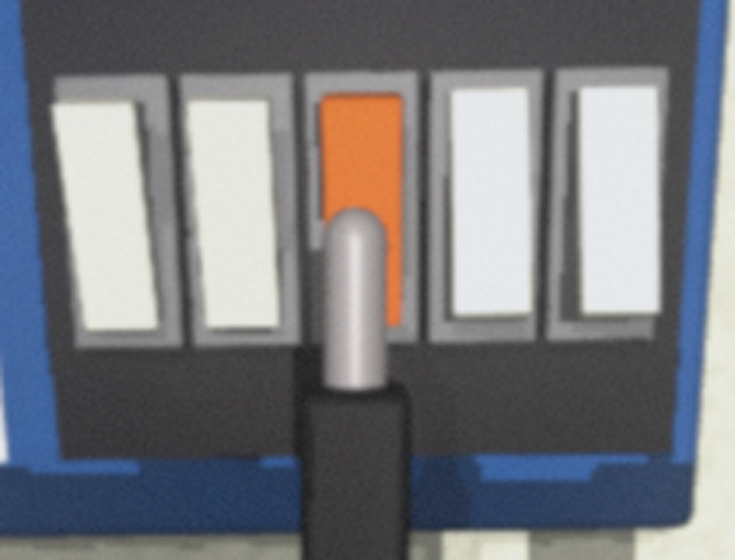

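```bash

python3 -m inch '[{"jaw":255,"x":0.25,"y":-0.02,"z":-0.2,"ax":-0.01,"ay":-0.02,"az":0},{"jaw":255,"x":0.08,"y":0,"z":-0.3,"ax":0,"ay":0,"az":0},{"jaw":255,"x":0,"y":0,"z":-0.15,"ax":0,"ay":0,"az":0},{"jaw":255,"x":0,"y":0,"z":0,"ax":0,"ay":0,"az":0}]'
python3 -c "
from h import *
to(.5785,-.2206,.11,90)
shot('wrist','w23',(220,30,210,160),3.5)"
```

```text
time_s: 35.92
tcp_pos: [0.5757, -0.2229, 0.121]
ee_rot: [[1.0, -0.007, -0.003], [-0.007, -1.0, 0.001], [-0.003, -0.001, -1.0]]
wrist_force: [-0.4, 0.6, -0.7]
gripper_width: 0.159
t 35.92 tcp [ 0.5757 -0.2229  0.121 ] F [-0.4  0.6 -0.7] M [-0.09 -0.04 -0.03] w 0.159 yaw -90.4
  shift units [ 0.047  0.038 -0.184] turn units [-0.006 -0.019  0.041]
```

View pics/w23.png

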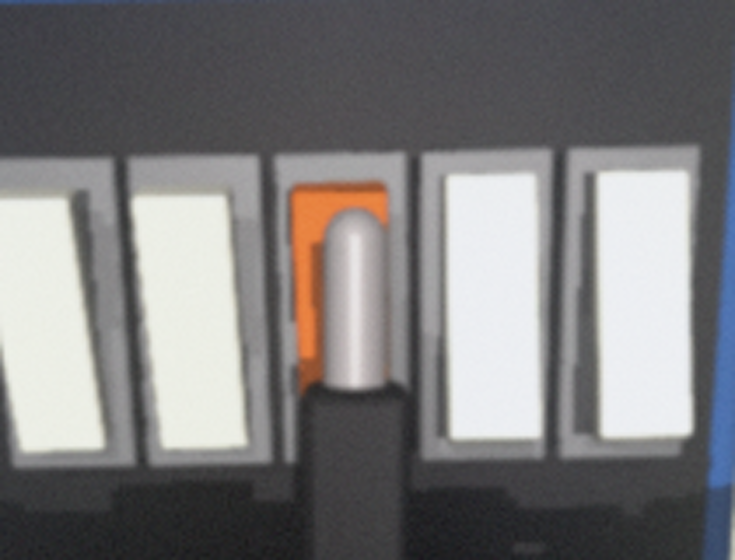

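```bash
python3 -c "
from h import *
p=camera_params('wrist');print(onz(p,220+339/3.5,30+186/3.5,.07))"
python3 -m inch '[{"jaw":255,"x":0.06,"y":0.04,"z":-0.1,"ax":0,"ay":-0.02,"az":0.04},{"jaw":255,"x":0,"y":0,"z":-0.1,"ax":0,"ay":0,"az":0},{"jaw":255,"x":0,"y":0,"z":0,"ax":0,"ay":0,"az":0}]'
python3 -c "
from h import *
to(.5785,-.2206,.11,90)
shot('wrist','w24',(220,30,210,160),3.5)"
```

```text
[ 0.66161302 -0.22035571  0.07      ]
time_s: 36.35
tcp_pos: [0.5814, -0.2206, 0.1108]
ee_rot: [[1.0, 0.001, 0.006], [0.001, -1.0, -0.0], [0.006, 0.0, -1.0]]
wrist_force: [1.5, 0.3, -0.1]
gripper_width: 0.16
t 36.35 tcp [ 0.5814 -0.2206  0.1108] F [ 1.5  0.3 -0.1] M [-0.06  0.02 -0.03] w 0.16 yaw -89.9
  shift units [-0.048  0.001 -0.013] turn units [ 0.002  0.036 -0.006]
```

View pics/w24.png

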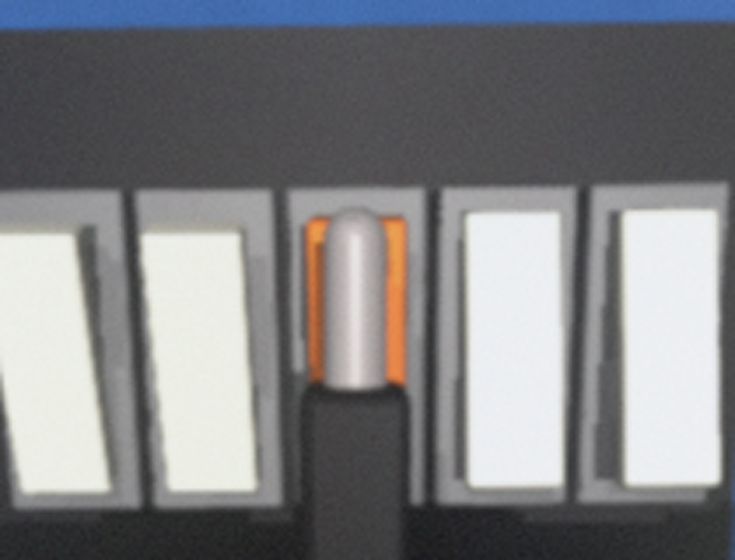

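```bash

python3 -m inch '[{"jaw":255,"x":-0.06,"y":0,"z":-0.06,"ax":0,"ay":0.03,"az":0},{"jaw":255,"x":-0.01,"y":0,"z":-0.06,"ax":0,"ay":0,"az":0}]'
python3 -m inch '[{"jaw":255,"x":0,"y":0,"z":-0.06,"ax":0,"ay":0,"az":0}]'
python3 -c "
from h import *
to(.5780,-.2206,.11,90)"
```

```text
time_s: 36.65
tcp_pos: [0.579, -0.2209, 0.1052]
ee_rot: [[1.0, 0.002, 0.007], [0.002, -1.0, -0.001], [0.007, 0.001, -1.0]]
wrist_force: [1.2, 0.7, 2.3]
gripper_width: 0.158
time_s: 36.78
tcp_pos: [0.5792, -0.2209, 0.1019]
ee_rot: [[1.0, 0.002, 0.007], [0.002, -1.0, -0.002], [0.007, 0.002, -1.0]]
wrist_force: [-0.7, 0.6, 2.8]
gripper_width: 0.161
t 36.77 tcp [ 0.5792 -0.2209  0.1019] F [-0.7  0.6  2.8] M [ 0.04  0.07 -0.02] w 0.161 yaw -89.9
  shift units [-0.02   0.006  0.135] turn units [ 0.009  0.043 -0.011]
```

```bash

python3 -m inch '[{"jaw":255,"x":-0.02,"y":0,"z":-0.06,"ax":0,"ay":0.02,"az":0},{"jaw":255,"x":0,"y":0,"z":-0.06,"ax":0,"ay":0,"az":0}]'
python3 -m inch '[{"jaw":255,"x":-0.01,"y":0,"z":-0.06,"ax":0,"ay":0.01,"az":0}]'
python3 -c "
from h import *
to(.5780,-.2206,.11,90)
shot('wrist','w25',(220,30,210,160),3.5)"
```

```text
time_s: 37.02
tcp_pos: [0.5771, -0.2211, 0.0946]
ee_rot: [[1.0, 0.002, 0.002], [0.002, -1.0, -0.002], [0.002, 0.002, -1.0]]
wrist_force: [-1.5, -0.2, 2.8]
gripper_width: 0.158
time_s: 37.15
tcp_pos: [0.5762, -0.2212, 0.0907]
ee_rot: [[1.0, 0.002, -0.0], [0.002, -1.0, -0.002], [-0.0, 0.002, -1.0]]
wrist_force: [-2.0, 0.9, 2.6]
gripper_width: 0.159
t 37.15 tcp [ 0.5762 -0.2212  0.0907] F [-2.   0.9  2.6] M [ 0.01 -0.    0.  ] w 0.159 yaw -89.9
  shift units [0.03  0.009 0.322] turn units [ 0.01  -0.001 -0.009]
```

View pics/w25.png

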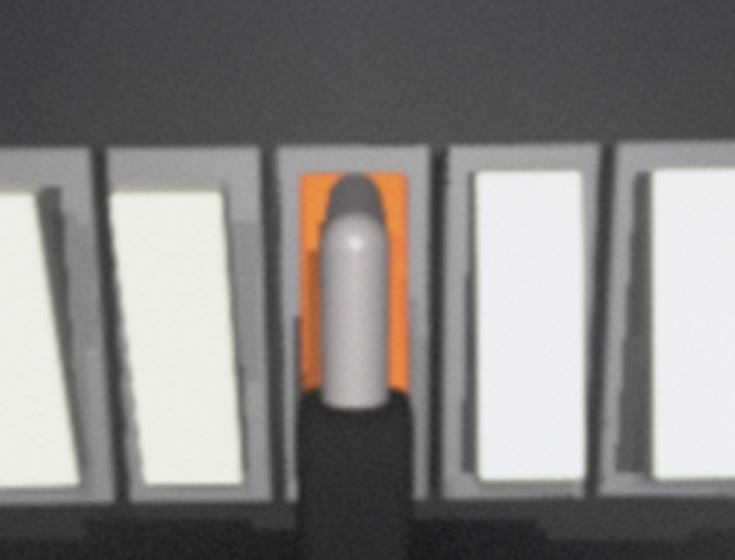

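```bash

python3 -m inch '[{"jaw":255,"x":0.04,"y":0.01,"z":-0.06,"ax":0,"ay":0,"az":0}]'
python3 -m inch '[{"jaw":255,"x":0.03,"y":0.01,"z":-0.06,"ax":0,"ay":0,"az":0}]'
python3 -c "
from h import *
to(.5780,-.2206,.11,90)
shot('wrist','w26',(220,30,210,160),3.5);shot('scene','s26',(180,180,200,150),4)"
```

```text
time_s: 37.33
tcp_pos: [0.5784, -0.2206, 0.0865]
ee_rot: [[1.0, 0.001, -0.001], [0.001, -1.0, -0.002], [-0.001, 0.002, -1.0]]
wrist_force: [-0.8, -0.7, 3.7]
gripper_width: 0.157
time_s: 37.45
tcp_pos: [0.5806, -0.2199, 0.0824]
ee_rot: [[1.0, 0.001, -0.0], [0.001, -1.0, -0.002], [-0.0, 0.002, -1.0]]
wrist_force: [1.6, 0.1, 1.0]
gripper_width: 0.158
t 37.45 tcp [ 0.5806 -0.2199  0.0824] F [1.6 0.1 1. ] M [-0.2  -0.75 -0.01] w 0.158 yaw -89.9
  shift units [-0.043 -0.011  0.46 ] turn units [ 0.009 -0.001 -0.007]
```

View pics/w26.png

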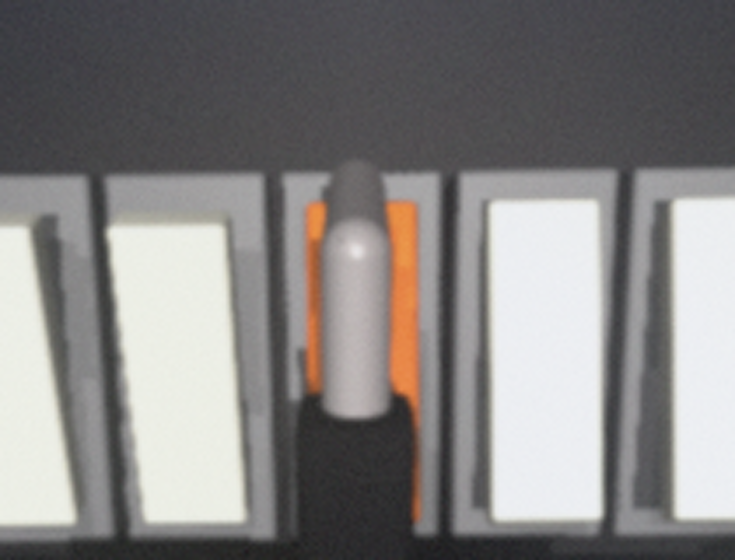

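View pics/s26.png

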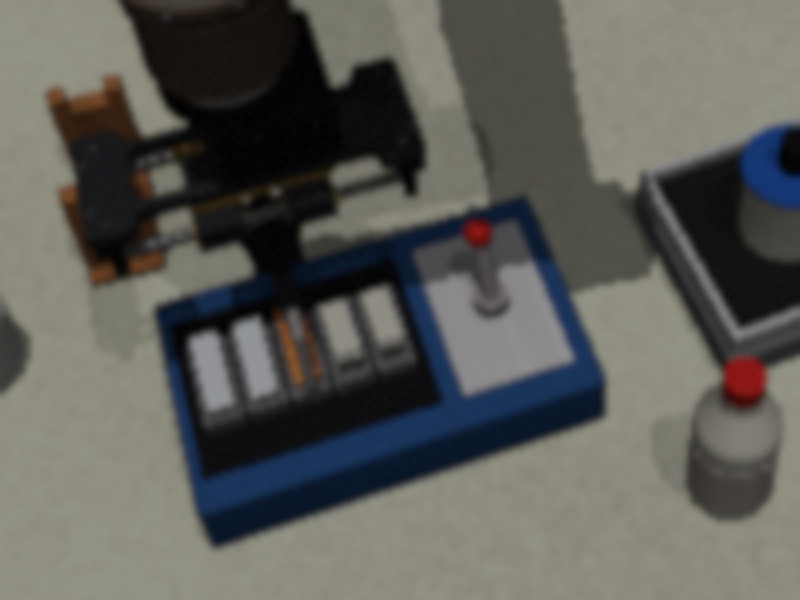

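```bash

python3 -m inch '[{"jaw":255,"x":-0.05,"y":0,"z":0.4,"ax":0,"ay":0,"az":0},{"jaw":255,"x":-0.2,"y":0,"z":0.5,"ax":0,"ay":0,"az":0},{"jaw":255,"x":-0.4,"y":0,"z":0.3,"ax":0,"ay":0,"az":0},{"jaw":255,"x":-0.4,"y":0,"z":0,"ax":0,"ay":0,"az":0},{"jaw":255,"x":0,"y":0,"z":0,"ax":0,"ay":0,"az":0}]'
python3 -c "
from h import *
to(.5780,-.2206,.11,90)
shot('wrist','w27',(160,0,320,270),2.4);shot('scene','s27',(180,140,200,150),4)"
```

```text
time_s: 38.17
tcp_pos: [0.5137, -0.2179, 0.1507]
ee_rot: [[1.0, 0.001, -0.011], [0.001, -1.0, 0.002], [-0.011, -0.002, -1.0]]
wrist_force: [-0.4, 0.7, -1.1]
gripper_width: 0.156
t 38.17 tcp [ 0.5137 -0.2179  0.1507] F [-0.4  0.7 -1.1] M [-0.06 -0.05  0.  ] w 0.156 yaw -89.9
  shift units [ 1.072 -0.045 -0.678] turn units [-0.013 -0.065 -0.007]
```

View pics/w27.png

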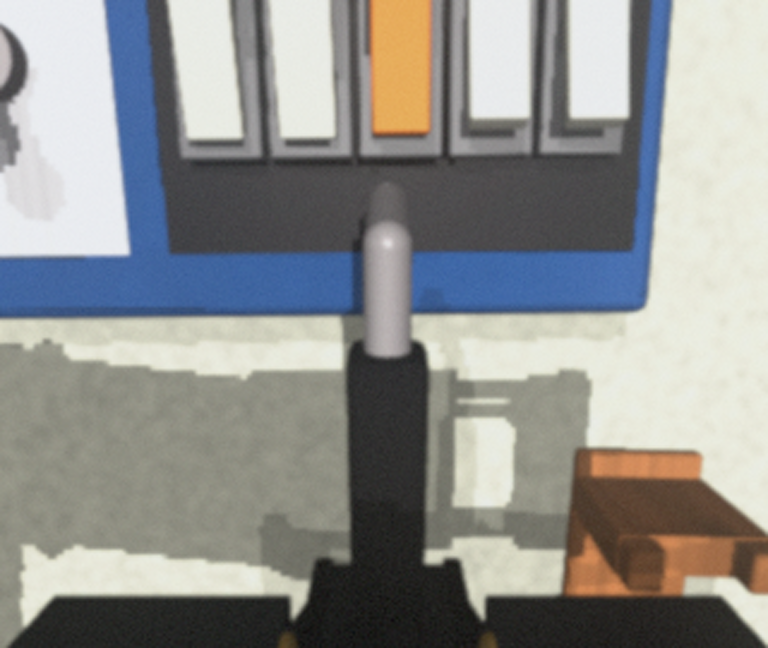

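View pics/s27.png

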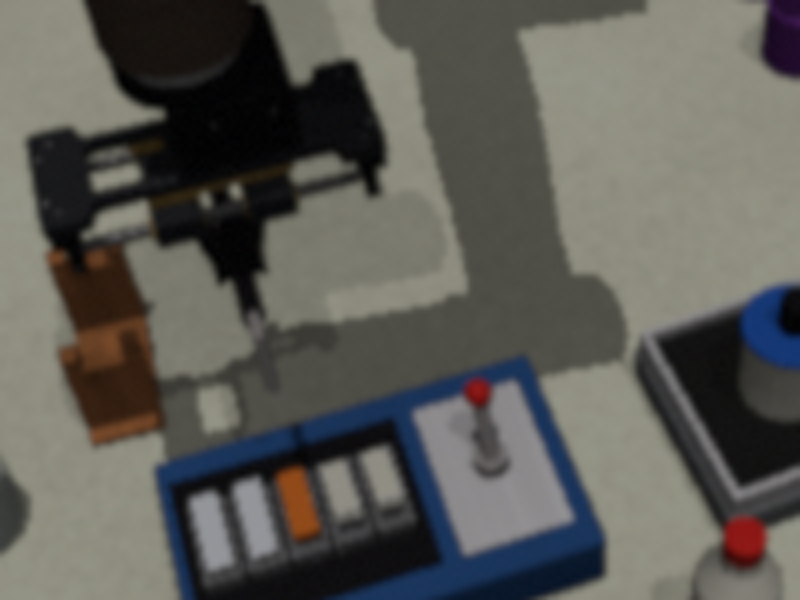

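```bash
python3 - <<'E'
from h import *
p=camera_params("wrist");s=sense();t=s["tcp_pos"];R=s["ee_rot"]
# tool-frame coordinates: X tool = world x here, Z tool down
for phi in (0,2,4,6,8,10,12):
    a=np.radians(phi);o=[]
    for dx,dz in ((.0607,.007),(.0822,0),(.0822,.002)):
        fx=dx*np.cos(a)-dz*np.sin(a);fz=dx*np.sin(a)+dz*np.cos(a)
        X=t+R@np.array([fx,0,-(.0123+fz)]);o.append(proj(p,X)[1])
    print(phi,np.round(o,1))
E
```

```text
0 [139.3  86.7  86.5]
2 [140.6  86.6  86.6]
4 [142.1  86.8  87. ]
6 [143.8  87.3  87.7]
8 [145.8  88.   88.7]
10 [148.   89.1  89.9]
12 [150.4  90.4  91.5]
```

```bash

python3 -m inch '[{"jaw":255,"x":0.2,"y":0.3,"z":0.3,"ax":0,"ay":0.3,"az":0},{"jaw":255,"x":0.2,"y":0.3,"z":0.1,"ax":0,"ay":0.3,"az":0},{"jaw":255,"x":0.2,"y":0,"z":0,"ax":0,"ay":0.3,"az":0},{"jaw":255,"x":0,"y":0,"z":0,"ax":0,"ay":0,"az":0}]'
python3 -c "
from h import *
to(.5780,-.2206,.11,90);print(sense()['ee_rot'][:,2])
shot('wrist','w28',(220,0,260,190),3)"
```

```text
time_s: 38.78
tcp_pos: [0.5543, -0.1807, 0.1726]
ee_rot: [[0.985, 0.002, -0.175], [0.002, -1.0, 0.002], [-0.175, -0.002, -0.985]]
wrist_force: [0.1, -1.0, 0.1]
gripper_width: 0.158
t 38.77 tcp [ 0.5543 -0.1807  0.1726] F [ 0.1 -1.   0.1] M [-0.03 -0.39  0.03] w 0.158 yaw -89.9
  shift units [ 0.394 -0.665 -1.044] turn units [-0.01  -1.005 -0.01 ]
[-0.17454399  0.00153239 -0.98464818]
```

View pics/w28.png

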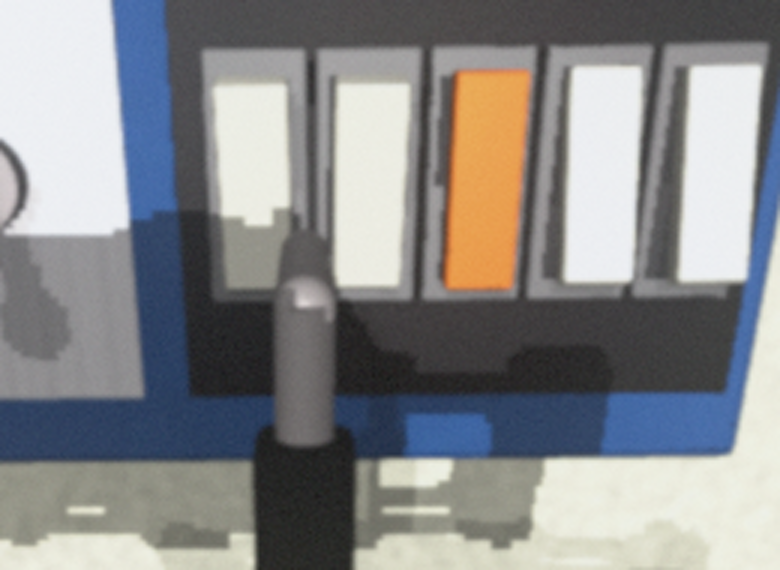

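```bash

python3 -m inch '[{"jaw":255,"x":0,"y":-0.3,"z":0.1,"ax":0,"ay":0.6,"az":0},{"jaw":255,"x":0,"y":-0.3,"z":0,"ax":0,"ay":0.6,"az":0},{"jaw":255,"x":0,"y":0,"z":0,"ax":0,"ay":0.6,"az":0},{"jaw":255,"x":0,"y":0,"z":0,"ax":0,"ay":0,"az":0}]'
python3 -c "
from h import *
state();print(sense()['ee_rot'][:,2])
shot('wrist','w29')"
```

```text
time_s: 39.33
tcp_pos: [0.5509, -0.2178, 0.1781]
ee_rot: [[0.878, -0.001, -0.479], [0.001, -1.0, 0.004], [-0.479, -0.004, -0.878]]
wrist_force: [0.1, 0.4, -0.9]
gripper_width: 0.152
t 39.33 tcp [ 0.5509 -0.2178  0.1781] F [ 0.1  0.4 -0.9] w 0.152 j [ -5.  36.  11.   2. -94.  94.]
[-0.47909795  0.00402628 -0.87775221]
```

View pics/w29.png

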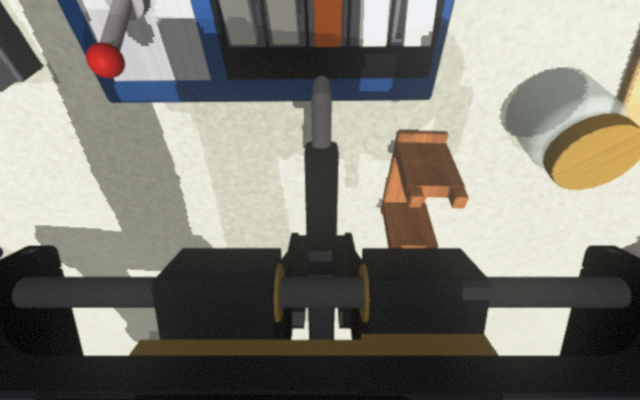

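```bash
python3 - <<'E'
from h import *
p=camera_params("wrist");s=sense();t=s["tcp_pos"];R=s["ee_rot"]
for phi in range(0,16,2):
    a=np.radians(phi);o=[]
    for dx,dz in ((.0607,.007),(.0822,0),(.0782,-.043),(.0822,-.041)):
        fx=dx*np.cos(a)-dz*np.sin(a);fz=dx*np.sin(a)+dz*np.cos(a)
        X=t+R@np.array([fx,0,-(.0123+fz)]);o.append(proj(p,X)[1])
    tip=(.0782,-.045);fx=tip[0]*np.cos(a)-tip[1]*np.sin(a);fz=tip[0]*np.sin(a)+tip[1]*np.cos(a)
    print(phi,np.round(o,1),(R@np.array([fx,0,-(.0123+fz)])).round(4))
E
```

```text
0 [138.3  85.4  95.4  87.7] [ 0.0531  0.0002 -0.0661]
2 [139.5  85.4  92.6  84.8] [ 0.0557  0.0002 -0.0644]
4 [141.   85.5  89.9  82.1] [ 0.0583  0.0002 -0.0626]
6 [142.8  86.   87.3  79.5] [ 0.0609  0.0002 -0.0607]
8 [144.7  86.7  84.8  76.9] [ 0.0633  0.0002 -0.0588]
10 [146.9  87.7  82.4  74.5] [ 0.0657  0.0002 -0.0567]
12 [149.3  89.1  80.1  72.3] [ 0.068   0.0002 -0.0546]
14 [151.9  90.8  78.   70.2] [ 0.0703  0.0001 -0.0524]
```

```bash

python3 -m inch '[{"jaw":255,"x":0.4,"y":-0.04,"z":-0.1,"ax":0,"ay":0,"az":0},{"jaw":255,"x":0.28,"y":0,"z":-0.25,"ax":0,"ay":0,"az":0},{"jaw":255,"x":0,"y":0,"z":-0.15,"ax":0,"ay":0,"az":0},{"jaw":255,"x":0,"y":0,"z":0,"ax":0,"ay":0,"az":0}]'
python3 -c "
from h import *
to(.591,-.2206,.135);print(sense()['ee_rot'][:,2])
shot('wrist','w30',(220,0,210,160),3.5)"
```

```text
time_s: 39.88
tcp_pos: [0.5904, -0.2201, 0.1501]
ee_rot: [[0.881, -0.001, -0.473], [0.001, -1.0, 0.004], [-0.473, -0.004, -0.881]]
wrist_force: [-0.3, 0.3, -0.7]
gripper_width: 0.155
t 39.88 tcp [ 0.5904 -0.2201  0.1501] F [-0.3  0.3 -0.7] M [-0.08 -1.08  0.01] w 0.155 yaw -90.1
  shift units [ 0.01  -0.008 -0.252] turn units [-0.027 -2.822 -0.006]
[-0.47290151  0.00432501 -0.88110468]
```

View pics/w30.png

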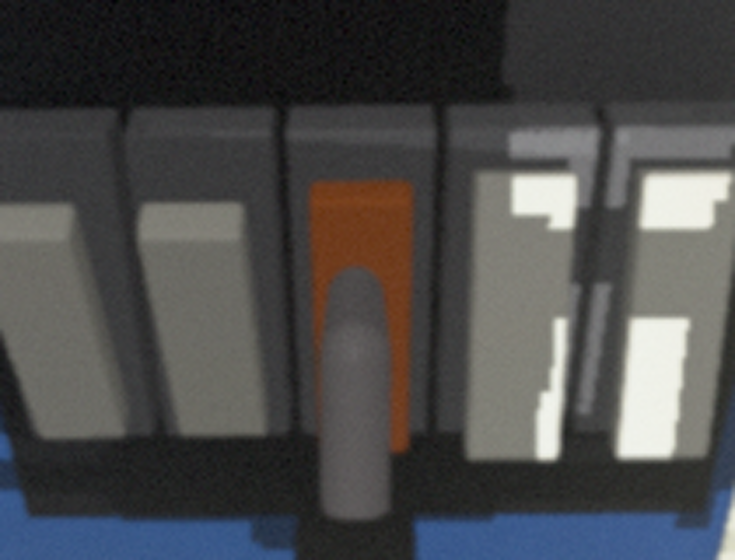

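```bash

python3 -m inch '[{"jaw":255,"x":0,"y":0,"z":-0.15,"ax":0,"ay":0,"az":0},{"jaw":255,"x":0,"y":0,"z":-0.12,"ax":0,"ay":0,"az":0},{"jaw":255,"x":0,"y":0,"z":0,"ax":0,"ay":0,"az":0}]'
python3 -c "
from h import *
to(.591,-.2206,.135)
shot('wrist','w31',(220,0,210,160),3.5)"
```

```text
time_s: 40.3
tcp_pos: [0.59, -0.2202, 0.1344]
ee_rot: [[0.882, -0.001, -0.471], [0.001, -1.0, 0.004], [-0.471, -0.004, -0.882]]
wrist_force: [0.3, 0.1, 0.2]
gripper_width: 0.153
t 40.3 tcp [ 0.59   -0.2202  0.1344] F [0.3 0.1 0.2] M [-0.01 -1.04 -0.02] w 0.153 yaw -90.1
  shift units [ 0.017 -0.007  0.01 ] turn units [-0.026 -2.811 -0.006]
```

View pics/w31.png

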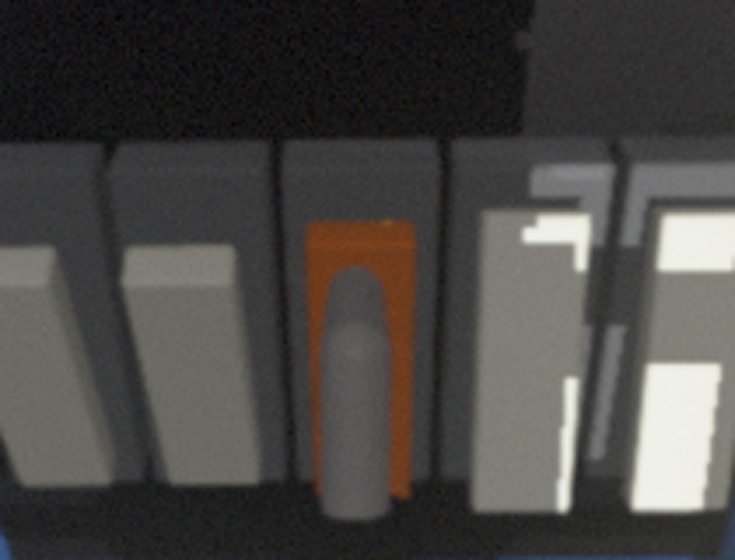

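```bash

python3 -m inch '[{"jaw":255,"x":0.01,"y":0,"z":-0.1,"ax":0,"ay":0,"az":0}]'
python3 -m inch '[{"jaw":255,"x":0.01,"y":0,"z":-0.08,"ax":0,"ay":0,"az":0}]'
python3 -m inch '[{"jaw":255,"x":0,"y":0,"z":-0.06,"ax":0,"ay":0,"az":0}]'
python3 -c "
from h import *
to(.591,-.2206,.135)
shot('wrist','w32',(220,0,210,160),3.5)"
```

```text
time_s: 40.48
tcp_pos: [0.5912, -0.2204, 0.1294]
ee_rot: [[0.883, -0.001, -0.469], [0.001, -1.0, 0.003], [-0.469, -0.003, -0.883]]
wrist_force: [-0.6, 0.6, 0.6]
gripper_width: 0.157
time_s: 40.6
tcp_pos: [0.5921, -0.2205, 0.1248]
ee_rot: [[0.883, -0.001, -0.469], [0.001, -1.0, 0.003], [-0.469, -0.003, -0.883]]
wrist_force: [-0.4, -1.2, 1.5]
gripper_width: 0.165
time_s: 40.72
tcp_pos: [0.5918, -0.2209, 0.1222]
ee_rot: [[0.883, -0.0, -0.47], [0.001, -1.0, 0.002], [-0.47, -0.002, -0.883]]
wrist_force: [-0.8, -0.1, 5.7]
gripper_width: 0.155
t 40.73 tcp [ 0.5918 -0.2209  0.1222] F [-0.8 -0.1  5.7] M [-0.03  0.03 -0.01] w 0.155 yaw -90.0
  shift units [-0.013  0.005  0.213] turn units [-0.011 -2.801 -0.003]
```

View pics/w32.png

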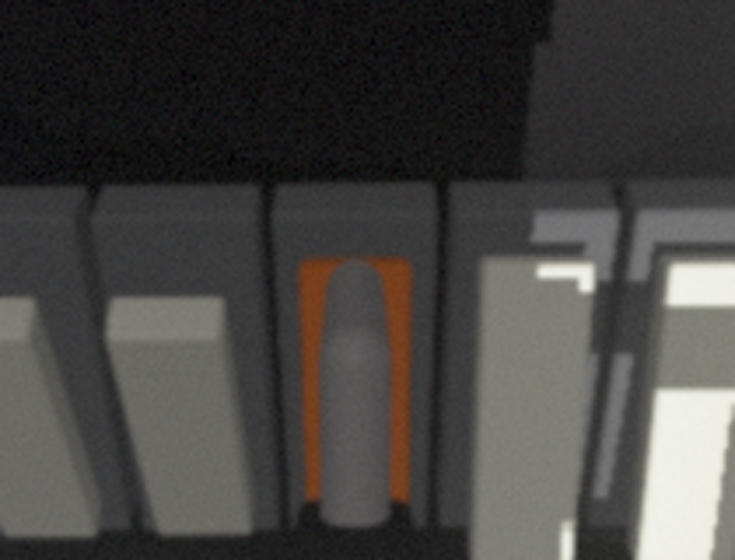

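```bash

python3 -m inch '[{"jaw":255,"x":-0.05,"y":0,"z":-0.06,"ax":0,"ay":0,"az":0}]'
python3 -m inch '[{"jaw":255,"x":-0.04,"y":0,"z":-0.08,"ax":0,"ay":0,"az":0}]'
python3 -m inch '[{"jaw":255,"x":-0.03,"y":0,"z":-0.08,"ax":0,"ay":0,"az":0}]'
python3 -c "
from h import *
to(.591,-.2206,.135)
shot('wrist','w33',(220,0,210,160),3.5)"
```

```text
time_s: 40.9
tcp_pos: [0.5895, -0.2211, 0.1189]
ee_rot: [[0.884, -0.0, -0.467], [0.001, -1.0, 0.001], [-0.467, -0.001, -0.884]]
wrist_force: [-0.6, -0.1, 3.3]
gripper_width: 0.158
time_s: 41.02
tcp_pos: [0.5867, -0.2212, 0.1145]
ee_rot: [[0.884, -0.0, -0.468], [0.0, -1.0, 0.001], [-0.468, -0.001, -0.884]]
wrist_force: [-2.3, -0.6, 4.5]
gripper_width: 0.159
time_s: 41.15
tcp_pos: [0.5846, -0.2212, 0.1096]
ee_rot: [[0.884, -0.0, -0.467], [0.0, -1.0, 0.001], [-0.467, -0.001, -0.884]]
wrist_force: [-0.7, -0.4, 4.4]
gripper_width: 0.159
t 41.15 tcp [ 0.5846 -0.2212  0.1096] F [-0.7 -0.4  4.4] M [-0.01 -0.55  0.02] w 0.159 yaw -90.0
  shift units [0.107 0.01  0.423] turn units [-6.000e-03 -2.787e+00 -1.000e-03]
```

View pics/w33.png

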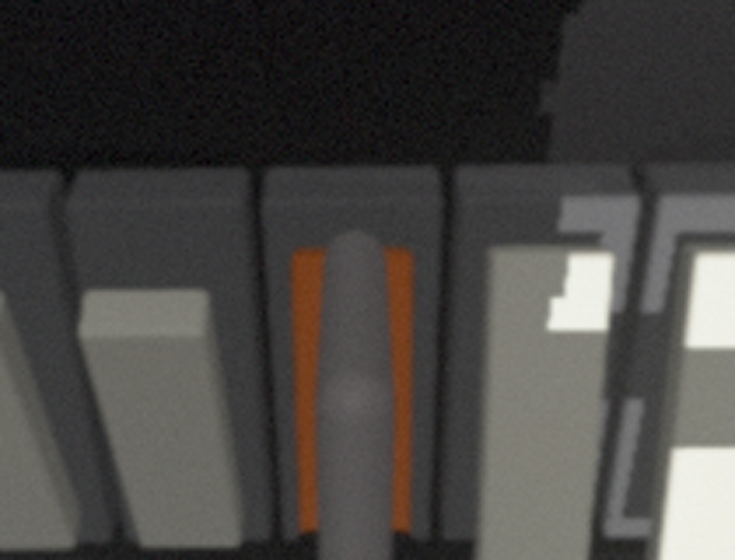

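```bash

python3 -m inch '[{"jaw":255,"x":0,"y":0,"z":0.4,"ax":0,"ay":0,"az":0},{"jaw":255,"x":-0.1,"y":0.2,"z":0.5,"ax":0,"ay":0,"az":0},{"jaw":255,"x":-0.1,"y":0.3,"z":0.1,"ax":0,"ay":0,"az":0},{"jaw":255,"x":0,"y":0,"z":0,"ax":0,"ay":0,"az":0}]'
python3 -c "
from h import *
to(.591,-.2206,.135)
shot('wrist','w34',(160,0,320,240),2.5)"
```

```text
time_s: 41.7
tcp_pos: [0.5704, -0.1882, 0.1625]
ee_rot: [[0.881, -0.003, -0.473], [0.001, -1.0, 0.007], [-0.473, -0.006, -0.881]]
wrist_force: [-0.2, -0.2, -1.7]
gripper_width: 0.157
t 41.7 tcp [ 0.5704 -0.1882  0.1625] F [-0.2 -0.2 -1.7] M [-0.07 -1.1  -0.04] w 0.157 yaw -90.2
  shift units [ 0.343 -0.54  -0.459] turn units [-0.044 -2.823 -0.009]
```

View pics/w34.png

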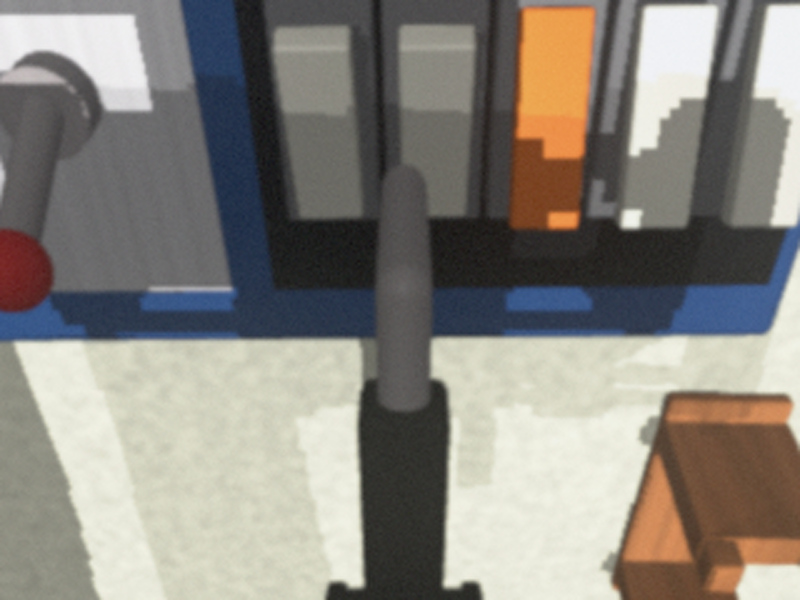

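```bash

python3 -m inch '[{"jaw":255,"x":-0.3,"y":-0.2,"z":0.1,"ax":0.03,"ay":-0.3,"az":0},{"jaw":255,"x":-0.5,"y":-0.4,"z":0,"ax":0,"ay":-0.3,"az":0},{"jaw":255,"x":-0.5,"y":-0.6,"z":0,"ax":0,"ay":-0.2,"az":-0.08},{"jaw":255,"x":-0.4,"y":-0.5,"z":0,"ax":0,"ay":0,"az":0},{"jaw":255,"x":-0.1,"y":-0.2,"z":0,"ax":0,"ay":0,"az":0},{"jaw":255,"x":0,"y":0,"z":0,"ax":0,"ay":0,"az":0}]'
python3 -c "
from h import *
to(.4453,-.3166,.13,89);print(sense()['ee_rot'][:,2])
shot('wrist','w35',(160,0,320,260),2.4);shot('scene','s35',(150,120,200,150),4)"
```

```text
time_s: 42.5
tcp_pos: [0.4577, -0.3046, 0.1592]
ee_rot: [[0.936, -0.016, -0.352], [-0.009, -1.0, 0.02], [-0.352, -0.015, -0.936]]
wrist_force: [0.5, 0.7, -0.5]
gripper_width: 0.154
t 42.5 tcp [ 0.4577 -0.3046  0.1592] F [ 0.5  0.7 -0.5] M [-0.08 -0.9  -0.01] w 0.154 yaw -90.9
  shift units [-0.206 -0.2   -0.487] turn units [-0.119 -2.061 -0.026]
[-0.35199831  0.01951205 -0.93579724]
```

View pics/w35.png

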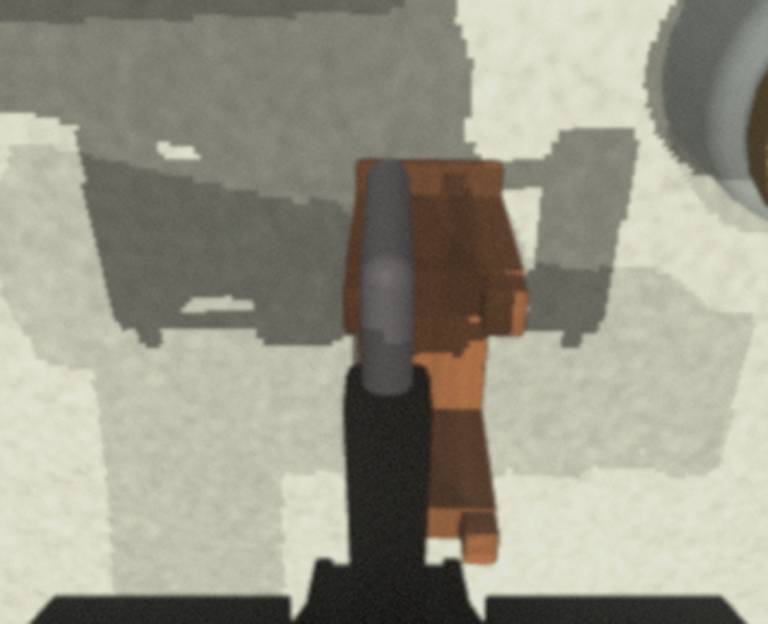

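View pics/s35.png

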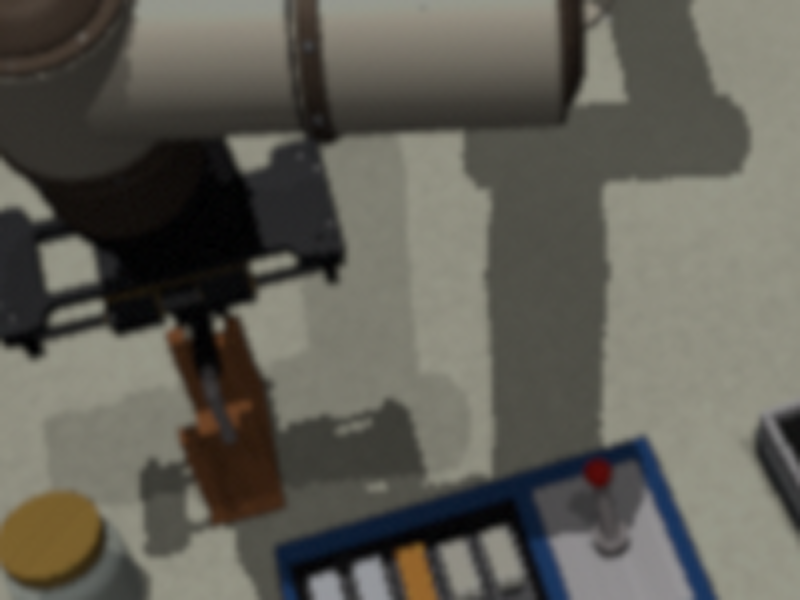

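```bash
python3 - <<'E'
from h import *
p=camera_params("wrist");s=sense();t=s["tcp_pos"];R=s["ee_rot"]
C=np.array(p["R"]);T=np.array(p["t"])
print("cam in tool",R.T@(-C.T@T-t), (C@R).round(3))
for phi in range(0,30,4):
    a=np.radians(phi);o=[]
    for dx,dz in ((.0607,.007),(.0822,-.041)):
        fx=dx*np.cos(a)-dz*np.sin(a);fz=dx*np.sin(a)+dz*np.cos(a)
        X=t+R@np.array([fx,0,-(.0123+fz)]);o+=[proj(p,X)[1],(C@X+T)[2]]
    print(phi,np.round(o,4))
E
```

```text
cam in tool [ 0.07804107 -0.00058089 -0.16307316] [[-0.     1.    -0.   ]
 [-0.958 -0.    -0.288]
 [-0.288  0.     0.958]]
0 [138.4974   0.1427  87.907    0.1825]
4 [1.412869e+02 1.388000e-01 8.232510e+01 1.761000e-01]
8 [1.449462e+02 1.351000e-01 7.717420e+01 1.697000e-01]
12 [1.495181e+02 1.315000e-01 7.252860e+01 1.633000e-01]
16 [1.550381e+02 1.282000e-01 6.847420e+01 1.569000e-01]
20 [1.615315e+02 1.249000e-01 6.510990e+01 1.506000e-01]
24 [1.690107e+02 1.219000e-01 6.254850e+01 1.443000e-01]
28 [1.774724e+02 1.192000e-01 6.091770e+01 1.382000e-01]
```

```bash

python3 -m inch '[{"jaw":255,"x":-0.2,"y":-0.19,"z":-0.1,"ax":-0.11,"ay":-0.31,"az":-0.02},{"jaw":255,"x":-0.02,"y":0,"z":-0.3,"ax":0,"ay":0,"az":0},{"jaw":255,"x":0,"y":0,"z":-0.3,"ax":0,"ay":0,"az":0},{"jaw":255,"x":0,"y":0,"z":0,"ax":0,"ay":0,"az":0}]'
python3 -c "
from h import *
to(.4438,-.3166,.09,89);print(sense()['ee_rot'][:,2])
shot('wrist','w36',(160,0,320,260),2.4)"
```

```text
time_s: 43.1
tcp_pos: [0.4497, -0.3121, 0.1153]
ee_rot: [[0.955, -0.01, -0.298], [-0.011, -1.0, -0.001], [-0.297, 0.004, -0.955]]
wrist_force: [0.7, 0.5, -0.6]
gripper_width: 0.156
t 43.1 tcp [ 0.4497 -0.3121  0.1153] F [ 0.7  0.5 -0.6] M [ 0.01 -0.65  0.  ] w 0.156 yaw -90.6
  shift units [-0.098 -0.075 -0.422] turn units [-0.002 -1.731 -0.037]
[-2.97510287e-01 -6.61564868e-04 -9.54718383e-01]
```

View pics/w36.png

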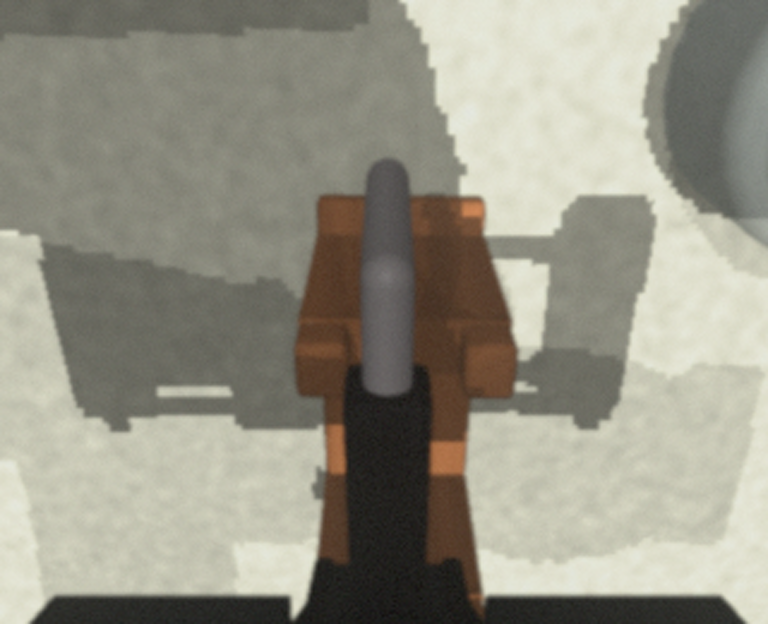

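```bash

python3 -m inch '[{"jaw":255,"x":-0.09,"y":-0.07,"z":-0.1,"ax":0,"ay":0,"az":-0.03},{"jaw":255,"x":0,"y":0,"z":-0.2,"ax":0,"ay":0,"az":0},{"jaw":255,"x":0,"y":0,"z":0,"ax":0,"ay":0,"az":0}]'
python3 -c "
from h import *
to(.4438,-.3166,.085,89);print(sense()['ee_rot'][:,2])
shot('wrist','w37',(160,0,320,260),2.4)"
```

```text
time_s: 43.52
tcp_pos: [0.4462, -0.3167, 0.0982]
ee_rot: [[0.956, -0.014, -0.293], [-0.015, -1.0, -0.001], [-0.293, 0.006, -0.956]]
wrist_force: [-0.5, 0.2, -0.5]
gripper_width: 0.153
t 43.52 tcp [ 0.4462 -0.3167  0.0982] F [-0.5  0.2 -0.5] M [ 0.02 -0.66  0.02] w 0.153 yaw -90.8
  shift units [-0.04   0.001 -0.22 ] turn units [ 0.006 -1.706 -0.014]
[-0.2934041  -0.00133531 -0.95598758]
```

View pics/w37.png

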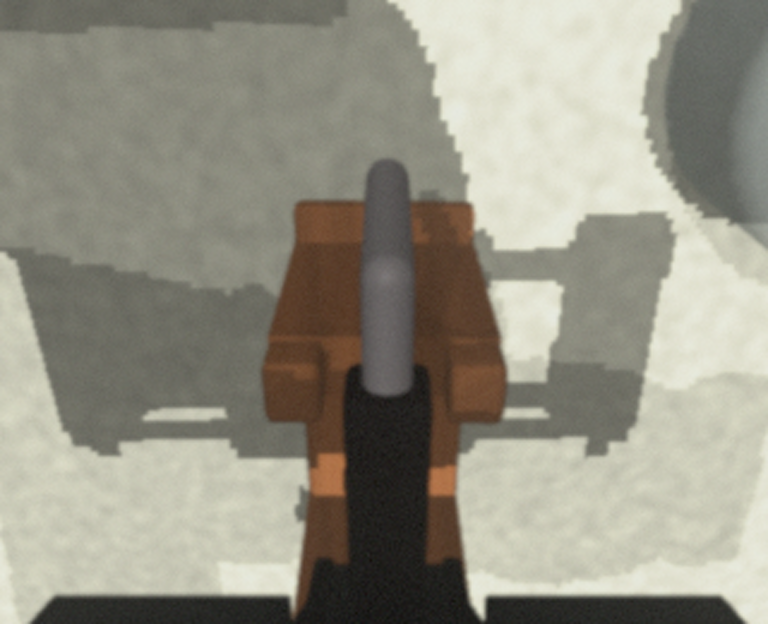

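```bash

python3 -m inch '[{"jaw":255,"x":-0.04,"y":0,"z":-0.2,"ax":0,"ay":0,"az":0},{"jaw":255,"x":0,"y":0,"z":-0.15,"ax":0,"ay":0,"az":0},{"jaw":255,"x":0,"y":0,"z":0,"ax":0,"ay":0,"az":0}]'
python3 -c "
from h import *
to(.4438,-.3166,.0663,89)
shot('wrist','w38',(160,0,320,260),2.4)"
```

```text
time_s: 43.95
tcp_pos: [0.4441, -0.317, 0.0765]
ee_rot: [[0.956, -0.014, -0.292], [-0.015, -1.0, -0.002], [-0.292, 0.006, -0.956]]
wrist_force: [0.0, 0.1, -0.2]
gripper_width: 0.156
t 43.95 tcp [ 0.4441 -0.317   0.0765] F [ 0.   0.1 -0.2] M [-0.04 -0.72  0.01] w 0.156 yaw -90.8
  shift units [-0.005  0.007 -0.17 ] turn units [ 0.01  -1.698 -0.013]
```

View pics/w38.png

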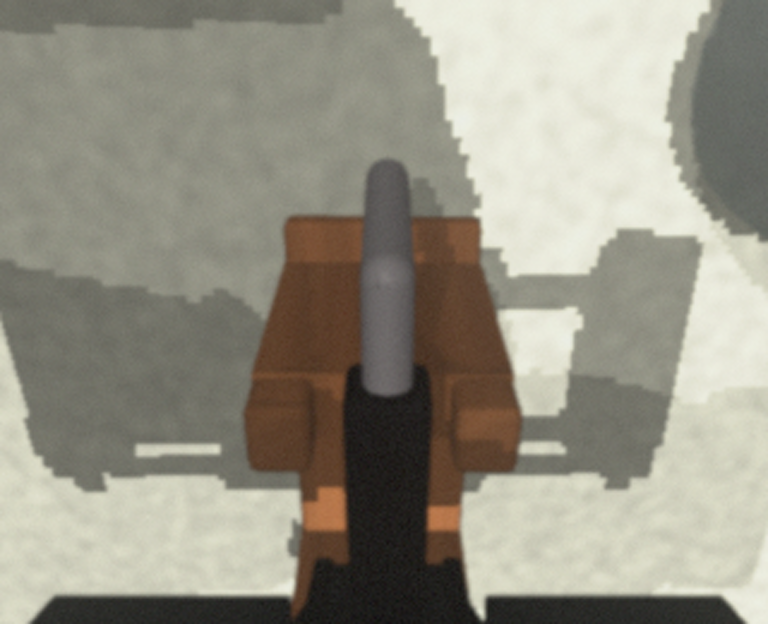

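```bash

python3 -m inch '[{"jaw":255,"x":0,"y":0,"z":-0.08,"ax":0,"ay":0,"az":0},{"jaw":255,"x":0,"y":0,"z":-0.06,"ax":0,"ay":0,"az":0}]'
python3 -m inch '[{"jaw":255,"x":0,"y":0,"z":-0.04,"ax":0,"ay":0,"az":0}]'
python3 -c "
from h import *
to(.4438,-.3166,.0663,89)"
```

```text
time_s: 44.25
tcp_pos: [0.4449, -0.3174, 0.069]
ee_rot: [[0.957, -0.014, -0.291], [-0.015, -1.0, -0.003], [-0.291, 0.008, -0.957]]
wrist_force: [0.7, 2.1, 4.9]
gripper_width: 0.159
time_s: 44.38
tcp_pos: [0.4452, -0.3174, 0.0673]
ee_rot: [[0.957, -0.013, -0.29], [-0.015, -1.0, -0.004], [-0.29, 0.008, -0.957]]
wrist_force: [1.0, 3.0, 4.3]
gripper_width: 0.159
t 44.38 tcp [ 0.4452 -0.3174  0.0673] F [1.  3.  4.3] M [ 0.49 -0.17 -0.27] w 0.159 yaw -90.8
  shift units [-0.024  0.014 -0.017] turn units [ 0.02  -1.688 -0.017]
```

```bash

python3 -c "
from h import *
shot('wrist','w39',(160,0,320,260),2.4)"
```

```text
(no output)
```

View pics/w39.png

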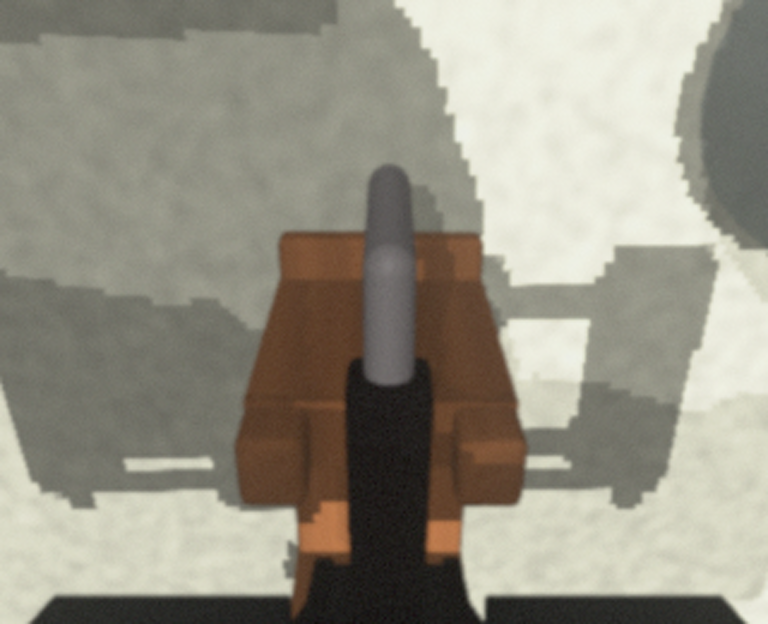

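```bash

python3 -m inch '[{"jaw":255,"x":-0.02,"y":0.02,"z":-0.03,"ax":0,"ay":0,"az":0}]'
python3 -m inch '[{"jaw":180,"x":0,"y":0,"z":0,"ax":0,"ay":0,"az":0},{"jaw":180,"x":0,"y":0,"z":0,"ax":0,"ay":0,"az":0},{"jaw":150,"x":0,"y":0,"z":0,"ax":0,"ay":0,"az":0},{"jaw":120,"x":0,"y":0,"z":0,"ax":0,"ay":0,"az":0},{"jaw":120,"x":0,"y":0,"z":0,"ax":0,"ay":0,"az":0}]'
python3 -c "
from h import *
to(.4438,-.3166,.0663,89)
shot('wrist','w40',(160,0,320,260),2.4)"
```

```text
time_s: 44.55
tcp_pos: [0.4455, -0.317, 0.0662]
ee_rot: [[0.958, -0.012, -0.288], [-0.014, -1.0, -0.006], [-0.287, 0.01, -0.958]]
wrist_force: [1.7, -1.3, 5.1]
gripper_width: 0.158
time_s: 45.18
tcp_pos: [0.4447, -0.3168, 0.065]
ee_rot: [[0.958, -0.013, -0.288], [-0.015, -1.0, -0.005], [-0.288, 0.009, -0.958]]
wrist_force: [0.7, 0.5, -0.5]
gripper_width: 0.503
t 45.17 tcp [ 0.4447 -0.3168  0.065 ] F [ 0.7  0.5 -0.5] M [-0.   -0.65 -0.01] w 0.503 yaw -90.7
  shift units [-0.016  0.003  0.021] turn units [ 0.025 -1.674 -0.02 ]
```

View pics/w40.png

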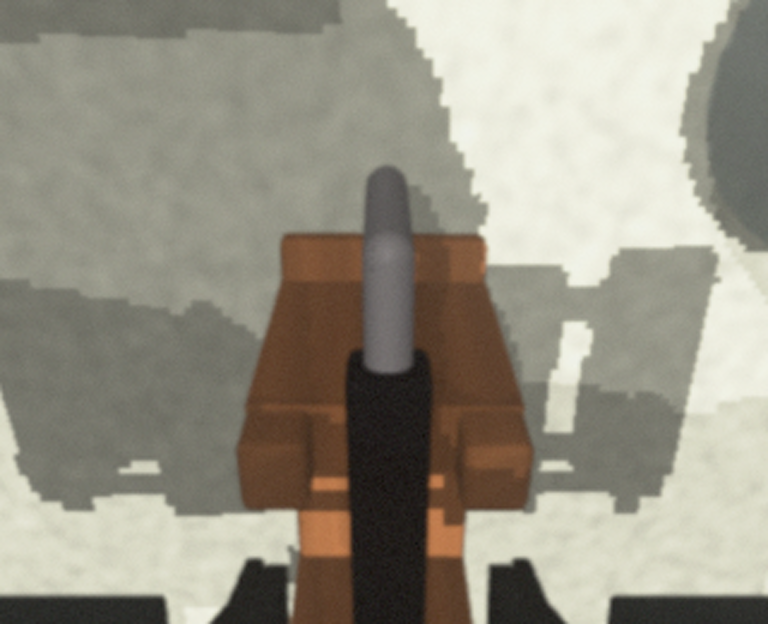

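```bash

python3 -m inch '[{"jaw":100,"x":0,"y":0,"z":0.3,"ax":0,"ay":0,"az":0},{"jaw":100,"x":0,"y":0,"z":0.5,"ax":0,"ay":0,"az":0},{"jaw":100,"x":0,"y":0,"z":0.6,"ax":0,"ay":-0.5,"az":0},{"jaw":100,"x":0,"y":0,"z":0.6,"ax":0,"ay":-0.6,"az":0},{"jaw":100,"x":-0.2,"y":0,"z":0.4,"ax":0,"ay":-0.5,"az":0},{"jaw":100,"x":0,"y":0,"z":0,"ax":0,"ay":0,"az":0}]'
python3 -c "
from h import *
to(.4438,-.3166,.22,89)
shot('wrist','w41',(160,0,320,260),2.4);shot('scene','s41',(150,120,200,150),4)"
```

```text
time_s: 45.98
tcp_pos: [0.4321, -0.3165, 0.2128]
ee_rot: [[1.0, -0.013, -0.006], [-0.013, -1.0, -0.005], [-0.006, 0.005, -1.0]]
wrist_force: [1.7, 0.5, -1.4]
gripper_width: 0.61
t 45.98 tcp [ 0.4321 -0.3165  0.2128] F [ 1.7  0.5 -1.4] M [-0.05 -0.03 -0.04] w 0.61 yaw -90.8
  shift units [ 0.195 -0.002  0.121] turn units [ 0.03  -0.036 -0.024]
```

View pics/w41.png

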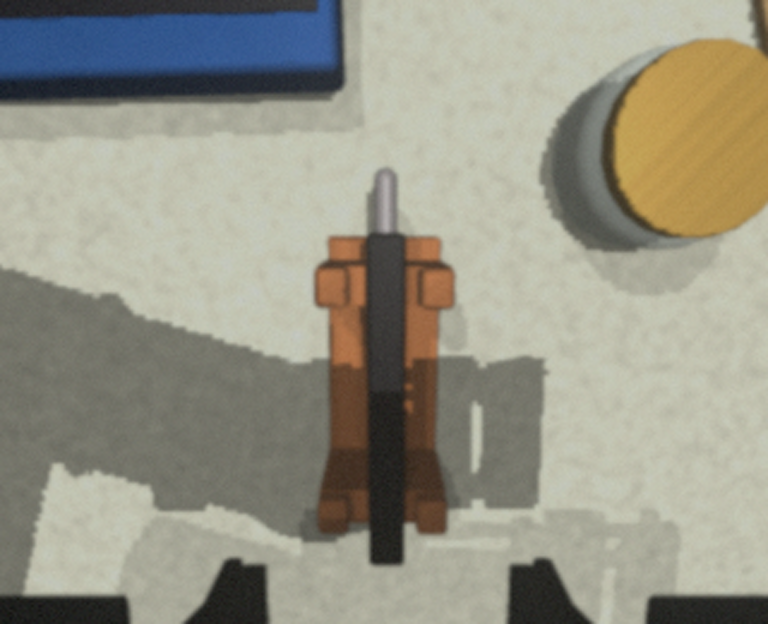

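View pics/s41.png

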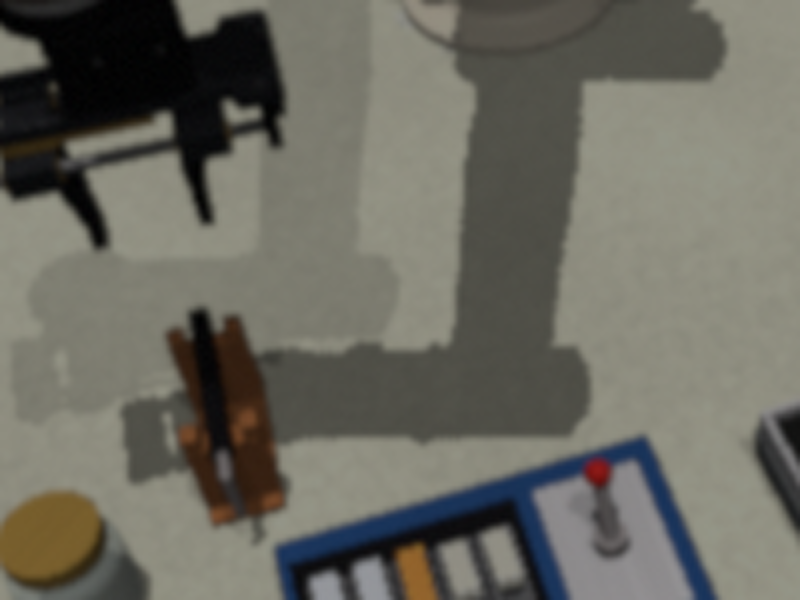

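```bash

python3 -m inch '[{"jaw":255,"x":0.2,"y":0.3,"z":0,"ax":0,"ay":0,"az":0},{"jaw":255,"x":0.5,"y":0.7,"z":-0.1,"ax":0,"ay":0,"az":0},{"jaw":255,"x":0.5,"y":0.8,"z":-0.2,"ax":0,"ay":0,"az":0},{"jaw":255,"x":0.5,"y":0.8,"z":-0.2,"ax":0,"ay":0,"az":0},{"jaw":255,"x":0.3,"y":0.6,"z":-0.1,"ax":0,"ay":0,"az":0},{"jaw":255,"x":0.1,"y":0.2,"z":0,"ax":0,"ay":0,"az":0},{"jaw":255,"x":0,"y":0,"z":0,"ax":0,"ay":0,"az":0},{"jaw":255,"x":0,"y":0,"z":0,"ax":0,"ay":0,"az":0}]'
python3 -c "
from h import *
to(.58,-.1,.13,90)
shot('wrist','w42')
im=capture('wrist');p=camera_params('wrist')
for lo,hi in (((0,150,60),(8,255,255)),((172,150,60),(180,255,255))):
  for b,s in blobs(im,lo,hi)[0]: print(b,s,onz(p,*b,.1025))
"
```

```text
time_s: 47.08
tcp_pos: [0.5609, -0.1049, 0.159]
ee_rot: [[0.999, -0.013, -0.039], [-0.013, -1.0, -0.004], [-0.039, 0.005, -0.999]]
wrist_force: [-0.0, -0.1, 0.2]
gripper_width: 0.006
t 47.08 tcp [ 0.5609 -0.1049  0.159 ] F [-0.  -0.1  0.2] M [-0.03 -0.06 -0.07] w 0.006 yaw -90.7
  shift units [ 0.318  0.081 -0.483] turn units [ 0.026 -0.221  0.073]
(np.float64(313.1), np.float64(123.9)) (np.int32(301), np.int32(112), np.int32(25), np.int32(25), np.int32(395)) [ 0.62021918 -0.10067953  0.1025    ]
```

View pics/w42.png

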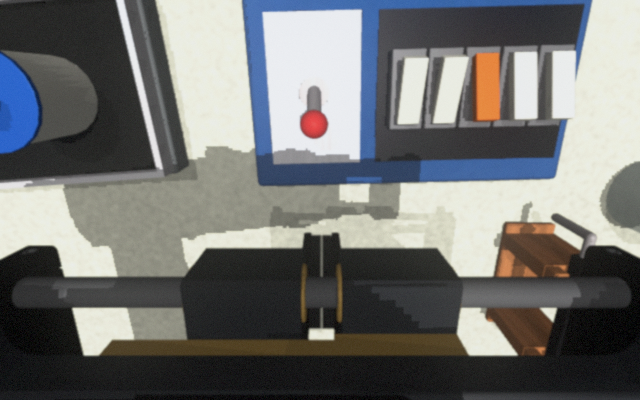

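```bash

python3 -m inch '[{"jaw":255,"x":0.3,"y":0.07,"z":-0.2,"ax":0.02,"ay":-0.2,"az":0.07},{"jaw":255,"x":0.05,"y":0,"z":-0.5,"ax":0,"ay":0,"az":0},{"jaw":255,"x":0,"y":0,"z":-0.3,"ax":0,"ay":0,"az":0},{"jaw":255,"x":0,"y":0,"z":0,"ax":0,"ay":0,"az":0}]'
python3 -c "
from h import *
to(.588,-.1005,.092,90)"
```

```text
time_s: 47.68
tcp_pos: [0.5819, -0.1055, 0.1008]
ee_rot: [[1.0, -0.007, 0.003], [-0.007, -1.0, -0.001], [0.003, 0.001, -1.0]]
wrist_force: [0.3, -0.2, -0.3]
gripper_width: 0.006
t 47.67 tcp [ 0.5819 -0.1055  0.1008] F [ 0.3 -0.2 -0.3] M [-0.05  0.02 -0.07] w 0.006 yaw -90.4
  shift units [ 0.102  0.083 -0.147] turn units [0.005 0.019 0.043]
```

```bash

python3 -m inch '[{"jaw":255,"x":0.05,"y":0.1,"z":-0.15,"ax":0,"ay":0.02,"az":0.04},{"jaw":255,"x":0.05,"y":0,"z":0,"ax":0,"ay":0,"az":0},{"jaw":255,"x":0.2,"y":0,"z":0,"ax":0,"ay":0,"az":0},{"jaw":255,"x":0.2,"y":0,"z":0,"ax":0,"ay":0,"az":0}]'
python3 -m inch '[{"jaw":255,"x":0.15,"y":0,"z":0,"ax":0,"ay":0,"az":0}]'
python3 -c "
from h import *
to(.64,-.1005,.092,90)
shot('wrist','w43')"
```

```text
time_s: 48.18
tcp_pos: [0.6129, -0.1004, 0.0945]
ee_rot: [[1.0, -0.001, 0.001], [-0.001, -1.0, -0.002], [0.001, 0.002, -1.0]]
wrist_force: [-4.8, -0.2, 3.1]
gripper_width: 0.008
time_s: 48.3
tcp_pos: [0.6225, -0.1005, 0.0948]
ee_rot: [[1.0, -0.001, 0.0], [-0.001, -1.0, -0.002], [0.0, 0.002, -1.0]]
wrist_force: [-2.4, -0.0, 1.3]
gripper_width: 0.003
t 48.3 tcp [ 0.6225 -0.1005  0.0948] F [-2.4 -0.   1.3] M [-0.04  0.83 -0.01] w 0.003 yaw -90.1
  shift units [ 0.291  0.    -0.046] turn units [0.01  0.    0.006]
```

View pics/w43.png

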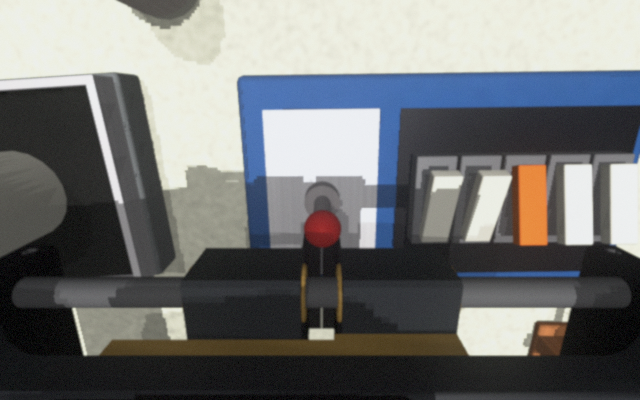

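```bash

python3 -m inch '[{"jaw":255,"x":0.15,"y":0,"z":-0.02,"ax":0,"ay":0,"az":0}]'
python3 -m inch '[{"jaw":255,"x":0.12,"y":0,"z":-0.02,"ax":0,"ay":0,"az":0}]'
python3 -m inch '[{"jaw":255,"x":0.08,"y":0,"z":-0.02,"ax":0,"ay":0,"az":0}]'
python3 -m inch '[{"jaw":255,"x":0.08,"y":0,"z":0,"ax":0,"ay":0,"az":0}]'
```

```text
time_s: 48.48
tcp_pos: [0.6331, -0.1005, 0.0935]
ee_rot: [[1.0, -0.001, 0.001], [-0.001, -1.0, -0.002], [0.001, 0.002, -1.0]]
wrist_force: [-2.7, -0.4, 1.7]
gripper_width: 0.003
time_s: 48.6
tcp_pos: [0.6398, -0.1005, 0.0918]
ee_rot: [[1.0, -0.001, -0.001], [-0.001, -1.0, -0.002], [-0.001, 0.002, -1.0]]
wrist_force: [-10.4, -0.4, 6.4]
gripper_width: 0.008
time_s: 48.72
tcp_pos: [0.6403, -0.1008, 0.0911]
ee_rot: [[1.0, -0.001, -0.014], [-0.001, -1.0, -0.003], [-0.014, 0.003, -1.0]]
wrist_force: [-19.6, 3.2, 21.7]
gripper_width: 0.007
time_s: 48.85
tcp_pos: [0.6401, -0.1007, 0.0915]
ee_rot: [[1.0, -0.002, -0.026], [-0.002, -1.0, -0.003], [-0.026, 0.003, -1.0]]
wrist_force: [-13.7, 3.9, 11.0]
gripper_width: 0.009
```

```bash

python3 -m inch '[{"jaw":255,"x":-0.3,"y":0,"z":0,"ax":0,"ay":-0.1,"az":0},{"jaw":255,"x":-0.5,"y":0,"z":0.2,"ax":0,"ay":0,"az":0},{"jaw":255,"x":-0.6,"y":0,"z":0.6,"ax":0,"ay":0,"az":0},{"jaw":255,"x":-0.7,"y":0,"z":0.8,"ax":0,"ay":0,"az":0},{"jaw":255,"x":-0.6,"y":0,"z":0.6,"ax":0,"ay":0,"az":0},{"jaw":255,"x":-0.3,"y":0,"z":0.2,"ax":0,"ay":0,"az":0},{"jaw":255,"x":0,"y":0,"z":0,"ax":0,"ay":0,"az":0}]'
python3 -c "
from h import *
to()
shot('wrist','w44');shot('scene','s44',(150,90,320,220),2.5);shot('top','t44',(180,60,270,200),2.9)"
```

```text
time_s: 49.72
tcp_pos: [0.4656, -0.0989, 0.2399]
ee_rot: [[1.0, 0.001, 0.014], [0.001, -1.0, -0.001], [0.014, 0.001, -1.0]]
wrist_force: [0.3, 0.2, -0.1]
gripper_width: 0.005
t 49.73 tcp [ 0.4656 -0.0989  0.2399] F [ 0.3  0.2 -0.1] M [-0.09 -0.08 -0.01] w 0.005 yaw -89.9
  shift units [0 0 0] turn units [ 0.004  0.081 -0.   ]
```

View pics/w44.png

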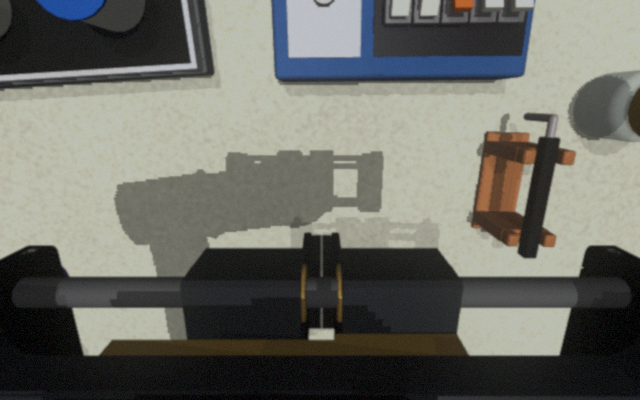

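View pics/s44.png

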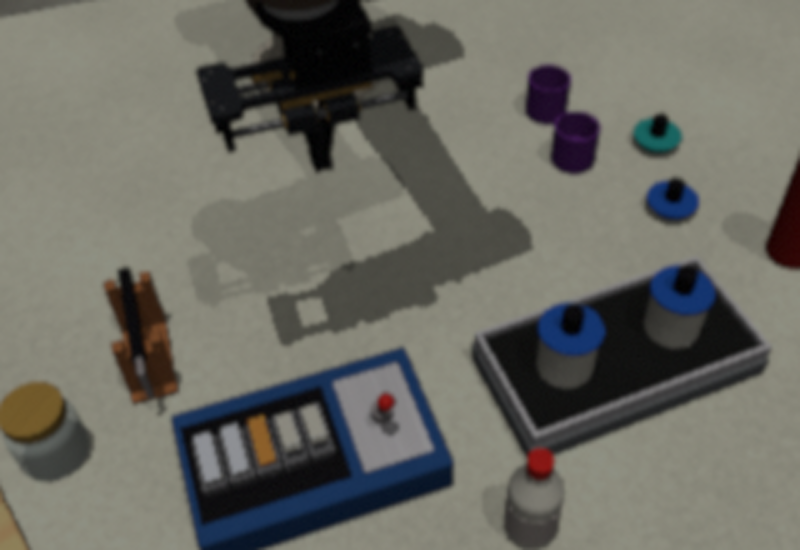

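View pics/t44.png

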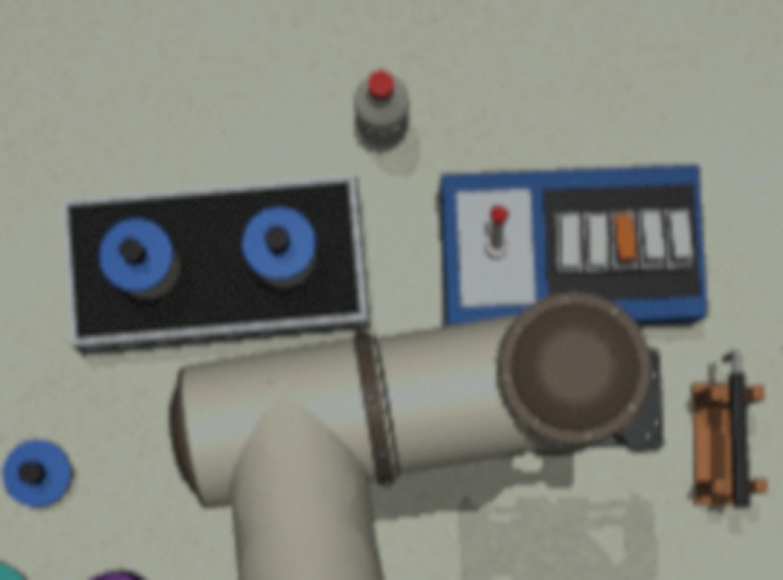

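```bash

python3 -m inch '[{"jaw":255,"x":0.3,"y":-0.3,"z":0,"ax":0,"ay":0.08,"az":0},{"jaw":255,"x":0.7,"y":-0.6,"z":0,"ax":0,"ay":0,"az":0},{"jaw":255,"x":0.7,"y":-0.6,"z":-0.1,"ax":0,"ay":0,"az":0},{"jaw":255,"x":0.6,"y":-0.3,"z":-0.1,"ax":0,"ay":0,"az":0},{"jaw":255,"x":0.4,"y":0,"z":-0.1,"ax":0,"ay":0,"az":0},{"jaw":255,"x":0,"y":0,"z":0,"ax":0,"ay":0,"az":0}]'
python3 -c "
from h import *
to()
shot('wrist','w45',(150,20,340,240),2.3)
p=camera_params('top')
print(onz(p,180+499/2.9,60+214/2.9,.1025))"
```

```text
time_s: 50.62
tcp_pos: [0.6364, -0.2112, 0.2064]
ee_rot: [[1.0, 0.002, -0.018], [0.002, -1.0, 0.0], [-0.018, -0.0, -1.0]]
wrist_force: [0.4, 0.2, -0.5]
gripper_width: 0.004
t 50.62 tcp [ 0.6364 -0.2112  0.2064] F [ 0.4  0.2 -0.5] M [-0.04 -0.01 -0.02] w 0.004 yaw -89.9
  shift units [0 0 0] turn units [-0.001 -0.103 -0.   ]
[ 0.65629159 -0.10102453  0.1025    ]
```

View pics/w45.png

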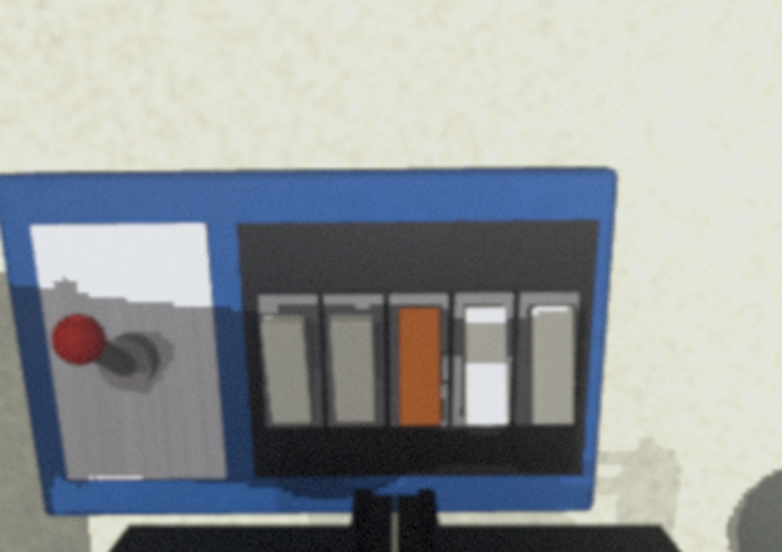

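```bash

python3 -c "
from h import *
p=camera_params('wrist')
print(onz(p,150+78/2.3,20+339/2.3,.1025))"
python3 -m inch '[{"jaw":255,"x":-0.6,"y":0,"z":0.3,"ax":0,"ay":0,"az":0},{"jaw":255,"x":-0.7,"y":0,"z":0.3,"ax":0,"ay":0,"az":0},{"jaw":255,"x":0,"y":0,"z":0,"ax":0,"ay":0,"az":0},{"jaw":255,"x":0,"y":0,"z":0,"ax":0,"ay":0,"az":0}]'
python3 - <<'E'
from h import *
from station import finish_job
pt,pw=camera_params("top"),camera_params("scene");a=capture("top");b=capture("scene")
print("top lids");[print(c,onz(pt,*c,.102).round(3)) for c,s in blobs(a,(105,120,60),(125,255,255),150)[0]]
print("scene lids");[print(c,onz(pw,*c,.102).round(3)) for c,s in blobs(b,(105,120,40),(125,255,255),100)[0]]
E
```

```text
[ 0.6564536  -0.09948225  0.1025    ]
time_s: 51.18
tcp_pos: [0.554, -0.2103, 0.2413]
ee_rot: [[1.0, 0.003, -0.022], [0.003, -1.0, 0.0], [-0.022, -0.0, -1.0]]
wrist_force: [0.2, -0.1, -0.0]
gripper_width: 0.003
top lids
(np.float64(275.5), np.float64(143.2)) [0.637 0.102 0.102]
(np.float64(226.3), np.float64(147.3)) [0.629 0.233 0.102]
(np.float64(192.5), np.float64(222.8)) [0.432 0.323 0.102]
scene lids
(np.float64(604.2), np.float64(54.1)) [0.188 1.283 0.102]
(np.float64(17.8), np.float64(152.8)) [ 0.039 -0.807  0.102]
(np.float64(418.4), np.float64(170.4)) [0.512 0.284 0.102]
(np.float64(422.6), np.float64(206.9)) [0.633 0.229 0.102]
(np.float64(378.5), np.float64(222.2)) [0.64  0.1   0.102]
(np.float64(275.3), np.float64(278.9)) [ 0.707 -0.184  0.102]
```

```bash
python3 -c "
from station import finish_job
print(finish_job())"
```

```text
the job is handed in; nothing more can be done
None
```

I did the whole job in the order asked and handed it in at about 51 s.

- **Pots and lids:** Only the yellow and brown pots were there. Both stand upright on the tray, each with a blue lid pressed on at about 19–21 N. Each lid stopped at its expected home height, within 0.1 mm. The top and scene cameras agree on both lid positions to about 4 mm at that height. The third blue lid was spare and stays on the table.
- **Orange rocker:** The stylus turned in the grip during the first press, so the rocker went only partway over. I tilted the tool and pressed again. In the last picture its far end is down, level with the two white rockers that have their far ends down. The white rockers look unchanged, and no finger touched any rocker.
- **Stylus:** It lies back in both forks of its rest, handle centred and tip pointing away from the robot. I set it down with the tool tilted to make up for the turn in the grip.
- **Toggle:** I flipped it last and pushed it to its stop at about 20 N. The ball measures at x = 0.656 m against about 0.659 m expected. That 3 mm gap is close to the camera error, and the stop was firm, so I left it.
- **Left alone:** I did not go near the bottle, spray can, jar, purple pots or turquoise lid. The arm was clear of everything when I handed the job in.

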